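# Clear the study desk: markers into the stand, ruler to the board

## Robot

A 7-joint arm with a two-finger parallel gripper is mounted at the origin on the work surface. World frame = base frame: x ahead of the robot, y to its left, z up, the work surface at z = 0. Lengths are in m, angles in rad, forces in N, time in s.
With the tool pointing down it reaches from about 0.35 to 0.9 m from the base axis. Payload 8.1 kg.
Tool frame: the origin (TCP) lies at the very end of the fingers, on their centre line; the grasp point (between the pads) lies 19 mm behind it; z points along the fingers, y is the line along which they close (so a half turn about z gives the same grasp; the last joint's range is limited). The gripper opens to 92 mm and grips with 3 to 60 N. Pads are 19 mm wide; open, the fingers measure 130 mm over their backs; the gripper's body (75 mm by 190 mm) begins 47 mm behind the grasp point.
Start: joints at [1.155, 0.434, 0.025, 1.573, -0.012, 1.134, -0.075], TCP at [0.192, -0.595, 0.227] pointing down, gripper open.
Joint ranges: [-2.62, 2.62], [-0.44, 2.09], [-1.27, 1.32], [0.08, 2.57], [-1.32, 4.46], [0.12, 2], [-2.74, 2.74]. Speed limits (rad/s): [2.22, 2.22, 3.01, 3.01, 3.14, 3.14, 3.14].

## Interface

Orientations are given as a rotation vector (axis times angle).
In Python, from cell import arm gives the robot as it stands.
- The arm moves only by the tool carry_out, never from a script. Its argument "commands" is a list of rows, each a list of 7 numbers: the opening, from 0 (shut) to 1 (fully open), then the shift along the tool's x, y, z each as a share of 0.025 m, from -1 to 1, then the turn, a rotation vector about the tool's x, y, z each as a share of 0.1 rad, from -1 to 1. A call has 1 to 8 rows; each row shifts and turns the commanded pose from where the row before left it, along the tool's axes as they then stand; what a row does not reach is not made up. A row lasts 1/10 s, in which the tool goes at most 50 mm and 8.59 degrees, less where a joint would pass 70% of its speed; a pose out of reach is approached as far as the arm can. A call with a number of a shift or a turn outside -1 to 1 is refused whole. A call with a gripper value outside its range is refused whole. The fingers move at their own pace and stop on an object; "squeeze" is the grip in N (left out, the last holds). Time passes only in rows, so rows that do not move let the fingers close. It gives the time, the measured TCP pose, the force, the opening and the grip force at its end, in the units of the state.
- arm.observe(): the state, without advancing time (a new reading comes with each control period).
- arm.get_image(name): name is "scene" or "top" or "wrist"; returns a dict with "pixels" (384x512x3 uint8, red, green, blue), "range_z" (384x512 float32, m along the optical axis (not along the pixel's ray), 0 where there is no reading), "mtx" (3x3 intrinsics, pixels), "k1" (the pictures are not rectified: a ray, as slopes to the right and down, at radius r is drawn at 1 + k1 r^2 times it, then the intrinsics apply), "R" (3x3) and "t" (3): a world point X has camera coordinates R X + t; the wrist camera has in their place "tool_from_camera" (4x4, takes a point from camera to tool coordinates, whose origin is the TCP and whose axes are the flange's). Camera axes: x right, y down, z forward; pixel columns grow to the right and rows downward; lengths in m; the calibration is good to about 2 mm. A picture is of the moment at which its call begins: read the wrist's pose just before it.
- arm.sign_off(): hands the job in; it is judged then, once.
The state is a dict: "clock": time; "joints": joint angles; "dq": joint speeds; "joint_efforts": joint torques, N m; "position": TCP position; "ee_rot": TCP orientation; "force": force on the tool from outside, world axes, zero at the start; "ft_torque": the same for the moment, N m; "width": opening from 0.0 (shut) to 1.0 (fully open); "gripper_force": force on a finger pad.
Only numpy, scipy, OpenCV 4.12 (cv2) and the standard library are available. Lean on these libraries where they do the work, as an engineer would, in place of code of your own. Each camera call takes 0.05 s, during which the arm holds its last target. There are 200 camera calls.

## Task

Clear this study desk for the next person: stand every marker pen lying about on end in the narrow wooden stand, one to a cell and fully down (either end up), and only then take the ruler off the writing board and lay it flat on the desk, flush along the board's long edge that faces the robot, its whole length beside that edge. Do not shift or knock over the mug, glass, note pad, tape or eraser.

Things in the scene. Friction and masses are not known exactly. Their poses are not given: they have to be found in the camera images.
- marker0: a chunky square-bodied marker pen, 140 x 20 x 20 mm, flat at both ends, white with a grey cap over one third of it; 35 g. Origin at its centre; its x axis runs along its length, the cap at -x. It lies on its side at the start (origin 10 mm above what it lies on). It may be absent.
- marker1: a chunky square-bodied marker pen, 140 x 20 x 20 mm, flat at both ends, white with a grey cap over one third of it; 35 g. Origin at its centre; its x axis runs along its length, the cap at -x. It lies on its side at the start (origin 10 mm above what it lies on). It may be absent.
- marker2: a chunky square-bodied marker pen, 140 x 20 x 20 mm, flat at both ends, white with a grey cap over one third of it; 35 g. Origin at its centre; its x axis runs along its length, the cap at -x. It lies on its side at the start (origin 10 mm above what it lies on). It may be absent.
- marker3: a chunky square-bodied marker pen, 140 x 20 x 20 mm, flat at both ends, white with a grey cap over one third of it; 35 g. Origin at its centre; its x axis runs along its length, the cap at -x. It lies on its side at the start (origin 10 mm above what it lies on). It may be absent.
- marker4: a chunky square-bodied marker pen, 140 x 20 x 20 mm, flat at both ends, white with a grey cap over one third of it; 35 g. Origin at its centre; its x axis runs along its length, the cap at -x. It lies on its side at the start (origin 10 mm above what it lies on). It may be absent.
- marker5: a chunky square-bodied marker pen, 140 x 20 x 20 mm, flat at both ends, white with a grey cap over one third of it; 35 g. Origin at its centre; its x axis runs along its length, the cap at -x. It lies on its side at the start (origin 10 mm above what it lies on). It may be absent.
- stand: narrow light-wood marker stand, fixed: a row of six open cells along its x axis, centres at x = -90, -54, -18, 18, 54, 90 mm, y = 0. Cells 32 x 32 mm inside, one marker each; walls 4 mm; outside 220 x 40 mm, rim 96 mm high, inner floor 6 mm high, on a thin 250 x 80 mm foot plate. Origin at the centre of its underside, z up. A marker in a cell sticks out 50 mm.
- board: a plywood writing board lying on the desk, fixed, 220 mm deep (x) by 320 mm wide (y), 8 mm thick, with a sheet of paper on it. Origin at the centre of its underside; x points away from the robot.
- board_edge (a point): the middle of the board's long edge that faces the robot, at desk height; the edge runs along this frame's y axis, the board lies on the +x side, and -x points out of the board towards the robot.
- ruler: an aluminium ruler with a raised grip: blade 200 x 50 mm, 4 mm thick, with a black grip rail 160 mm long, 12 mm wide along its middle whose top is 28 mm above the underside; 150 g. Origin at the centre of its underside, x along its length, z up. It lies on the board at the start. Either long side may go against the board.
- ruler_a (a point): the middle line of the ruler's underside near its -x end (98 mm from the centre); the two long sides of the blade are 25 mm to either side.
- ruler_b (a point): the same near its +x end.
- mug: white mug, 80 mm wide, 95 mm high, with a handle at its +y side; bystander. Origin at the centre of its underside.
- tumbler: drinking glass, 72 mm wide, 120 mm high; bystander. Origin at the centre of its underside.
- notes: pad of note paper 75 x 75 x 20 mm lying on the board; bystander. Origin at the centre of its underside.
- tape: roll of clear tape lying flat, 84 mm wide, 22 mm high; bystander. Origin at the centre of its underside.
- eraser: eraser, 60 x 26 x 14 mm, lying on the desk; bystander. Origin at the centre of its underside.
Things that resemble listed ones, but are neither listed nor needed, are in the scene too. What is shaped like the marker4 but green is not meant.

How it is judged:
By the outcome, as a careful person would: the job done as asked, in the order asked, and still so for the second after the job is handed in, with the robot touching nothing.
Of marker0, marker1, marker2, marker3, marker4, marker5 only 5 to 6 are there at a start; the rules pass over those that are not, and their reading is None.
At some moment in a run one of ruler, marker0, marker5 may be knocked a few centimetres aside while the robot is not near it.
Once in a run the grip may slacken for a moment while it holds something.
It also fails if it takes over 210 s, if anything falls off the work surface, if the arm or the gripper's body presses on something with over 40 N, if the wrist force passes 120 N, or if a joint passes its speed limit or range.

## Working session

There is one attempt and no reset: what is moved stays moved. The work goes in short steps, Python scripts to look and compute and a tool call to move; the robot and the scene stay as the last step left them, time stands still between calls to the robot, and variables do not carry over. Pictures are saved under pics/ and viewed, at most 14 in all, crops included, and the job is handed in when it is done.

Besides the shell and the picture viewer there is one more tool, called after "Request:" as a command line: name --pt "numbers of a row" for each row, then --argument value for the rest. carry_out: Moves the arm, as the interface text tells. Shift numbers are shares of 0.025 m and turn numbers shares of 0.1 rad, none past 1 either way. Its arguments: {"type":"object","properties":{"commands":{"type":"array"},"squeeze":{"type":"number"}},"required":["commands"]}

```bash
mkdir -p pics; ls; cat > h.py <<'E'
import numpy as np, cv2, pickle
from cell import arm
from scipy.spatial.transform import Rotation as Ro
def grab(name,save=None):
    s=arm.observe(); im=arm.get_image(name)
    if name=="wrist":
        T=np.eye(4);T[:3,:3]=Ro.from_rotvec(s["ee_rot"]).as_matrix();T[:3,3]=s["position"]
        W=T@im["tool_from_camera"]
    else:
        W=np.eye(4);W[:3,:3]=im["R"].T;W[:3,3]=-im["R"].T@im["t"]
    im["W"]=W
    if save: cv2.imwrite("pics/"+save,im["pixels"][:,:,::-1]); pickle.dump(im,open("pics/"+save+".pkl","wb"))
    return im
def load(save): return pickle.load(open("pics/"+save+".pkl","rb"))
def rays(im,uv):
    uv=np.atleast_2d(np.array(uv,float)).reshape(-1,1,2)
    n=cv2.undistortPoints(uv,im["mtx"],np.array([im["k1"],0,0,0,0.])).reshape(-1,2)
    return np.c_[n,np.ones(len(n))]
def onplane(im,uv,z):
    r=rays(im,uv)@im["W"][:3,:3].T; c=im["W"][:3,3]
    return c+r*((z-c[2])/r[:,2])[:,None]
def cloud(im):
    H,Wd=im["range_z"].shape
    u,v=np.meshgrid(np.arange(Wd),np.arange(H))
    r=rays(im,np.c_[u.ravel(),v.ravel()])*im["range_z"].reshape(-1,1)
    return (r@im["W"][:3,:3].T+im["W"][:3,3]).reshape(H,Wd,3)
E
python3 - <<'E'
from h import *
a=grab("top","top0.png");b=grab("scene","scene0.png")
big=np.vstack([a["pixels"],b["pixels"]])
for n,i in(("top0",a),("scene0",b)): cv2.imwrite(f"pics/{n}b.png",cv2.resize(i["pixels"][:,:,::-1],(800,600),interpolation=cv2.INTER_CUBIC)); print(i["W"].round(3),i["k1"],i["mtx"])
s=arm.observe();print(s)
E
```

```text
pics
[[-0.015 -0.994  0.106  0.423]
 [-1.     0.018  0.025 -0.127]
 [-0.027 -0.105 -0.994  1.201]
 [ 0.     0.     0.     1.   ]] -0.04805456187407135 [[349.89359737   0.         260.19148438]
 [  0.         349.89359737 189.47061892]
 [  0.           0.           1.        ]]
[[-0.571  0.667 -0.478  1.325]
 [ 0.821  0.467 -0.328  0.434]
 [ 0.005 -0.58  -0.815  1.377]
 [ 0.     0.     0.     1.   ]] -0.027339091703348136 [[385.88166163   0.         250.58242487]
 [  0.         385.88166163 188.52513075]
 [  0.           0.           1.        ]]
{'clock': 0.1, 'joints': array([ 1.15541972,  0.43513156,  0.02497242,  1.57400723, -0.01160558,
        1.13400445, -0.07508503]), 'dq': array([-1.93904285e-06, -2.46636405e-03,  7.44241369e-04, -2.08096849e-03,
       -7.76419113e-04, -1.41466260e-03,  3.34735348e-05]), 'joint_efforts': array([ 4.41107477e-03, -6.69120669e+01,  9.88976620e-01, -3.15140712e+01,
       -6.04483089e-02,  3.75264406e-02,  5.99539226e-05]), 'position': array([ 0.19212319, -0.59425303,  0.22603652]), 'ee_rot': array([-3.10191957e+00, -4.89009169e-01,  5.31700768e-04]), 'force': array([ 0.85634993, -0.11719006, -0.81435939]), 'ft_torque': array([-0.04387888,  0.04456942, -0.0227968 ]), 'gripper_force': 0.0, 'width': 0.9979964321495529}
```

View pics/top0b.png

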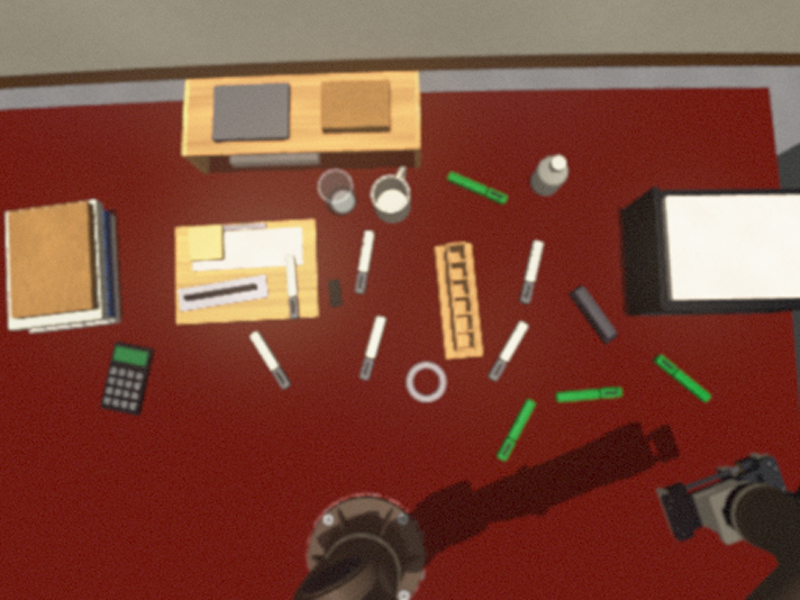

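View pics/scene0b.png

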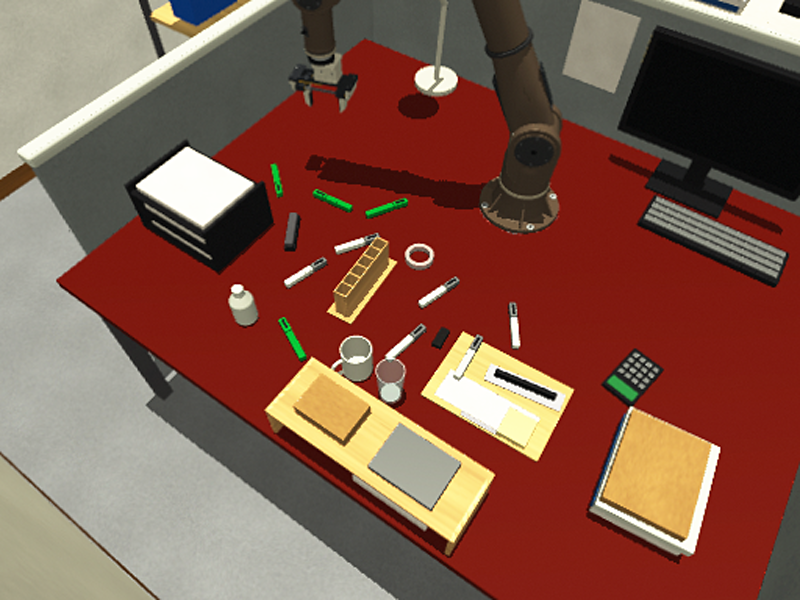

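The top view shows six white markers, at enlarged pixels (365,261), (373,347), (532,271), (508,350), (270,360) and one on the board at (292,287). The stand is at (459,300), the ruler at (223,293) and the tape at (426,382). The mug and glass are at about (390,198) and (338,190), and the green pens are decoys. The scene view agrees: it also shows six white pens, with the one on the board at (467,357).

```bash
cat > det.py <<'E'
from h import *
# white/grey pen on red cloth: mask of non-red in ROI around seed, rect fit at plane z
def pens(im,seeds,z=0.02,cam="top"):
    P=cloud(im); out=[]
    px=im["pixels"].astype(int); red=(px[:,:,0]-px[:,:,1]>45)
    br=px.min(2)
    m=((~red)).astype(np.uint8)
    n,lab,st,ce=cv2.connectedComponentsWithStats(m,connectivity=4)
    for s in seeds:
        u,v=int(s[0]),int(s[1]); l=lab[v,u]
        if l==0 or st[l,4]>900: out.append((s,None,st[l,4])); continue
        vs,us=np.nonzero(lab==l)
        X=onplane(im,np.c_[us,vs],z)[:,:2]
        (c,wh,a)=cv2.minAreaRect(X.astype(np.float32)*1000)
        d=np.linalg.svd(X-X.mean(0),full_matrices=False)[2][0]
        w=br[vs,us]; t=(X-X.mean(0))@d
        if np.cov(t,w)[0,1]<0: d=-d   # d points to the white end (+x)
        zz=P[vs,us,2]
        out.append((s,(np.array(c)/1000).round(4),np.round(sorted(wh),1),round(np.degrees(np.arctan2(d[1],d[0])),1),np.round(np.percentile(zz,[10,50,80,90])*1000,1)))
    return out
E
python3 - <<'E'
from det import *
t=load("top0.png");s=load("scene0.png")
k=.64
for o in pens(t,np.array([(366,255),(375,340),(534,262),(513,342),(263,350)])*k): print(o)
for o in pens(s,np.array([(410,340),(438,290),(300,275),(350,246),(515,332)])*k): print(o)
P=cloud(t);Q=cloud(s)
print("desk z",np.nanmedian(P[250:300,100:180,2]))
# things by height map
def at(z,im,pts): return onplane(im,np.array(pts)*k,z).round(3)[:,:2].tolist()
print("A pen board",at(.028,t,[(290,256),(294,318)]),at(.028,s,[(476,337),(458,375)]))
print("stand rim",at(.096,t,[(444,243),(470,243),(453,349),(477,349)]))
print("foot",at(.003,t,[(434,246),(470,243),(447,358),(483,355)]))
print("board",at(.008,t,[(175,228),(316,219),(319,316),(177,323)]),at(.008,s,[(461,333),(575,387),(537,460),(421,394)]))
print("ruler",at(.012,t,[(180,290),(265,276),(268,295),(184,310)]))
print("tape",at(.022,t,[(426,382)]),"mug",at(.095,t,[(390,192)]),"glass",at(.12,t,[(336,188)]),"eraser",at(.014,t,[(335,293)]))
# depth rim of stand
m=(P[...,2]>.085)&(P[...,2]<.105)&(abs(P[...,0]-.5)<.2)&(abs(P[...,1]+.27)<.1)
x=P[m];print(len(x),x.min(0),x.max(0)); print(cv2.minAreaRect((x[:,:2]*1000).astype(np.float32)))
for nm,z0,u,v in(("ruler blade",0,190*k,300*k),("A",0,291*k,270*k),("board",0,220*k,312*k),("notes",0,207*k,245*k)):
    print(nm,P[int(v)-1:int(v)+2,int(u)-1:int(u)+2,2].round(4).ravel())
E
```

```text
(array([234.24, 163.2 ]), array([ 0.6279, -0.0047]), array([ 28.3, 141.9]), np.float64(-9.6), array([-0.5, 18.4, 21.2, 22.6]))
(array([240. , 217.6]), array([ 0.4394, -0.0205]), array([ 27.6, 142.4]), np.float64(-16.2), array([ 0.5, 18.9, 21.6, 22.6]))
(array([341.76, 167.68]), array([ 0.5984, -0.3683]), array([ 28.2, 144.9]), np.float64(-15.2), array([-1.4, 17.9, 21.2, 22.4]))
(array([328.32, 218.88]), array([ 0.4279, -0.3122]), array([ 28.1, 143.1]), np.float64(-31.9), array([-0.6, 18.8, 21.3, 22.4]))
(array([168.32, 224.  ]), array([0.4166, 0.2035]), array([ 28.5, 144.4]), np.float64(32.9), array([ 0.7, 18.3, 21.1, 22.6]))
(array([262.4, 217.6]), array([0.6919, 0.0177]), array([ 94.5, 254.9]), np.float64(-162.9), array([  5.2,  47. ,  99.8, 115.4]))
(array([280.32, 185.6 ]), array([ 0.4458, -0.0106]), array([ 27.1, 148.5]), np.float64(-15.7), array([ 3.2, 16.8, 21.4, 23.2]))
(array([192., 176.]), array([ 0.6041, -0.3577]), array([ 31.8, 140.4]), np.float64(-14.5), array([ 3.4, 16.1, 20. , 21.7]))
(array([224.  , 157.44]), None, np.int32(1139))
(array([329.6 , 212.48]), array([0.42
[... 406 characters left out ...]
8, 0.416]] [[0.518, 0.106], [0.491, 0.426], [0.716, 0.433], [0.729, 0.117]]
ruler [[0.572, 0.41], [0.6, 0.217], [0.557, 0.21], [0.527, 0.399]]
tape [[0.363, -0.136]] mug [[0.759, -0.067]] glass [[0.762, 0.042]] eraser [[0.558, 0.06]]
327 [ 0.4293266  -0.23818563  0.08502974] [ 0.64991003 -0.1827261   0.10204287]
((539.8442993164062, -210.405517578125), (219.71641540527344, 40.50906753540039), 4.495932102203369)
ruler blade [0.0351 0.0368 0.0333 0.0242 0.0191 0.0128 0.0162 0.0124 0.0092]
A [0.0268 0.0289 0.0261 0.0271 0.0257 0.027  0.0288 0.0254 0.0303]
board [0.0048 0.0045 0.0061 0.0062 0.0101 0.0072 0.0055 0.0078 0.0091]
notes [0.0234 1.2013 0.0252 0.0261 0.029  0.0263 0.025  0.0263 0.0232]
```

```bash
cat > plan.py <<'E'
from h import *
from scipy.linalg import expm,logm
import sys
def pose(p,psi,tau,s):
    psi,tau=np.radians([psi,tau])
    z=np.array([np.sin(tau)*np.cos(psi),np.sin(tau)*np.sin(psi),-np.cos(tau)])
    y=s*np.array([-np.sin(psi),np.cos(psi),0]);x=np.cross(y,z)
    T=np.eye(4);T[:3,:3]=np.c_[x,y,z];T[:3,3]=p;return T
def cur():
    s=arm.observe();T=np.eye(4);T[:3,:3]=Ro.from_rotvec(s["ee_rot"]).as_matrix();T[:3,3]=s["position"];return T
def leg(T0,T1,dmax=.95,amax=.95,Nmin=1,name=""):
    """decoupled: straight line + uniform turn, shown as rows (tool frame)"""
    R0,R1=T0[:3,:3],T1[:3,:3]
    w=Ro.from_matrix(R0.T@R1).as_rotvec();D=T1[:3,3]-T0[:3,3]
    N=max(Nmin,int(np.ceil(max(np.linalg.norm(D)/(.025*dmax),np.linalg.norm(w)/(.1*amax)))))
    print(f"--{name} N={N} len {np.linalg.norm(D):.3f} ang {np.degrees(np.linalg.norm(w)):.0f}")
    if np.linalg.norm(w)<.02:
        print(N,"x",np.r_[R0.T@D/N/.025,w/N/.1].round(3).tolist())
    else:
        L=logm(np.linalg.inv(T0)@T1).real
        d=expm(L/N);print(N,"x",np.r_[d[:3,3]/.025,Ro.from_matrix(d[:3,:3]).as_rotvec()/.1].round(3).tolist())
        T=T0.copy();zs=[]
        for i in range(N):T=T@d;zs.append(T[:3,3])
        zs=np.array(zs);print("   path x",zs[:,0].min().round(3),zs[:,0].max().round(3),"y",zs[:,1].min().round(3),zs[:,1].max().round(3),"z",zs[:,2].min().round(3))
    return T1
E
python3 - <<'E'
from plan import *
T=leg(cur(),pose([.46,-.215,.26],4.5,45,-1),name="cell1 fwd")
T=leg(T,pose([.46,-.215,.26],184.5,45,1),name="cell1 back")
E
```

```text
--cell1 fwd N=20 len 0.466 ang 47
20 x [0.677, -0.635, 0.18, -0.047, 0.391, 0.111]
   path x 0.203 0.46 y -0.574 -0.215 z 0.208
--cell1 back N=17 len 0.000 ang 90
17 x [-0.0, 0.0, -0.0, -0.0, -0.924, 0.0]
   path x 0.46 0.46 y -0.215 -0.215 z 0.26
```

Request:
carry_out --pt "0.6 0.677 -0.635 0.18 -0.047 0.391 0.111" --pt "0.6 0.677 -0.635 0.18 -0.047 0.391 0.111" --pt "0.6 0.677 -0.635 0.18 -0.047 0.391 0.111" --pt "0.6 0.677 -0.635 0.18 -0.047 0.391 0.111" --pt "0.6 0.677 -0.635 0.18 -0.047 0.391 0.111" --pt "0.6 0.677 -0.635 0.18 -0.047 0.391 0.111" --pt "0.6 0.677 -0.635 0.18 -0.047 0.391 0.111"

```text
clock: 0.8
position: [0.2783, -0.4537, 0.2078]
ee_rot: [-3.08, -0.362, -0.432]
force: [0.1, 0.5, -0.7]
width: 0.601
gripper_force: 0.0
```

Request:
carry_out --pt "0.6 0.677 -0.635 0.18 -0.047 0.391 0.111" --pt "0.6 0.677 -0.635 0.18 -0.047 0.391 0.111" --pt "0.6 0.677 -0.635 0.18 -0.047 0.391 0.111" --pt "0.6 0.677 -0.635 0.18 -0.047 0.391 0.111" --pt "0.6 0.677 -0.635 0.18 -0.047 0.391 0.111" --pt "0.6 0.677 -0.635 0.18 -0.047 0.391 0.111" --pt "0.6 0.677 -0.635 0.18 -0.047 0.391 0.111"

```text
clock: 1.5
position: [0.3755, -0.321, 0.2216]
ee_rot: [-2.995, -0.229, -0.85]
force: [0.2, -0.2, 1.0]
width: 0.604
gripper_force: 0.0
```

Request:
carry_out --pt "0.6 0.677 -0.635 0.18 -0.047 0.391 0.111" --pt "0.6 0.677 -0.635 0.18 -0.047 0.391 0.111" --pt "0.6 0.677 -0.635 0.18 -0.047 0.391 0.111" --pt "0.6 0.677 -0.635 0.18 -0.047 0.391 0.111" --pt "0.6 0.677 -0.635 0.18 -0.047 0.391 0.111" --pt "0.6 0.677 -0.635 0.18 -0.047 0.391 0.111" --pt "0.6 0 0 0 0 0 0"

```text
clock: 2.2
position: [0.4607, -0.2128, 0.2601]
ee_rot: [-2.872, -0.117, -1.192]
force: [-0.5, 0.6, 0.9]
width: 0.599
gripper_force: 0.0
```

```bash
python3 - <<'E'
from plan import *
s=arm.observe();print(s["clock"],s["joints"].round(3),s["position"].round(4),s["force"].round(1),s["width"]);print(cur().round(3)-pose([.46,-.215,.26],4.5,45,-1).round(3))
E
```

```text
2.2 [ 1.152  0.042 -0.464  2.334 -1.3    0.519  0.303] [ 0.4607 -0.2128  0.2601] [-0.5  0.6  0.9] 0.5990423294125982
[[-0.001  0.003  0.001  0.001]
 [ 0.003  0.     0.001  0.002]
 [ 0.001  0.001  0.001  0.   ]
 [ 0.     0.     0.     0.   ]]
```

Request:
carry_out --pt "0.6 -0.66 0 0.66 0 0 0" --pt "0.6 -0.66 0 0.66 0 0 0" --pt "0.6 -0.66 0 0.66 0 0 0" --pt "0.6 -0.66 0 0.66 0 0 0" --pt "0.6 -0.66 0 0.66 0 0 0" --pt "0.6 -0.66 0 0.66 0 0 0" --pt "0.6 0 0 0 0 0 0"

```text
clock: 2.9
position: [0.4495, -0.2285, 0.1597]
ee_rot: [-2.88, -0.121, -1.097]
force: [0.0, -0.4, 0.4]
width: 0.601
gripper_force: 0.0
```

```bash
python3 - <<'E'
from plan import *
s=arm.observe();print(s["clock"],s["joints"].round(3),s["position"].round(4),s["force"].round(1),s["width"]);print(cur().round(3)-pose([.46,-.215,.12],4.5,45,-1).round(3))
im=grab("wrist","w1.png");print(im["tool_from_camera"].round(3))
E
```

```text
2.9 [ 1.646  0.443 -1.106  2.366 -1.316  0.117  0.488] [ 0.4495 -0.2285  0.1597] [ 0.  -0.4  0.4] 0.6011264117868469
[[ 0.039  0.016 -0.044 -0.01 ]
 [-0.002  0.002  0.026 -0.014]
 [-0.041 -0.026 -0.039  0.04 ]
 [ 0.     0.     0.     0.   ]]
[[-0.    -0.957 -0.291  0.079]
 [ 1.    -0.    -0.001 -0.001]
 [ 0.001 -0.291  0.957 -0.158]
 [ 0.     0.     0.     1.   ]]
```

View pics/w1.png

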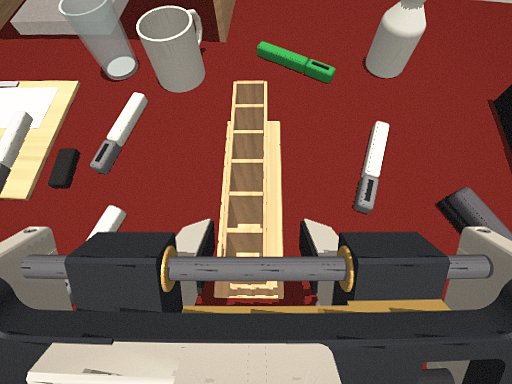

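The wrist view shows the stand from its near end: six empty cells, far one at (250,92) and near one at (243,240). Pointing forward runs into the limits of joints 5 and 6, so I'll try leaning the tool back towards the robot.

```bash
python3 - <<'E'
from plan import *
T=leg(cur(),pose([.46,-.215,.24],4.5,30,-1),name="up")
T=leg(T,pose([.46,-.215,.24],184.5,45,1),name="cell1 back")
T=leg(T,pose([.46,-.215,.13],184.5,45,1),name="down")
E
```

```text
--up N=4 len 0.081 ang 12
4 x [0.57, -0.13, -0.564, -0.074, -0.514, -0.002]
   path x 0.451 0.46 y -0.225 -0.215 z 0.181
--cell1 back N=14 len 0.000 ang 75
14 x [-0.0, 0.0, -0.0, -0.0, -0.935, 0.0]
   path x 0.46 0.46 y -0.215 -0.215 z 0.24
--down N=5 len 0.110 ang 0
5 x [0.622, 0.0, 0.622, 0.0, 0.0, 0.0]
```

Request:
carry_out --pt "0.6 0.57 -0.13 -0.56 -0.07 -0.51 0" --pt "0.6 0.57 -0.13 -0.56 -0.07 -0.51 0" --pt "0.6 0.57 -0.13 -0.56 -0.07 -0.51 0" --pt "0.6 0.57 -0.13 -0.56 -0.07 -0.51 0"

```text
clock: 3.35
position: [0.4594, -0.2162, 0.2161]
ee_rot: [-2.98, -0.131, -0.875]
force: [0.9, 1.4, -0.9]
width: 0.601
gripper_force: 0.0
```

Request:
carry_out --pt "0.6 0 0 0 0 -0.935 0" --pt "0.6 0 0 0 0 -0.935 0" --pt "0.6 0 0 0 0 -0.935 0" --pt "0.6 0 0 0 0 -0.935 0" --pt "0.6 0 0 0 0 -0.935 0" --pt "0.6 0 0 0 0 -0.935 0" --pt "0.6 0 0 0 0 -0.935 0"

```text
clock: 4.05
position: [0.4607, -0.2148, 0.216]
ee_rot: [-3.128, -0.148, 0.085]
force: [-0.4, 1.0, 0.1]
width: 0.601
gripper_force: 0.0
```

Request:
carry_out --pt "0.6 0 0 0 0 -0.935 0" --pt "0.6 0 0 0 0 -0.935 0" --pt "0.6 0 0 0 0 -0.935 0" --pt "0.6 0 0 0 0 -0.935 0" --pt "0.6 0 0 0 0 -0.935 0" --pt "0.6 0 0 0 0 -0.935 0" --pt "0.6 0 0 0 0 -0.935 0" --pt "0.6 0 0 0 0 0 0"

```text
clock: 4.85
position: [0.461, -0.2135, 0.2128]
ee_rot: [2.924, 0.15, -1.085]
force: [0.2, 0.9, -0.4]
width: 0.602
gripper_force: 0.0
```

```bash
cat > st.py <<'E'
from plan import *
def st():
    s=arm.observe();print(s["clock"],s["joints"].round(3),s["position"].round(4),s["force"].round(1),round(s["width"],3),round(s["gripper_force"],1))
    z=cur()[:3,2];y=cur()[:3,1];print("psi %.1f tau %.1f yaz %.1f"%(np.degrees(np.arctan2(z[1],z[0])),np.degrees(np.arccos(-z[2])),np.degrees(np.arctan2(y[1],y[0]))))
if __name__=="__main__":st()
E
python3 st.py
```

```text
4.85 [ 0.34   0.703 -0.25   1.381  0.276  1.785 -1.42 ] [ 0.461  -0.2135  0.2128] [ 0.2  0.9 -0.4] 0.602 0.0
psi -175.5 tau 40.7 yaz -84.5
```

```bash
python3 - <<'E'
from plan import *
T=leg(cur(),pose([.635,-.205,.19],184.5,45,1),name="cell6 back")
T=leg(T,pose([.635,-.205,.13],184.5,45,1),name="down")
E
```

```text
--cell6 back N=8 len 0.176 ang 5
8 x [0.718, 0.035, -0.505, 0.001, -0.094, 0.03]
   path x 0.483 0.635 y -0.212 -0.205 z 0.19
--down N=3 len 0.060 ang 0
3 x [0.566, 0.0, 0.566, 0.0, 0.0, 0.0]
```

Request:
carry_out --pt "0.6 0.72 0.03 -0.5 0 -0.094 0.03" --pt "0.6 0.72 0.03 -0.5 0 -0.094 0.03" --pt "0.6 0.72 0.03 -0.5 0 -0.094 0.03" --pt "0.6 0.72 0.03 -0.5 0 -0.094 0.03" --pt "0.6 0.72 0.03 -0.5 0 -0.094 0.03" --pt "0.6 0.72 0.03 -0.5 0 -0.094 0.03" --pt "0.6 0.72 0.03 -0.5 0 -0.094 0.03" --pt "0.6 0.72 0.03 -0.5 0 -0.094 0.03"

```text
clock: 5.65
position: [0.6001, -0.2084, 0.184]
ee_rot: [2.888, 0.105, -1.179]
force: [0.4, -1.5, -1.8]
width: 0.6
gripper_force: 0.0
```

Request:
carry_out --pt "0.6 0.57 0 0.57 0 0 0" --pt "0.6 0.57 0 0.57 0 0 0" --pt "0.6 0.57 0 0.57 0 0 0" --pt "0.6 0 0 0 0 0 0"

```text
clock: 6.05
position: [0.5988, -0.2065, 0.1201]
ee_rot: [2.886, 0.108, -1.189]
force: [-0.0, -0.3, -0.6]
width: 0.599
gripper_force: 0.0
```

```bash
python3 st.py
```

```text
6.05 [-0.011  1.08   0.441  0.944 -0.099  1.909 -1.132] [ 0.5988 -0.2065  0.1201] [-0.  -0.3 -0.6] 0.599 0.0
psi -176.5 tau 44.8 yaz -85.9
```

Request:
carry_out --pt "0.6 0.35 0 -0.35 0 0 0" --pt "0.6 0.35 0 -0.35 0 0 0" --pt "0.6 0.35 0 -0.35 0 0 0" --pt "0.6 0 0 0 0 0 0"

```text
clock: 6.45
position: [0.6356, -0.2043, 0.1216]
ee_rot: [2.887, 0.109, -1.177]
force: [-0.4, 0.9, 0.3]
width: 0.604
gripper_force: 0.0
```

```bash
python3 st.py
```

```text
6.45 [ 0.007  1.149  0.448  0.774 -0.125  2.002 -1.144] [ 0.6356 -0.2043  0.1216] [-0.4  0.9  0.3] 0.604 0.0
psi -176.2 tau 44.3 yaz -85.8
```

```bash
cat > kin.py <<'E'
import numpy as np, itertools
from scipy.optimize import least_squares
from scipy.spatial.transform import Rotation as Ro
D=[([1.15541972,.43513156,.02497242,1.57400723,-.01160558,1.13400445,-.07508503],[.19212319,-.59425303,.22603652],[-3.10191957,-.489009169,.0005317]),
([1.152,.042,-.464,2.334,-1.3,.519,.303],[.4607,-.2128,.2601],[-2.872,-.117,-1.192]),
([1.646,.443,-1.106,2.366,-1.316,.117,.488],[.4495,-.2285,.1597],[-2.88,-.121,-1.097]),
([.34,.703,-.25,1.381,.276,1.785,-1.42],[.461,-.2135,.2128],[2.924,.15,-1.085]),
([-.011,1.08,.441,.944,-.099,1.909,-1.132],[.5988,-.2065,.1201],[2.886,.108,-1.189]),
([.007,1.149,.448,.774,-.125,2.002,-1.144],[.6356,-.2043,.1216],[2.887,.109,-1.177])]
lo=np.array([-2.62,-.44,-1.27,.08,-1.32,.12,-2.74]);hi=np.array([2.62,2.09,1.32,2.57,4.46,2,2.74])
def fk(q,p,sg):
    # p: yaw0, h, L1, L2, L3, a1(elbow x off), a2, a0, a6, tool yaw
    R=Ro.from_euler("z",p[0]+sg[0]*q[0]); t=np.array([0,0,p[1]])+R.apply([p[7],0,0])
    R=R*Ro.from_euler("y",q[1])*Ro.from_euler("z",sg[1]*q[2]); t=t+R.apply([p[5],0,p[2]])
    R=R*Ro.from_euler("y",q[3])*Ro.from_euler("z",sg[2]*q[4]); t=t+R.apply([p[6],0,p[3]])
    R=R*Ro.from_euler("y",q[5]); t=t+R.apply([p[8],0,0])
    R=R*Ro.from_euler("z",sg[3]*q[6]+p[9]); t=t+R.apply([0,0,p[4]])
    return t,R
def fit():
    best=None
    for sg in itertools.product([1,-1],repeat=4):
        def f(p):
            o=[]
            for q,x,r in D:
                t,R=fk(q,p,sg);o+=list(t-x)+list(.3*(R.inv()*Ro.from_rotvec(r)).as_rotvec())
            return o
        for y0 in(0,-1.2,1.2,2.6):
          for ty in(0,1.57,3.14,-1.57):
            s=least_squares(f,[y0,.35,.4,.4,.3,0,0,0,0,ty],loss="soft_l1",f_scale=.02,max_nfev=60)
            if best is None or s.cost<best[0]:best=(s.cost,sg,s.x,np.abs(f(s.x)).max())
    return best
if __name__=="__main__":
    b=fit();print(b);import pickle;pickle.dump(b,open("kin.pkl","wb"))
E
python3 kin.py
```

```text
(np.float64(0.0008390023134098421), (-1, -1, -1, -1), array([-0.07182814,  0.29067193,  0.55157275,  0.45287674,  0.36427365,
       -0.04586191,  0.02184225, -0.00680369, -0.03612887,  1.5154691 ]), np.float64(0.016912232181571618))
```

```bash
cat > reach.py <<'E'
from kin import *;import pickle
from plan import pose
b=pickle.load(open("kin.pkl","rb"));sg,p=b[1],b[2]
rng=np.random.default_rng(0)
def ik(T,n=12):
    R1=Ro.from_matrix(T[:3,:3]);best=(9,)
    for i in range(n):
        q0=np.array([0,.9,0,1.2,0,1.5,0])+rng.uniform(-.5,.5,7)*[2,1,1,1.,1,1,5]
        def f(q):
            t,R=fk(q,p,sg);return np.r_[t-T[:3,3],.3*(R.inv()*R1).as_rotvec()]
        s=least_squares(f,np.clip(q0,lo+.01,hi-.01),bounds=(lo,hi),max_nfev=80)
        if s.cost<best[0]:best=(s.cost,np.abs(s.fun).max(),s.x)
    return best[1].round(4),best[2].round(2)
def pick(c,ang,fwd,tau,zt,off=.04):
    d=np.array([np.cos(np.radians(ang)),np.sin(np.radians(ang))])
    return pose([c[0]-d[0]*off*fwd,c[1]-d[1]*off*fwd,zt],ang+(0 if fwd>0 else 180),tau,-1)
if __name__=="__main__":
  P={"B":((.628,-.005),-9.6,.01),"C":((.439,-.02),-16.2,.01),"D":((.598,-.368),-15.2,.01),"E":((.428,-.312),-31.9,.01),"F":((.417,.2035),32.9,.01),"A":((.572,.152),3.8,.018)}
  for k,(c,a,z) in P.items():
    for fwd in(1,-1):
      for tau in(30,45):
        print(k,fwd,tau,*ik(pick(c,a,fwd,tau,z)))
  for i in range(6):
    x=-.09+.036*i
    for tau in(45,60):
        for s in(1,-1): print("cell",i+1,tau,s,*ik(pose([.54+x,-.2104+x*.0787,.115],184.5,tau,s)))
E
python3 reach.py
```

```text
B 1 30 0.001 [ 0.31  0.68 -0.56  2.22  2.05  0.48  2.52]
B 1 45 0.0004 [-0.07  0.7  -0.16  2.38  2.73  0.76  1.69]
B -1 30 0.0 [ 0.08  1.05 -0.21  1.1   0.1   1.52  1.31]
B -1 45 0.0 [ 0.14  1.28 -0.49  0.79  0.27  1.92  1.2 ]
C 1 30 0.0048 [-0.59  0.54  0.41  2.57  3.06  0.38  1.11]
C 1 45 0.0802 [-1.56  0.85  1.12  2.47 -1.32  0.12 -1.32]
C -1 30 0.0 [ 0.58  0.98 -0.86  1.66  0.5   1.33  0.85]
C -1 45 0.0 [ 0.18  0.97 -0.19  1.45  0.01  1.51  1.31]
D 1 30 0.0 [ 1.29  0.94 -0.96  2.05  1.78  0.46 -2.74]
D 1 45 0.0 [ 1.33  0.98 -0.88  2.18  2.77  0.49  2.69]
D -1 30 0.0 [0.4  1.17 0.02 0.83 0.09 1.66 1.72]
D -1 45 0.0104 [0.35 1.36 0.2  0.52 0.   2.   1.79]
E 1 30 0.0025 [0.03 0.65 0.7  2.45 3.96 0.57 0.68]
E 1 45 0.0085 [ 0.83  0.68 -0.2   2.57  3.2   0.84  1.7 ]
E -1 30 0.0 [ 0.88  1.   -0.64  1.4   0.46  1.45  1.19]
E -1 45 0.0 [ 0.36  1.11  0.36  1.16 -0.2   1.71  1.75]
F 1 30 0.0 [ 0.23  0.65 -0.79  2.57  2.56  0.54  2.43]
F 1 45 0.0354 [ 0.12  0.65 -0.47  2.57  3.25  0.61  1.9 ]
F -1 30 0.0 [-0.61  0.83  0.08  1.59 -0.01  1.25  1.62]
F -1 45 0.0 [-0.98  1.13  0.77  1.36 -0.43  
[... 989 characters left out ...]
1.1   0.24  1.82 -1.38]
cell 4 45 -1 0.0 [0.07 0.98 0.16 1.1  0.13 1.8  1.86]
cell 4 60 1 0.0113 [-0.07  1.17  0.5   0.96  0.    2.   -1.09]
cell 4 60 -1 0.0113 [-0.07  1.17  0.5   0.96  0.    2.    2.05]
cell 5 45 1 0.0 [ 0.01  1.06  0.32  0.98  0.02  1.87 -1.2 ]
cell 5 45 -1 0.0 [ 0.18  1.04 -0.1   0.98  0.27  1.9   1.74]
cell 5 60 1 0.0241 [-0.07  1.18  0.48  0.9   0.    2.   -1.11]
cell 5 60 -1 0.0241 [-0.07  1.18  0.48  0.9   0.    2.    2.03]
cell 6 45 1 0.0 [ 0.04  1.11  0.24  0.84  0.06  1.95 -1.24]
cell 6 45 -1 0.0 [ 0.19  1.11 -0.18  0.84  0.32  1.98  1.71]
cell 6 60 1 0.0371 [-0.07  1.19  0.46  0.84  0.    2.   -1.13]
cell 6 60 -1 0.0371 [-0.07  1.19  0.46  0.84  0.    2.    2.02]
```

```bash
cat > pp.py <<'E'
from st import *
S0=np.array([.540,-.2104]);SA=4.5
CAM=np.array([.423,-.127])
def cellxy(i): 
    a=np.radians(SA);return S0+(-.09+.036*(i-1))*np.array([np.cos(a),np.sin(a)])
def pickT(c,ang,tau,z,off=.040,raw=True):
    c=np.array(c,float)
    if raw: c=c-(CAM-c)/1.2*.01
    a=np.radians(ang);g=c+off*np.array([np.cos(a),np.sin(a)])
    return lambda dz:pose([g[0],g[1],z+dz],ang+180,tau,-1)
def placeT(i,tau):
    return lambda z:pose([*cellxy(i),z],SA+180,tau,1)
MID=pose([.5,-.2,.33],-90,0,1)
def goPick(c,ang,tau,z=.010,mid=MID,lift=.10):
    st();p=pickT(c,ang,tau,z);T=cur()
    if mid is not None:T=leg(T,mid,name="mid")
    T=leg(T,p(lift),name="hover");leg(T,p(0),name="down",dmax=.8)
E
python3 - <<'E'
from pp import *
goPick((.5984,-.3683),-15.2,38)
E
```

```text
6.45 [ 0.007  1.149  0.448  0.774 -0.125  2.002 -1.144] [ 0.6356 -0.2043  0.1216] [-0.4  0.9  0.3] 0.604 0.0
psi -176.2 tau 44.3 yaz -85.8
--mid N=18 len 0.249 ang 94
18 x [-0.391, -0.336, -0.314, -0.323, 0.342, -0.786]
   path x 0.5 0.633 y -0.2 -0.16 z 0.134
--hover N=16 len 0.317 ang 83
16 x [-0.759, 0.111, 0.338, 0.27, 0.353, -0.784]
   path x 0.503 0.638 y -0.381 -0.219 z 0.11
--down N=5 len 0.100 ang 0
5 x [-0.493, 0.0, 0.63, 0.0, 0.0, 0.0]
```

Request:
carry_out --pt "0.6 -0.391 -0.336 -0.314 -0.323 0.342 -0.786" --pt "0.6 -0.391 -0.336 -0.314 -0.323 0.342 -0.786" --pt "0.6 -0.391 -0.336 -0.314 -0.323 0.342 -0.786" --pt "0.6 -0.391 -0.336 -0.314 -0.323 0.342 -0.786" --pt "0.6 -0.391 -0.336 -0.314 -0.323 0.342 -0.786" --pt "0.6 -0.391 -0.336 -0.314 -0.323 0.342 -0.786"

```text
clock: 7.05
position: [0.6071, -0.1655, 0.1994]
ee_rot: [2.874, 0.901, -0.84]
force: [-0.6, 0.1, 0.4]
width: 0.598
gripper_force: 0.0
```

Request:
carry_out --pt "0.6 -0.391 -0.336 -0.314 -0.323 0.342 -0.786" --pt "0.6 -0.391 -0.336 -0.314 -0.323 0.342 -0.786" --pt "0.6 -0.391 -0.336 -0.314 -0.323 0.342 -0.786" --pt "0.6 -0.391 -0.336 -0.314 -0.323 0.342 -0.786" --pt "0.6 -0.391 -0.336 -0.314 -0.323 0.342 -0.786" --pt "0.6 -0.391 -0.336 -0.314 -0.323 0.342 -0.786"

```text
clock: 7.65
position: [0.555, -0.1627, 0.2727]
ee_rot: [2.646, 1.623, -0.438]
force: [-0.2, 0.3, -0.9]
width: 0.602
gripper_force: 0.0
```

Request:
carry_out --pt "0.6 -0.391 -0.336 -0.314 -0.323 0.342 -0.786" --pt "0.6 -0.391 -0.336 -0.314 -0.323 0.342 -0.786" --pt "0.6 -0.391 -0.336 -0.314 -0.323 0.342 -0.786" --pt "0.6 -0.391 -0.336 -0.314 -0.323 0.342 -0.786" --pt "0.6 -0.391 -0.336 -0.314 -0.323 0.342 -0.786" --pt "0.6 -0.391 -0.336 -0.314 -0.323 0.342 -0.786" --pt "0.6 0 0 0 0 0 0"

```text
clock: 8.35
position: [0.497, -0.2031, 0.3328]
ee_rot: [2.224, 2.217, -0.002]
force: [0.5, 0.4, 0.1]
width: 0.599
gripper_force: 0.0
```

```bash
python3 - <<'E'
from pp import *
goPick((.5984,-.3683),-15.2,38,mid=None)
im=grab("wrist","w2.png")
# also stand from top: nothing occluding? 
t=grab("top","top1.png")
P=cloud(t);m=(P[...,2]>.085)&(P[...,2]<.105)&(abs(P[...,0]-.54)<.13)&(abs(P[...,1]+.21)<.05)
print(m.sum(),cv2.minAreaRect((P[m][:,:2]*1000).astype(np.float32)))
E
```

```text
8.35 [ 0.188  0.216  0.125  1.627 -0.026  1.3    0.313] [ 0.497  -0.2031  0.3328] [0.5 0.4 0.1] 0.599 0.0
psi -87.3 tau 0.1 yaz -0.2
--hover N=16 len 0.318 ang 83
16 x [-0.759, 0.125, 0.346, 0.27, 0.354, -0.786]
   path x 0.5 0.638 y -0.381 -0.222 z 0.11
--down N=5 len 0.100 ang 0
5 x [-0.493, 0.0, 0.63, 0.0, 0.0, 0.0]
1 ((633.9339599609375, -182.8477020263672), (0.0, 0.0), 0.0)
```

View pics/w2.png

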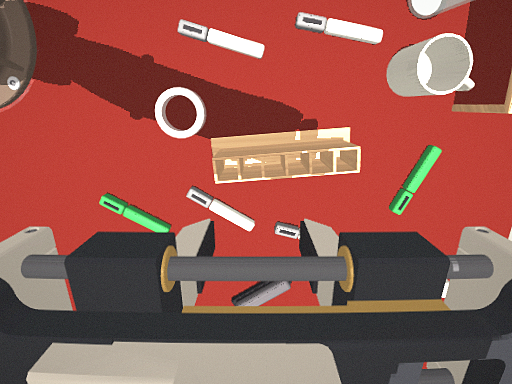

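The wrist view shows the stand rim spanning about (212,155) to (361,172), six empty cells, and pens C and B at (220,38) and (340,27). I'll take the rim from this view's depth map as a second measurement.

Request:
carry_out --pt "0.6 -0.759 0.125 0.346 0.27 0.354 -0.786" --pt "0.6 -0.759 0.125 0.346 0.27 0.354 -0.786" --pt "0.6 -0.759 0.125 0.346 0.27 0.354 -0.786" --pt "0.6 -0.759 0.125 0.346 0.27 0.354 -0.786" --pt "0.6 -0.759 0.125 0.346 0.27 0.354 -0.786" --pt "0.6 -0.759 0.125 0.346 0.27 0.354 -0.786" --pt "0.6 -0.759 0.125 0.346 0.27 0.354 -0.786" --pt "0.6 -0.759 0.125 0.346 0.27 0.354 -0.786"

```text
clock: 9.25
position: [0.5546, -0.3276, 0.2382]
ee_rot: [-1.253, -2.49, -0.062]
force: [0.5, -0.3, 0.7]
width: 0.603
gripper_force: 0.0
```

Request:
carry_out --pt "0.6 -0.759 0.125 0.346 0.27 0.354 -0.786" --pt "0.6 -0.759 0.125 0.346 0.27 0.354 -0.786" --pt "0.6 -0.759 0.125 0.346 0.27 0.354 -0.786" --pt "0.6 -0.759 0.125 0.346 0.27 0.354 -0.786" --pt "0.6 -0.759 0.125 0.346 0.27 0.354 -0.786" --pt "0.6 -0.759 0.125 0.346 0.27 0.354 -0.786" --pt "0.6 -0.759 0.125 0.346 0.27 0.354 -0.786" --pt "0.6 -0.759 0.125 0.346 0.27 0.354 -0.786"

```text
clock: 10.05
position: [0.6251, -0.3674, 0.0957]
ee_rot: [-0.319, -2.476, -0.099]
force: [0.4, -0.5, -0.9]
width: 0.597
gripper_force: 0.0
```

```bash
python3 - <<'E'
from pp import *
goPick((.5984,-.3683),-15.2,38,mid=None)
w=load("w2.png");P=cloud(w)
m=(P[...,2]>.088)&(P[...,2]<.104)&(abs(P[...,0]-.54)<.13)&(abs(P[...,1]+.21)<.05)
print(m.sum(),np.median(P[m][:,2]),cv2.minAreaRect((P[m][:,:2]*1000).astype(np.float32)))
print(onplane(w,[(215,183),(361,172),(357,147)],.096).round(4))
t=grab("top","top2.png");P=cloud(t);m=(P[...,2]>.085)&(P[...,2]<.105)&(abs(P[...,0]-.54)<.13)&(abs(P[...,1]+.21)<.05)
print(m.sum(),cv2.minAreaRect((P[m][:,:2]*1000).astype(np.float32)))
im=grab("wrist","w3.png")
cv2.imwrite("pics/w3c.png",im["pixels"][:,:,::-1])
E
```

```text
10.05 [ 0.319  1.214  0.364  0.584 -0.166  2.002  1.858] [ 0.6251 -0.3674  0.0957] [ 0.4 -0.5 -0.9] 0.597 0.0
psi 165.9 tau 37.1 yaz 75.4
--hover N=1 len 0.024 ang 1
1 x [-0.178, -0.388, -0.847, -0.116, 0.159, 0.051]
   path x 0.638 0.638 y -0.381 -0.381 z 0.11
--down N=5 len 0.100 ang 0
5 x [-0.493, 0.0, 0.63, 0.0, 0.0, 0.0]
1526 0.09546220333614044 ((541.2112426757812, -207.4903106689453), (221.70132446289062, 40.69377517700195), 4.507286071777344)
[[ 0.433  -0.235   0.096 ]
 [ 0.6546 -0.2184  0.096 ]
 [ 0.6445 -0.1806  0.096 ]]
53 ((631.6181030273438, -203.5115509033203), (41.212764739990234, 36.26518249511719), 89.11088562011719)
```

View pics/w3c.png

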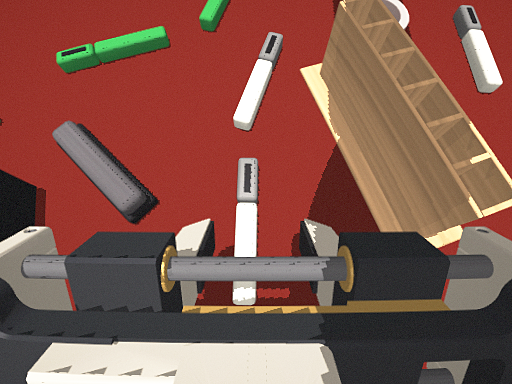

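Pen D lies between the open fingers, cap at (248,180) and white body down to (244,300), and slightly left of the finger centre at column 259. Joint 6 is at its limit here, so I'll tilt less.

```bash
sed -i 's/^S0=.*/S0=np.array([.5405,-.209]);SA=4.5/' pp.py; python3 - <<'E'
from pp import *
goPick((.5984,-.3683),-15.2,31,mid=None,lift=.09)
E
```

```text
10.15 [ 0.319  1.216  0.357  0.587 -0.163  2.001  1.855] [ 0.6244 -0.3647  0.0923] [ 0.   1.  -0.9] 0.596 0.0
psi 165.7 tau 37.4 yaz 75.4
--hover N=2 len 0.023 ang 6
2 x [-0.197, -0.24, -0.331, -0.046, -0.561, 0.036]
   path x 0.632 0.638 y -0.381 -0.373 z 0.096
--down N=5 len 0.090 ang 0
5 x [-0.371, 0.0, 0.617, 0.0, 0.0, 0.0]
```

Request:
carry_out --pt "0.6 -0.1 -0.12 -0.165 -0.023 -0.28 0.018" --pt "0.6 -0.1 -0.12 -0.165 -0.023 -0.28 0.018" --pt "0.6 -0.1 -0.12 -0.165 -0.023 -0.28 0.018" --pt "0.6 -0.1 -0.12 -0.165 -0.023 -0.28 0.018"

```text
clock: 10.55
position: [0.6384, -0.3866, 0.1088]
ee_rot: [-0.356, -2.594, -0.093]
force: [-0.0, 0.5, 0.5]
width: 0.596
gripper_force: 0.0
```

```bash
python3 - <<'E'
from pp import *
goPick((.5984,-.3683),-15.2,31,mid=None,lift=.0)
E
```

```text
10.55 [ 0.337  1.144  0.35   0.646 -0.176  1.891  1.858] [ 0.6384 -0.3866  0.1088] [-0.   0.5  0.5] 0.596 0.0
psi 164.6 tau 30.2 yaz 74.4
--hover N=5 len 0.099 ang 1
5 x [-0.387, 0.046, 0.689, 0.003, 0.029, -0.014]
--down N=1 len 0.000 ang 0
1 x [0.0, 0.0, 0.0, 0.0, 0.0, 0.0]
```

Request:
carry_out --pt "0.6 -0.387 0.046 0.689 0.003 0.029 -0.014" --pt "0.6 -0.387 0.046 0.689 0.003 0.029 -0.014" --pt "0.6 -0.387 0.046 0.689 0.003 0.029 -0.014" --pt "0.6 -0.387 0.046 0.689 0.003 0.029 -0.014" --pt "0.6 -0.387 0.046 0.689 0.003 0.029 -0.014" --pt "0.6 0 0 0 0 0 0"

```text
clock: 11.15
position: [0.6367, -0.3785, 0.0055]
ee_rot: [-0.339, -2.573, -0.096]
force: [-0.6, -0.1, 1.4]
width: 0.599
gripper_force: 0.7
```

Request:
carry_out --pt "0 0 0 0 0 0 0" --pt "0 0 0 0 0 0 0" --pt "0 0 0 0 0 0 0" --pt "0 0 0 0 0 0 0" --pt "0 0 0 0 0 0 0" --pt "0 0 0 0 0 0 0" --squeeze 40

```text
clock: 11.75
position: [0.637, -0.3789, 0.0074]
ee_rot: [-0.34, -2.575, -0.097]
force: [-0.1, -0.1, -0.4]
width: 0.214
gripper_force: 40.0
```

```bash
cat >> pp.py <<'E'
def goPlace(i,tau,off=.040,mid=MID,hov=.28,up=.12):
    st();T=cur()
    if mid is not None:
        U=T.copy();U[2,3]+=up;T=leg(T,U,name="up")
        T=leg(T,mid,name="mid")
    p=placeT(i,tau);T=leg(T,p(hov),name="hover");leg(T,p(.080+off),name="down",dmax=.8)
E
python3 - <<'E'
from pp import *
goPlace(1,59)
E
```

```text
11.75 [ 0.324  1.229  0.336  0.712 -0.183  1.763  1.851] [ 0.637  -0.3789  0.0074] [-0.1 -0.1 -0.4] 0.214 40.0
psi 164.9 tau 31.3 yaz 74.9
--up N=6 len 0.120 ang 0
6 x [0.416, 0.001, -0.683, 0.0, 0.0, 0.0]
--mid N=15 len 0.303 ang 80
15 x [0.783, -0.039, -0.335, -0.238, -0.311, 0.849]
   path x 0.5 0.625 y -0.377 -0.2 z 0.145
--hover N=19 len 0.072 ang 101
19 x [-0.04, -0.032, 0.153, 0.401, -0.434, 0.709]
   path x 0.451 0.499 y -0.216 -0.201 z 0.28
--down N=8 len 0.160 ang 0
8 x [0.686, 0.0, 0.412, 0.0, 0.0, 0.0]
```

Request:
carry_out --pt "0 0.416 0 -0.683 0 0 0" --pt "0 0.416 0 -0.683 0 0 0" --pt "0 0.416 0 -0.683 0 0 0" --pt "0 0.416 0 -0.683 0 0 0" --pt "0 0.416 0 -0.683 0 0 0" --pt "0 0.416 0 -0.683 0 0 0"

```text
clock: 12.35
position: [0.6373, -0.3792, 0.1308]
ee_rot: [-0.341, -2.578, -0.095]
force: [1.4, -0.1, -0.8]
width: 0.211
gripper_force: 40.0
```

Request:
carry_out --pt "0 0.783 -0.039 -0.335 -0.238 -0.311 0.849" --pt "0 0.783 -0.039 -0.335 -0.238 -0.311 0.849" --pt "0 0.783 -0.039 -0.335 -0.238 -0.311 0.849" --pt "0 0.783 -0.039 -0.335 -0.238 -0.311 0.849" --pt "0 0.783 -0.039 -0.335 -0.238 -0.311 0.849" --pt "0 0.783 -0.039 -0.335 -0.238 -0.311 0.849" --pt "0 0.783 -0.039 -0.335 -0.238 -0.311 0.849" --pt "0 0.783 -0.039 -0.335 -0.238 -0.311 0.849"

```text
clock: 13.15
position: [0.5426, -0.3183, 0.2558]
ee_rot: [-1.351, -2.541, -0.053]
force: [0.3, 0.4, 0.2]
width: 0.211
gripper_force: 40.0
```

Request:
carry_out --pt "0 0.783 -0.039 -0.335 -0.238 -0.311 0.849" --pt "0 0.783 -0.039 -0.335 -0.238 -0.311 0.849" --pt "0 0.783 -0.039 -0.335 -0.238 -0.311 0.849" --pt "0 0.783 -0.039 -0.335 -0.238 -0.311 0.849" --pt "0 0.783 -0.039 -0.335 -0.238 -0.311 0.849" --pt "0 0.783 -0.039 -0.335 -0.238 -0.311 0.849" --pt "0 0.783 -0.039 -0.335 -0.238 -0.311 0.849"

```text
clock: 13.85
position: [0.4996, -0.2001, 0.3325]
ee_rot: [2.224, 2.214, 0.005]
force: [-0.8, -0.7, -1.7]
width: 0.212
gripper_force: 40.0
```

```bash
python3 - <<'E'
from pp import *
goPlace(1,59,mid=None)
E
```

```text
13.85 [-0.245  0.234  0.672  1.659 -0.153  1.297  0.45 ] [ 0.4996 -0.2001  0.3325] [-0.8 -0.7 -1.7] 0.212 40.0
psi 2.1 tau 0.3 yaz -0.3
--hover N=19 len 0.073 ang 100
19 x [-0.037, -0.03, 0.157, 0.402, -0.437, 0.707]
   path x 0.451 0.499 y -0.216 -0.201 z 0.28
--down N=8 len 0.160 ang 0
8 x [0.686, 0.0, 0.412, 0.0, 0.0, 0.0]
```

Request:
carry_out --pt "0 -0.037 -0.03 0.157 0.402 -0.437 0.707" --pt "0 -0.037 -0.03 0.157 0.402 -0.437 0.707" --pt "0 -0.037 -0.03 0.157 0.402 -0.437 0.707" --pt "0 -0.037 -0.03 0.157 0.402 -0.437 0.707" --pt "0 -0.037 -0.03 0.157 0.402 -0.437 0.707" --pt "0 -0.037 -0.03 0.157 0.402 -0.437 0.707" --pt "0 -0.037 -0.03 0.157 0.402 -0.437 0.707"

```text
clock: 14.55
position: [0.4903, -0.208, 0.3064]
ee_rot: [2.634, 1.553, -0.636]
force: [0.4, 0.6, 0.1]
width: 0.215
gripper_force: 40.0
```

Request:
carry_out --pt "0 -0.037 -0.03 0.157 0.402 -0.437 0.707" --pt "0 -0.037 -0.03 0.157 0.402 -0.437 0.707" --pt "0 -0.037 -0.03 0.157 0.402 -0.437 0.707" --pt "0 -0.037 -0.03 0.157 0.402 -0.437 0.707" --pt "0 -0.037 -0.03 0.157 0.402 -0.437 0.707" --pt "0 -0.037 -0.03 0.157 0.402 -0.437 0.707"

```text
clock: 15.15
position: [0.4736, -0.2143, 0.2897]
ee_rot: [2.769, 0.86, -1.128]
force: [0.6, 1.3, -0.4]
width: 0.216
gripper_force: 40.0
```

Request:
carry_out --pt "0 -0.037 -0.03 0.157 0.402 -0.437 0.707" --pt "0 -0.037 -0.03 0.157 0.402 -0.437 0.707" --pt "0 -0.037 -0.03 0.157 0.402 -0.437 0.707" --pt "0 -0.037 -0.03 0.157 0.402 -0.437 0.707" --pt "0 -0.037 -0.03 0.157 0.402 -0.437 0.707" --pt "0 -0.037 -0.03 0.157 0.402 -0.437 0.707" --pt "0 0 0 0 0 0 0"

```text
clock: 15.85
position: [0.4456, -0.2179, 0.2738]
ee_rot: [2.693, 0.111, -1.525]
force: [-0.1, 1.0, 0.0]
width: 0.214
gripper_force: 40.0
```

```bash
python3 - <<'E'
from pp import *
goPlace(1,59,mid=None)
im=grab("scene","s4.png");cv2.imwrite("pics/s4c.png",cv2.resize(im["pixels"][110:260,120:320,::-1],(800,600),interpolation=cv2.INTER_CUBIC))
E
```

```text
15.85 [-0.27   0.99   0.981  1.288 -0.067  2.002 -0.715] [ 0.4456 -0.2179  0.2738] [-0.1  1.   0. ] 0.214 40.0
psi -175.1 tau 59.1 yaz -85.2
--hover N=1 len 0.008 ang 0
1 x [-0.104, -0.056, -0.308, 0.065, 0.011, 0.002]
--down N=8 len 0.160 ang 0
8 x [0.686, 0.0, 0.412, 0.0, 0.0, 0.0]
```

View pics/s4c.png

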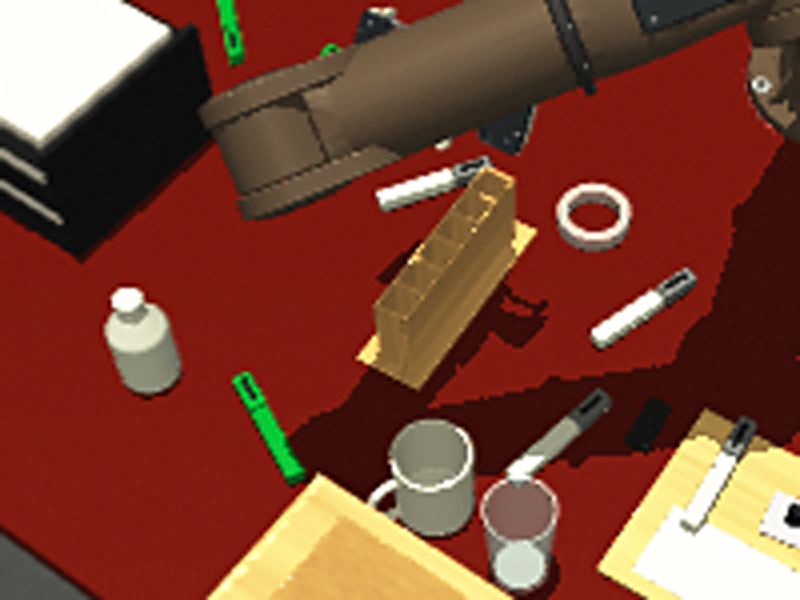

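The arm hides the pen in this view. The other pens, mug, glass, tape and eraser look unmoved. I'll correct the small offset and lower slowly while watching the force.

Request:
carry_out --pt "0 -0.1 -0.056 -0.31 0.065 0.011 0" --pt "0 0.686 0 0.412 0 0 0" --pt "0 0.686 0 0.412 0 0 0" --pt "0 0.686 0 0.412 0 0 0"

```text
clock: 16.3
position: [0.4463, -0.2159, 0.2147]
ee_rot: [2.7, 0.116, -1.516]
force: [0.2, 0.8, -0.1]
width: 0.21
gripper_force: 40.0
```

```bash
python3 - <<'E'
from pp import *
goPlace(1,59,mid=None,hov=.215)
E
```

```text
16.3 [-0.271  1.044  0.954  1.332 -0.12   1.919 -0.747] [ 0.4463 -0.2159  0.2147] [ 0.2  0.8 -0.1] 0.21 40.0
psi -175.0 tau 58.6 yaz -85.0
--hover N=1 len 0.005 ang 1
1 x [0.084, 0.021, -0.16, 0.073, -0.064, 0.035]
--down N=5 len 0.095 ang 0
5 x [0.651, 0.0, 0.391, 0.0, 0.0, 0.0]
```

Request:
carry_out --pt "0 0.04 0.02 -0.08 0.07 -0.06 0.03" --pt "0 0.65 0 0.39 0 0 0" --pt "0 0.65 0 0.39 0 0 0" --pt "0 0.65 0 0.39 0 0 0" --pt "0 0.65 0 0.39 0 0 0" --pt "0 0 0 0 0 0 0"

```text
clock: 16.9
position: [0.4475, -0.2163, 0.1375]
ee_rot: [2.697, 0.106, -1.533]
force: [-1.1, -0.0, 0.1]
width: 0.212
gripper_force: 40.0
```

```bash
python3 - <<'E'
from pp import *
goPlace(1,59,mid=None,hov=.12)
E
```

```text
16.9 [-0.254  1.138  0.916  1.35  -0.187  1.841 -0.782] [ 0.4475 -0.2163  0.1375] [-1.1 -0.   0.1] 0.212 40.0
psi -175.6 tau 59.2 yaz -85.5
--hover N=1 len 0.018 ang 0
1 x [0.67, 0.003, 0.247, -0.009, 0.04, 0.005]
--down N=1 len 0.000 ang 0
1 x [0.0, 0.0, 0.0, 0.0, 0.0, 0.0]
```

Request:
carry_out --pt "0 0.33 0 0.2 0 0 0" --pt "0 0.33 0 0.2 0 0 0" --pt "0 0 0 0 0 0 0"

```text
clock: 17.2
position: [0.4481, -0.2168, 0.1202]
ee_rot: [2.698, 0.105, -1.529]
force: [-0.4, -0.6, -0.1]
width: 0.214
gripper_force: 40.0
```

Request:
carry_out --pt "0.25 0 0 0 0 0 0" --pt "0.3 0 0 0 0 0 0" --pt "0.45 0 0 0 0 0 0" --pt "0.45 0 0 0 0 0 0" --pt "0.45 0 0 -0.8 0 0 0" --pt "0.6 0 0 -0.9 0 0 0" --pt "0.6 0 0 -0.9 0 0 0" --pt "0.6 0 0 -0.9 0 0 0"

```text
clock: 18.0
position: [0.5154, -0.2125, 0.1615]
ee_rot: [2.693, 0.103, -1.519]
force: [-1.1, -0.6, -3.1]
width: 0.596
gripper_force: 0.0
```

```bash
cat >> pp.py <<'E'
def pensNow(im):
    return pens(im,[np.array(s)*.64 for s in((366,255),(375,340),(534,262),(513,342),(263,350))])
def standCheck(im):
    P=cloud(im);a=np.radians(SA)
    d=P[...,:2]-S0;u=d@[np.cos(a),np.sin(a)];v=d@[-np.sin(a),np.cos(a)]
    m=(P[...,2]>.112)&(P[...,2]<.2)&(abs(v)<.03)&(abs(u)<.125)
    for i in range(6):
        c=-.09+.036*i;k=m&(abs(u-c)<.018)
        if k.sum()>3:print("cell",i+1,k.sum(),"z90 %.4f"%np.percentile(P[k][:,2],80),"u %.4f v %.4f"%(np.median(u[k])-c,np.median(v[k])))
E
sed -i '1i from det import pens' pp.py
python3 - <<'E'
from pp import *
st();im=grab("wrist","w5.png");standCheck(im)
t=grab("top","t5.png");standCheck(t)
for o in pensNow(t):print(o)
cv2.imwrite("pics/w5c.png",np.hstack([im["pixels"][:,:,::-1]]))
goPick((.6279,-.0047),-9.6,42)
E
```

```text
18.0 [-0.134  1.114  0.699  1.097 -0.095  2.003 -0.947] [ 0.5154 -0.2125  0.1615] [-1.1 -0.6 -3.1] 0.596 0.0
psi -175.0 tau 58.9 yaz -85.3
cell 1 863 z90 0.1403 u 0.0074 v 0.0002
cell 3 588 z90 0.1707 u 0.0057 v 0.0266
cell 4 939 z90 0.1925 u -0.0046 v 0.0279
cell 5 8103 z90 0.1902 u 0.0059 v 0.0015
cell 6 14835 z90 0.1985 u -0.0101 v 0.0019
cell 1 49 z90 0.1473 u -0.0009 v -0.0016
cell 3 22 z90 0.1789 u 0.0055 v -0.0276
cell 4 23 z90 0.1919 u -0.0084 v -0.0276
cell 5 8 z90 0.1992 u -0.0003 v -0.0290
(array([234.24, 163.2 ]), None, np.int32(74374))
(array([240. , 217.6]), None, np.int32(74374))
(array([341.76, 167.68]), None, np.int32(115906))
(array([328.32, 218.88]), array([ 0.4281, -0.3118]), array([ 27.3, 143.1]), np.float64(-31.8), array([ 0.5, 18.9, 21.3, 22.4]))
(array([168.32, 224.  ]), None, np.int32(74374))
18.1 [-0.13   1.106  0.681  1.096 -0.093  2.001 -0.949] [ 0.517  -0.2095  0.161 ] [ 0.1  0.5 -1.1] 0.601 0.0
psi -175.2 tau 58.4 yaz -85.1
--mid N=19 len 0.170 ang 100
19 x [-0.195, -0.142, -0.3, -0.397, 0.43, -0.706]
   path x 0.5 0.529 y -0.206 -0.182 z 0.169
--hover N=17 len 0.336 ang 89
17 x [-0.043, 0.728, 0.48, 0.302, 0.357, -0.786]
   path x 0.518 0.672 y -0.201 -0.01 z 0.11
--down N=5 len 0.100 ang 0
5 x [-0.535, 0.0, 0.595, 0.0, 0.0, 0.0]
```

View pics/w5c.png

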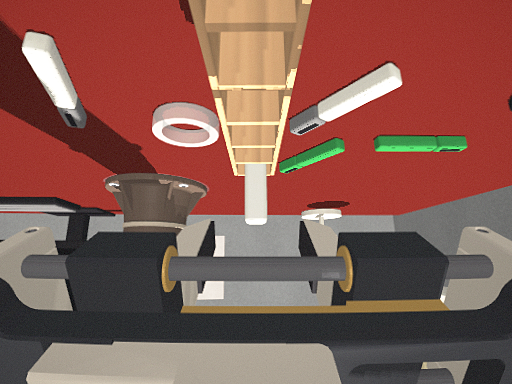

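Marker D stands in cell 1 at (256,193). The top camera puts its top at z = 0.147, so it is fully down. Next is E, into cell 2.

```bash
python3 - <<'E'
from pp import *
M=pose([.48,-.25,.25],-90,0,1)
goPick((.4281,-.3120),-31.8,45,mid=M)
E
```

```text
18.1 [-0.13   1.106  0.681  1.096 -0.093  2.001 -0.949] [ 0.517  -0.2095  0.161 ] [ 0.1  0.5 -1.1] 0.601 0.0
psi -175.2 tau 58.4 yaz -85.1
--mid N=19 len 0.105 ang 100
19 x [-0.212, -0.047, -0.097, -0.397, 0.43, -0.706]
   path x 0.48 0.516 y -0.25 -0.207 z 0.167
--hover N=14 len 0.165 ang 72
14 x [-0.341, -0.105, 0.319, 0.284, 0.511, -0.687]
   path x 0.462 0.477 y -0.335 -0.259 z 0.11
--down N=5 len 0.100 ang 0
5 x [-0.566, 0.0, 0.566, 0.0, 0.0, 0.0]
```

Request:
carry_out --pt "0.6 -0.212 -0.047 -0.097 -0.397 0.43 -0.706" --pt "0.6 -0.212 -0.047 -0.097 -0.397 0.43 -0.706" --pt "0.6 -0.212 -0.047 -0.097 -0.397 0.43 -0.706" --pt "0.6 -0.212 -0.047 -0.097 -0.397 0.43 -0.706" --pt "0.6 -0.212 -0.047 -0.097 -0.397 0.43 -0.706" --pt "0.6 -0.212 -0.047 -0.097 -0.397 0.43 -0.706" --pt "0.6 -0.212 -0.047 -0.097 -0.397 0.43 -0.706"

```text
clock: 18.8
position: [0.5028, -0.2117, 0.2017]
ee_rot: [2.762, 0.982, -1.045]
force: [0.3, 0.7, 0.0]
width: 0.599
gripper_force: 0.0
```

Request:
carry_out --pt "0.6 -0.212 -0.047 -0.097 -0.397 0.43 -0.706" --pt "0.6 -0.212 -0.047 -0.097 -0.397 0.43 -0.706" --pt "0.6 -0.212 -0.047 -0.097 -0.397 0.43 -0.706" --pt "0.6 -0.212 -0.047 -0.097 -0.397 0.43 -0.706" --pt "0.6 -0.212 -0.047 -0.097 -0.397 0.43 -0.706" --pt "0.6 -0.212 -0.047 -0.097 -0.397 0.43 -0.706"

```text
clock: 19.4
position: [0.4878, -0.2262, 0.2303]
ee_rot: [2.592, 1.658, -0.551]
force: [-0.3, -0.0, -0.3]
width: 0.603
gripper_force: 0.0
```

Request:
carry_out --pt "0.6 -0.212 -0.047 -0.097 -0.397 0.43 -0.706" --pt "0.6 -0.212 -0.047 -0.097 -0.397 0.43 -0.706" --pt "0.6 -0.212 -0.047 -0.097 -0.397 0.43 -0.706" --pt "0.6 -0.212 -0.047 -0.097 -0.397 0.43 -0.706" --pt "0.6 -0.212 -0.047 -0.097 -0.397 0.43 -0.706" --pt "0.6 -0.212 -0.047 -0.097 -0.397 0.43 -0.706"

```text
clock: 20.0
position: [0.476, -0.2528, 0.2505]
ee_rot: [2.225, 2.215, -0.009]
force: [-0.4, 0.4, -0.2]
width: 0.599
gripper_force: 0.0
```

Request:
carry_out --pt "0.6 -0.341 -0.105 0.319 0.284 0.511 -0.687" --pt "0.6 -0.341 -0.105 0.319 0.284 0.511 -0.687" --pt "0.6 -0.341 -0.105 0.319 0.284 0.511 -0.687" --pt "0.6 -0.341 -0.105 0.319 0.284 0.511 -0.687" --pt "0.6 -0.341 -0.105 0.319 0.284 0.511 -0.687" --pt "0.6 -0.341 -0.105 0.319 0.284 0.511 -0.687" --pt "0.6 -0.341 -0.105 0.319 0.284 0.511 -0.687"

```text
clock: 20.7
position: [0.4633, -0.3066, 0.1872]
ee_rot: [-1.423, -2.348, -0.146]
force: [0.4, 0.3, 0.2]
width: 0.604
gripper_force: 0.0
```

Request:
carry_out --pt "0.6 -0.341 -0.105 0.319 0.284 0.511 -0.687" --pt "0.6 -0.341 -0.105 0.319 0.284 0.511 -0.687" --pt "0.6 -0.341 -0.105 0.319 0.284 0.511 -0.687" --pt "0.6 -0.341 -0.105 0.319 0.284 0.511 -0.687" --pt "0.6 -0.341 -0.105 0.319 0.284 0.511 -0.687" --pt "0.6 -0.341 -0.105 0.319 0.284 0.511 -0.687" --pt "0.6 0 0 0 0 0 0"

```text
clock: 21.4
position: [0.4582, -0.3338, 0.1193]
ee_rot: [-0.762, -2.293, -0.249]
force: [-1.0, 0.5, -0.4]
width: 0.601
gripper_force: 0.0
```

```bash
python3 - <<'E'
from pp import *
goPick((.4281,-.3120),-31.8,45,mid=None,lift=0)
E
```

```text
21.4 [ 0.488  0.926  0.131  1.181 -0.094  1.781  1.554] [ 0.4582 -0.3338  0.1193] [-1.   0.5 -0.4] 0.601 0.0
psi 146.2 tau 42.4 yaz 54.0
--hover N=5 len 0.109 ang 5
5 x [-0.623, 0.031, 0.614, 0.05, 0.089, -0.154]
   path x 0.459 0.462 y -0.335 -0.334 z 0.01
--down N=1 len 0.000 ang 0
1 x [0.0, 0.0, 0.0, 0.0, 0.0, 0.0]
```

Request:
carry_out --pt "0.6 -0.623 0.031 0.614 0.05 0.089 -0.154" --pt "0.6 -0.623 0.031 0.614 0.05 0.089 -0.154" --pt "0.6 -0.623 0.031 0.614 0.05 0.089 -0.154" --pt "0.6 -0.623 0.031 0.614 0.05 0.089 -0.154" --pt "0.6 -0.623 0.031 0.614 0.05 0.089 -0.154" --pt "0.6 0 0 0 0 0 0"

```text
clock: 22.0
position: [0.463, -0.3346, 0.0117]
ee_rot: [-0.654, -2.284, -0.268]
force: [-0.6, -0.0, -0.2]
width: 0.602
gripper_force: 0.0
```

Request:
carry_out --pt "0 0 0 0 0 0 0" --pt "0 0 0 0 0 0 0" --pt "0 0 0 0 0 0 0" --pt "0 0 0 0 0 0 0" --pt "0 0 0 0 0 0 0" --pt "0 0 0 0 0 0 0"

```text
clock: 22.6
position: [0.4653, -0.3354, 0.0144]
ee_rot: [-0.653, -2.29, -0.268]
force: [1.1, -0.8, 3.3]
width: 0.21
gripper_force: 40.0
```

Request:
carry_out --pt "0 0.566 0 -0.566 0 0 0" --pt "0 0.566 0 -0.566 0 0 0" --pt "0 0.566 0 -0.566 0 0 0" --pt "0 0.566 0 -0.566 0 0 0" --pt "0 0.566 0 -0.566 0 0 0" --pt "0 0.566 0 -0.566 0 0 0" --pt "0 0 0 0 0 0 0"

```text
clock: 23.3
position: [0.4653, -0.3355, 0.1374]
ee_rot: [-0.654, -2.294, -0.267]
force: [0.0, 0.2, -0.3]
width: 0.212
gripper_force: 40.0
```

```bash
python3 - <<'E'
from pp import *
M=pose([.5,-.25,.30],-90,0,1)
goPlace(2,45,mid=M,up=0)
E
```

```text
23.3 [ 0.488  0.942  0.111  1.117 -0.069  1.859  1.612] [ 0.4653 -0.3355  0.1374] [ 0.   0.2 -0.3] 0.212 40.0
psi 148.1 tau 44.3 yaz 58.2
--up N=1 len 0.000 ang 0
1 x [0.0, 0.0, 0.0, 0.0, 0.0, 0.0]
--mid N=14 len 0.187 ang 72
14 x [0.352, 0.156, -0.379, -0.279, -0.503, 0.687]
   path x 0.468 0.5 y -0.332 -0.25 z 0.15
--hover N=18 len 0.044 ang 95
18 x [0.064, -0.072, 0.033, 0.324, -0.351, 0.783]
   path x 0.486 0.498 y -0.248 -0.213 z 0.28
--down N=8 len 0.160 ang 0
8 x [0.566, 0.0, 0.566, 0.0, 0.0, 0.0]
```

Request:
carry_out --pt "0 0.352 0.156 -0.379 -0.279 -0.503 0.687" --pt "0 0.352 0.156 -0.379 -0.279 -0.503 0.687" --pt "0 0.352 0.156 -0.379 -0.279 -0.503 0.687" --pt "0 0.352 0.156 -0.379 -0.279 -0.503 0.687" --pt "0 0.352 0.156 -0.379 -0.279 -0.503 0.687" --pt "0 0.352 0.156 -0.379 -0.279 -0.503 0.687" --pt "0 0.352 0.156 -0.379 -0.279 -0.503 0.687"

```text
clock: 24.0
position: [0.4792, -0.3026, 0.2216]
ee_rot: [-1.422, -2.355, -0.152]
force: [0.1, 1.6, -0.5]
width: 0.209
gripper_force: 40.0
```

Request:
carry_out --pt "0 0.352 0.156 -0.379 -0.279 -0.503 0.687" --pt "0 0.352 0.156 -0.379 -0.279 -0.503 0.687" --pt "0 0.352 0.156 -0.379 -0.279 -0.503 0.687" --pt "0 0.352 0.156 -0.379 -0.279 -0.503 0.687" --pt "0 0.352 0.156 -0.379 -0.279 -0.503 0.687" --pt "0 0.352 0.156 -0.379 -0.279 -0.503 0.687" --pt "0 0.352 0.156 -0.379 -0.279 -0.503 0.687"

```text
clock: 24.7
position: [0.4992, -0.2493, 0.2969]
ee_rot: [-2.222, -2.217, 0.002]
force: [-0.8, -0.5, -0.2]
width: 0.21
gripper_force: 40.0
```

Request:
carry_out --pt "0 0.064 -0.072 0.033 0.324 -0.351 0.783" --pt "0 0.064 -0.072 0.033 0.324 -0.351 0.783" --pt "0 0.064 -0.072 0.033 0.324 -0.351 0.783" --pt "0 0.064 -0.072 0.033 0.324 -0.351 0.783" --pt "0 0.064 -0.072 0.033 0.324 -0.351 0.783" --pt "0 0.064 -0.072 0.033 0.324 -0.351 0.783"

```text
clock: 25.3
position: [0.49, -0.2381, 0.2914]
ee_rot: [2.648, 1.617, -0.45]
force: [0.3, 0.1, -1.0]
width: 0.212
gripper_force: 40.0
```

Request:
carry_out --pt "0 0.064 -0.072 0.033 0.324 -0.351 0.783" --pt "0 0.064 -0.072 0.033 0.324 -0.351 0.783" --pt "0 0.064 -0.072 0.033 0.324 -0.351 0.783" --pt "0 0.064 -0.072 0.033 0.324 -0.351 0.783" --pt "0 0.064 -0.072 0.033 0.324 -0.351 0.783" --pt "0 0.064 -0.072 0.033 0.324 -0.351 0.783"

```text
clock: 25.9
position: [0.4858, -0.2249, 0.2849]
ee_rot: [2.867, 0.895, -0.858]
force: [0.7, 0.3, 0.4]
width: 0.212
gripper_force: 40.0
```

Request:
carry_out --pt "0 0.064 -0.072 0.033 0.324 -0.351 0.783" --pt "0 0.064 -0.072 0.033 0.324 -0.351 0.783" --pt "0 0.064 -0.072 0.033 0.324 -0.351 0.783" --pt "0 0.064 -0.072 0.033 0.324 -0.351 0.783" --pt "0 0.064 -0.072 0.033 0.324 -0.351 0.783" --pt "0 0.064 -0.072 0.033 0.324 -0.351 0.783" --pt "0 0 0 0 0 0 0"

```text
clock: 26.6
position: [0.4859, -0.2129, 0.2749]
ee_rot: [2.87, 0.112, -1.202]
force: [-0.0, -0.2, -1.4]
width: 0.212
gripper_force: 40.0
```

```bash
cat > pp2.py <<'E'
from pp import *
def penInHand(im):
    """pen points in tool frame from the wrist depth, between fingers"""
    P=cloud(im);T=cur();Q=(P-T[:3,3])@T[:3,:3]
    return P,Q
def goPlace2(i,tau,dx,zend,hov):
    st();T=placeT(i,tau);f=np.array([np.cos(np.radians(SA)),np.sin(np.radians(SA)),0])*dx
    A=T(hov);A[:3,3]+=f;B=T(zend);B[:3,3]+=f
    leg(cur(),A,name="adj");leg(A,B,name="down",dmax=.8)
E
python3 - <<'E'
from pp2 import *
goPlace2(2,45.7,.004,.124,.25)
E
```

```text
26.6 [-0.16   0.808  0.698  1.246 -0.06   1.921 -0.949] [ 0.4859 -0.2129  0.2749] [-0.  -0.2 -1.4] 0.212 40.0
psi -175.7 tau 45.4 yaz -85.6
--adj N=2 len 0.025 ang 0
2 x [0.421, 0.009, 0.281, -0.011, -0.022, 0.003]
--down N=7 len 0.126 ang 0
7 x [0.515, 0.0, 0.503, 0.0, 0.0, 0.0]
```

Request:
carry_out --pt "0 0.421 0.009 0.281 -0.011 -0.022 0" --pt "0 0.421 0.009 0.281 -0.011 -0.022 0" --pt "0 0.515 0 0.503 0 0 0" --pt "0 0.515 0 0.503 0 0 0" --pt "0 0.515 0 0.503 0 0 0" --pt "0 0.515 0 0.503 0 0 0" --pt "0 0.515 0 0.503 0 0 0" --pt "0 0 0 0 0 0 0"

```text
clock: 27.4
position: [0.4903, -0.2122, 0.159]
ee_rot: [2.866, 0.117, -1.207]
force: [-0.2, -0.4, -0.5]
width: 0.21
gripper_force: 40.0
```

Request:
carry_out --pt "0 0.25 0 0.25 0 0 0" --pt "0 0.25 0 0.25 0 0 0" --pt "0 0.25 0 0.25 0 0 0" --pt "0 0 0 0 0 0 0"

```text
clock: 27.8
position: [0.4906, -0.2127, 0.1341]
ee_rot: [2.867, 0.116, -1.204]
force: [0.7, 0.6, -0.5]
width: 0.211
gripper_force: 40.0
```

```bash
python3 st.py
```

```text
27.8 [-0.15   0.945  0.651  1.348 -0.133  1.703 -0.988] [ 0.4906 -0.2127  0.1341] [ 0.7  0.6 -0.5] 0.211 40.0
psi -175.5 tau 45.5 yaz -85.4
```

Pen E went in with no contact force. I'll lower the last centimetre, release and back out.

Request:
carry_out --pt "0 0.28 0 0.28 0 0 0" --pt "0 0 0 0 0 0 0" --pt "0.25 0 0 0 0 0 0" --pt "0.3 0 0 0 0 0 0" --pt "0.45 0 0 0 0 0 0" --pt "0.45 0 0 0 0 0 0" --pt "0.45 0 0 -0.8 0 0 0"

```text
clock: 28.5
position: [0.5035, -0.2116, 0.1386]
ee_rot: [2.867, 0.114, -1.207]
force: [0.6, 0.1, -0.7]
width: 0.441
gripper_force: 0.0
```

Request:
carry_out --pt "0.6 0 0 -0.9 0 0 0" --pt "0.6 0 0 -0.9 0 0 0" --pt "0.6 0 0 -0.9 0 0 0" --pt "0.6 0 0 -0.9 0 0 0"

```text
clock: 28.9
position: [0.5696, -0.2066, 0.2032]
ee_rot: [2.867, 0.116, -1.201]
force: [0.0, -0.6, -0.0]
width: 0.598
gripper_force: 0.0
```

```bash
python3 - <<'E'
from pp2 import *
t=grab("top","t6.png");standCheck(t)
for o in pensNow(t):print(o)
M=pose([.48,-.12,.27],-90,0,1)
goPick((.4394,-.0205),-16.2,45,mid=M)
E
```

```text
cell 1 47 z90 0.1465 u -0.0015 v -0.0021
cell 2 50 z90 0.1476 u -0.0024 v -0.0008
(array([234.24, 163.2 ]), None, np.int32(75381))
(array([240. , 217.6]), None, np.int32(75381))
(array([341.76, 167.68]), None, np.int32(115260))
(array([328.32, 218.88]), None, np.int32(115260))
(array([168.32, 224.  ]), None, np.int32(75381))
28.95 [-0.105  0.999  0.658  1.007 -0.151  1.974 -0.999] [ 0.5717 -0.2065  0.2052] [-0.7  1.3  1.8] 0.599 0.0
psi -175.2 tau 45.3 yaz -85.3
--mid N=18 len 0.142 ang 95
18 x [-0.055, -0.334, -0.1, -0.325, 0.354, -0.78]
   path x 0.48 0.572 y -0.198 -0.119 z 0.208
--hover N=16 len 0.183 ang 85
16 x [0.05, 0.202, 0.443, 0.315, 0.42, -0.761]
   path x 0.478 0.504 y -0.119 -0.031 z 0.11
--down N=5 len 0.100 ang 0
5 x [-0.566, 0.0, 0.566, 0.0, 0.0, 0.0]
```

Request:
carry_out --pt "0.6 -0.055 -0.334 -0.1 -0.325 0.354 -0.78" --pt "0.6 -0.055 -0.334 -0.1 -0.325 0.354 -0.78" --pt "0.6 -0.055 -0.334 -0.1 -0.325 0.354 -0.78" --pt "0.6 -0.055 -0.334 -0.1 -0.325 0.354 -0.78" --pt "0.6 -0.055 -0.334 -0.1 -0.325 0.354 -0.78" --pt "0.6 -0.055 -0.334 -0.1 -0.325 0.354 -0.78"

```text
clock: 29.55
position: [0.5585, -0.1589, 0.2223]
ee_rot: [2.862, 0.904, -0.856]
force: [-0.7, 0.5, 0.8]
width: 0.597
gripper_force: 0.0
```

Request:
carry_out --pt "0.6 -0.055 -0.334 -0.1 -0.325 0.354 -0.78" --pt "0.6 -0.055 -0.334 -0.1 -0.325 0.354 -0.78" --pt "0.6 -0.055 -0.334 -0.1 -0.325 0.354 -0.78" --pt "0.6 -0.055 -0.334 -0.1 -0.325 0.354 -0.78" --pt "0.6 -0.055 -0.334 -0.1 -0.325 0.354 -0.78" --pt "0.6 -0.055 -0.334 -0.1 -0.325 0.354 -0.78"

```text
clock: 30.15
position: [0.5247, -0.1272, 0.2468]
ee_rot: [2.642, 1.623, -0.446]
force: [-0.1, -0.3, 0.2]
width: 0.6
gripper_force: 0.0
```

Request:
carry_out --pt "0.6 -0.055 -0.334 -0.1 -0.325 0.354 -0.78" --pt "0.6 -0.055 -0.334 -0.1 -0.325 0.354 -0.78" --pt "0.6 -0.055 -0.334 -0.1 -0.325 0.354 -0.78" --pt "0.6 -0.055 -0.334 -0.1 -0.325 0.354 -0.78" --pt "0.6 -0.055 -0.334 -0.1 -0.325 0.354 -0.78" --pt "0.6 -0.055 -0.334 -0.1 -0.325 0.354 -0.78" --pt "0.6 0 0 0 0 0 0"

```text
clock: 30.85
position: [0.4758, -0.1218, 0.268]
ee_rot: [-2.224, -2.215, -0.0]
force: [0.7, -0.1, 0.1]
width: 0.599
gripper_force: 0.0
```

```bash
sed -i 's/red=(.*$/red=(px[:,:,0]>1.7*px[:,:,1]+8)/' det.py; python3 - <<'E'
from pp2 import *
w=grab("wrist","w7.png")
P=cloud(w);print(P.shape)
# pens from wrist: same detector, bigger area
import det
px=w["pixels"].astype(int);red=px[:,:,0]>1.7*px[:,:,1]+8
h=(P[...,2]>.012)&(P[...,2]<.024)&~red&(px.min(2)>60)
n,lab,stt,ce=cv2.connectedComponentsWithStats(h.astype(np.uint8))
for l in range(1,n):
    if stt[l,4]<300:continue
    X=P[lab==l][:,:2]*1000;print(stt[l,4],ce[l].round(),cv2.minAreaRect(X.astype(np.float32)),np.median(P[lab==l][:,2]).round(4))
t=grab("top","t7.png")
for o in pensNow(t):print(o)
goPick((.4394,-.0205),-16.2,45,mid=None)
cv2.imwrite("pics/t7c.png",cv2.resize(t["pixels"][:,:,::-1],(800,600)))
E
```

```text
(384, 512, 3)
749 [319.  27.] ((561.7984008789062, 64.75482177734375), (58.005706787109375, 24.35993194580078), 5.8043036460876465) 0.014
1524 [ 9. 96.] ((102.34396362304688, -23.458511352539062), (173.378662109375, 38.232177734375), 75.76853942871094) 0.0131
1434 [362.  78.] ((627.8970336914062, -1.8989677429199219), (20.952632904052734, 138.45082092285156), 79.8559341430664) 0.0196
1385 [231.  90.] ((440.0243835449219, -17.973007202148438), (20.764833450317383, 138.88168334960938), 73.76856231689453) 0.0196
1235 [186. 168.] ((366.1805419921875, -132.55587768554688), (83.12537384033203, 81.5221176147461), 85.21272277832031) 0.0215
348 [297. 201.] ((538.9458618164062, -187.72596740722656), (218.43243408203125, 1.7212200164794922), 4.365950584411621) 0.0181
538 [451. 225.] ((801.3240966796875, -232.54908752441406), (90.07963562011719, 21.145444869995117), 65.37186431884766) 0.0195
(array([234.24, 163.2 ]), None, np.int32(16695))
(array([240. , 217.6]), None, np.int32(16695))
(array([341.76, 167.68]), None, np.int32(114314))
(array([328.32, 218.88]), None, np.int32(114314))
(array([168.32, 224.  ]), array([0.4176, 0.2037]), array([ 31.4, 146.3]), np.float64(32.6), array([-0.4, 18.4, 21.2, 22.3]))
30.95 [-0.119  0.181  0.306  1.843 -0.06   1.13   0.203] [ 0.4775 -0.1204  0.2675] [-0.5  0.1 -0.9] 0.594 0.0
psi 165.1 tau 0.2 yaz -0.3
--hover N=16 len 0.181 ang 85
16 x [0.05, 0.207, 0.435, 0.315, 0.418, -0.764]
   path x 0.478 0.502 y -0.119 -0.031 z 0.11
--down N=5 len 0.100 ang 0
5 x [-0.566, 0.0, 0.566, 0.0, 0.0, 0.0]
```

View pics/t7c.png

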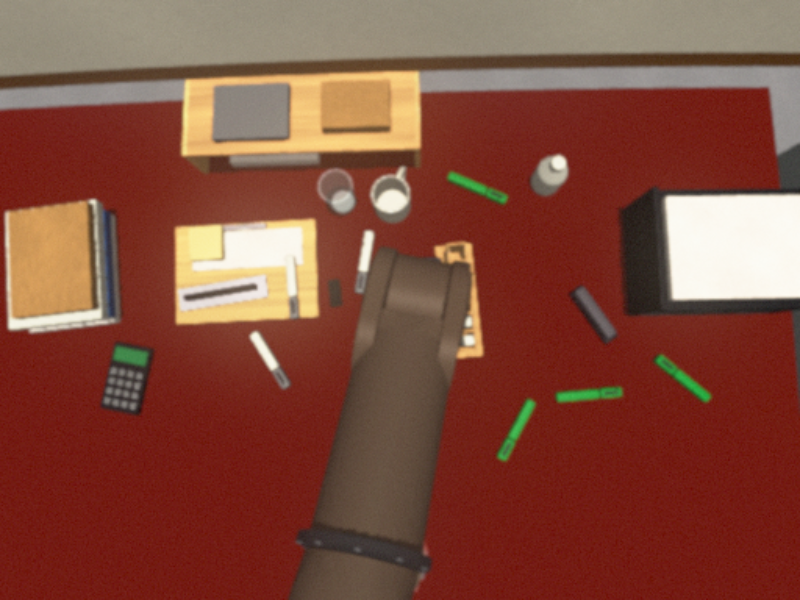

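Nothing has moved: B is at (365,262), F at (270,360), A at (292,287), the ruler at (223,293), and white pen tops show in cells 1 and 2 of the stand.

Request:
carry_out --pt "0.6 0.05 0.215 0.435 0.315 0.418 -0.764" --pt "0.6 0.05 0.215 0.435 0.315 0.418 -0.764" --pt "0.6 0.05 0.215 0.435 0.315 0.418 -0.764" --pt "0.6 0.05 0.215 0.435 0.315 0.418 -0.764" --pt "0.6 0.05 0.215 0.435 0.315 0.418 -0.764" --pt "0.6 0.05 0.215 0.435 0.315 0.418 -0.764" --pt "0.6 0.05 0.215 0.435 0.315 0.418 -0.764" --pt "0.6 0.05 0.215 0.435 0.315 0.418 -0.764"

```text
clock: 31.75
position: [0.5047, -0.0882, 0.1793]
ee_rot: [-1.248, -2.424, -0.078]
force: [-0.8, 0.1, 0.2]
width: 0.601
gripper_force: 0.0
```

Request:
carry_out --pt "0.6 0.05 0.215 0.435 0.315 0.418 -0.764" --pt "0.6 0.05 0.215 0.435 0.315 0.418 -0.764" --pt "0.6 0.05 0.215 0.435 0.315 0.418 -0.764" --pt "0.6 0.05 0.215 0.435 0.315 0.418 -0.764" --pt "0.6 0.05 0.215 0.435 0.315 0.418 -0.764" --pt "0.6 0.05 0.215 0.435 0.315 0.418 -0.764" --pt "0.6 0.05 0.215 0.435 0.315 0.418 -0.764" --pt "0.6 0.05 0.215 0.435 0.315 0.418 -0.764"

```text
clock: 32.55
position: [0.4805, -0.028, 0.1081]
ee_rot: [-0.326, -2.334, -0.135]
force: [-0.1, -0.4, -0.9]
width: 0.601
gripper_force: 0.0
```

```bash
python3 - <<'E'
from pp2 import *
goPick((.440,-.0195),-16.2,45,mid=None,lift=0)
E
```

```text
32.55 [ 0.079  0.834 -0.027  1.442 -0.139  1.64   1.393] [ 0.4805 -0.028   0.1081] [-0.1 -0.4 -0.9] 0.601 0.0
psi 164.1 tau 45.2 yaz 74.1
--hover N=5 len 0.098 ang 0
5 x [-0.549, -0.018, 0.561, -0.008, -0.007, 0.007]
--down N=1 len 0.000 ang 0
1 x [0.0, 0.0, 0.0, 0.0, 0.0, 0.0]
```

Request:
carry_out --pt "0.6 -0.549 -0.018 0.561 0 0 0" --pt "0.6 -0.549 -0.018 0.561 0 0 0" --pt "0.6 -0.549 -0.018 0.561 0 0 0" --pt "0.6 -0.549 -0.018 0.561 0 0 0" --pt "0.6 -0.549 -0.018 0.561 0 0 0" --pt "0.6 0 0 0 0 0 0"

```text
clock: 33.15
position: [0.4774, -0.0304, 0.009]
ee_rot: [-0.33, -2.333, -0.137]
force: [-0.3, 0.5, 0.0]
width: 0.6
gripper_force: 0.0
```

Request:
carry_out --pt "0 0 0 0 0 0 0" --pt "0 0 0 0 0 0 0" --pt "0 0 0 0 0 0 0" --pt "0 0 0 0 0 0 0" --pt "0 0 0 0 0 0 0" --pt "0 0 0 0 0 0 0"

```text
clock: 33.75
position: [0.479, -0.0305, 0.012]
ee_rot: [-0.329, -2.337, -0.138]
force: [1.5, -0.0, 3.2]
width: 0.214
gripper_force: 40.0
```

Request:
carry_out --pt "0 0.566 0 -0.566 0 0 0" --pt "0 0.566 0 -0.566 0 0 0" --pt "0 0.566 0 -0.566 0 0 0" --pt "0 0.566 0 -0.566 0 0 0" --pt "0 0.566 0 -0.566 0 0 0" --pt "0 0.566 0 -0.566 0 0 0" --pt "0 0 0 0 0 0 0"

```text
clock: 34.45
position: [0.4803, -0.0307, 0.1354]
ee_rot: [-0.33, -2.342, -0.138]
force: [0.7, -0.6, 0.4]
width: 0.212
gripper_force: 40.0
```

```bash
python3 - <<'E'
from pp2 import *
M=pose([.51,-.13,.31],-90,0,1)
goPlace(3,45,mid=M,up=0,hov=.275)
E
```

```text
34.45 [ 0.082  0.797 -0.024  1.435 -0.14   1.675  1.391] [ 0.4803 -0.0307  0.1354] [ 0.7 -0.6  0.4] 0.212 40.0
psi 163.8 tau 44.7 yaz 73.9
--up N=1 len 0.000 ang 0
1 x [0.0, 0.0, 0.0, 0.0, 0.0, 0.0]
--mid N=16 len 0.203 ang 85
16 x [-0.063, -0.184, -0.502, -0.313, -0.418, 0.763]
   path x 0.489 0.524 y -0.13 -0.038 z 0.143
--hover N=18 len 0.089 ang 95
18 x [-0.101, 0.165, 0.107, 0.324, -0.351, 0.783]
   path x 0.514 0.535 y -0.21 -0.133 z 0.275
--down N=8 len 0.155 ang 0
8 x [0.548, 0.0, 0.548, 0.0, 0.0, 0.0]
```

Request:
carry_out --pt "0 -0.063 -0.184 -0.502 -0.313 -0.418 0.763" --pt "0 -0.063 -0.184 -0.502 -0.313 -0.418 0.763" --pt "0 -0.063 -0.184 -0.502 -0.313 -0.418 0.763" --pt "0 -0.063 -0.184 -0.502 -0.313 -0.418 0.763" --pt "0 -0.063 -0.184 -0.502 -0.313 -0.418 0.763" --pt "0 -0.063 -0.184 -0.502 -0.313 -0.418 0.763" --pt "0 -0.063 -0.184 -0.502 -0.313 -0.418 0.763" --pt "0 -0.063 -0.184 -0.502 -0.313 -0.418 0.763"

```text
clock: 35.25
position: [0.5213, -0.0912, 0.2089]
ee_rot: [-1.256, -2.425, -0.078]
force: [-0.6, -0.1, -0.0]
width: 0.216
gripper_force: 40.0
```

Request:
carry_out --pt "0 -0.063 -0.184 -0.502 -0.313 -0.418 0.763" --pt "0 -0.063 -0.184 -0.502 -0.313 -0.418 0.763" --pt "0 -0.063 -0.184 -0.502 -0.313 -0.418 0.763" --pt "0 -0.063 -0.184 -0.502 -0.313 -0.418 0.763" --pt "0 -0.063 -0.184 -0.502 -0.313 -0.418 0.763" --pt "0 -0.063 -0.184 -0.502 -0.313 -0.418 0.763" --pt "0 -0.063 -0.184 -0.502 -0.313 -0.418 0.763" --pt "0 -0.063 -0.184 -0.502 -0.313 -0.418 0.763"

```text
clock: 36.05
position: [0.5088, -0.13, 0.3069]
ee_rot: [-2.224, -2.216, 0.004]
force: [0.5, 0.8, -0.6]
width: 0.211
gripper_force: 40.0
```

Request:
carry_out --pt "0 -0.101 0.165 0.107 0.324 -0.351 0.783" --pt "0 -0.101 0.165 0.107 0.324 -0.351 0.783" --pt "0 -0.101 0.165 0.107 0.324 -0.351 0.783" --pt "0 -0.101 0.165 0.107 0.324 -0.351 0.783" --pt "0 -0.101 0.165 0.107 0.324 -0.351 0.783" --pt "0 -0.101 0.165 0.107 0.324 -0.351 0.783"

```text
clock: 36.65
position: [0.5288, -0.1501, 0.2901]
ee_rot: [2.647, 1.615, -0.452]
force: [0.1, -0.5, -0.9]
width: 0.216
gripper_force: 40.0
```

Request:
carry_out --pt "0 -0.101 0.165 0.107 0.324 -0.351 0.783" --pt "0 -0.101 0.165 0.107 0.324 -0.351 0.783" --pt "0 -0.101 0.165 0.107 0.324 -0.351 0.783" --pt "0 -0.101 0.165 0.107 0.324 -0.351 0.783" --pt "0 -0.101 0.165 0.107 0.324 -0.351 0.783" --pt "0 -0.101 0.165 0.107 0.324 -0.351 0.783"

```text
clock: 37.25
position: [0.5335, -0.1797, 0.2769]
ee_rot: [2.865, 0.893, -0.859]
force: [0.8, -0.5, -1.7]
width: 0.213
gripper_force: 40.0
```

Request:
carry_out --pt "0 -0.101 0.165 0.107 0.324 -0.351 0.783" --pt "0 -0.101 0.165 0.107 0.324 -0.351 0.783" --pt "0 -0.101 0.165 0.107 0.324 -0.351 0.783" --pt "0 -0.101 0.165 0.107 0.324 -0.351 0.783" --pt "0 -0.101 0.165 0.107 0.324 -0.351 0.783" --pt "0 -0.101 0.165 0.107 0.324 -0.351 0.783" --pt "0 0 0 0 0 0 0"

```text
clock: 37.95
position: [0.5211, -0.2111, 0.27]
ee_rot: [2.868, 0.107, -1.202]
force: [0.1, -0.2, -0.7]
width: 0.215
gripper_force: 40.0
```

```bash
python3 - <<'E'
from pp2 import *
goPlace2(3,45.2,.002,.122,.25)
E
```

```text
37.95 [-0.142  0.874  0.705  1.13  -0.097  1.979 -0.951] [ 0.5211 -0.2111  0.27  ] [ 0.1 -0.2 -0.7] 0.215 40.0
psi -175.7 tau 45.5 yaz -85.7
--adj N=1 len 0.020 ang 0
1 x [0.667, -0.024, 0.46, -0.021, 0.047, -0.031]
--down N=7 len 0.128 ang 0
7 x [0.519, 0.0, 0.515, 0.0, 0.0, 0.0]
```

Request:
carry_out --pt "0 0.667 -0.024 0.46 -0.02 0.047 -0.03" --pt "0 0.519 0 0.515 0 0 0" --pt "0 0.519 0 0.515 0 0 0" --pt "0 0.519 0 0.515 0 0 0" --pt "0 0.519 0 0.515 0 0 0" --pt "0 0.519 0 0.515 0 0 0" --pt "0 0.26 0 0.26 0 0 0" --pt "0 0.26 0 0.26 0 0 0"

```text
clock: 38.75
position: [0.5255, -0.2092, 0.1403]
ee_rot: [2.871, 0.118, -1.191]
force: [-0.5, 0.2, -0.2]
width: 0.215
gripper_force: 40.0
```

Request:
carry_out --pt "0 0 0 0 0 0 0"

```text
clock: 38.85
position: [0.5253, -0.209, 0.1401]
ee_rot: [2.871, 0.118, -1.193]
force: [-0.6, 0.3, 0.4]
width: 0.211
gripper_force: 40.0
```

```bash
python3 st.py
```

```text
38.85 [-0.144  0.985  0.664  1.236 -0.161  1.773 -0.988] [ 0.5253 -0.209   0.1401] [-0.6  0.3  0.4] 0.211 40.0
psi -175.4 tau 45.1 yaz -85.3
```

Request:
carry_out --pt "0 0.27 0 0.27 0 0 0" --pt "0 0.27 0 0.27 0 0 0" --pt "0 0 0 0 0 0 0" --pt "0.25 0 0 0 0 0 0" --pt "0.3 0 0 0 0 0 0" --pt "0.45 0 0 0 0 0 0" --pt "0.45 0 0 0 0 0 0" --pt "0.45 0 0 -0.8 0 0 0"

```text
clock: 39.65
position: [0.5382, -0.2078, 0.1356]
ee_rot: [2.871, 0.117, -1.195]
force: [1.3, -0.0, 0.1]
width: 0.449
gripper_force: 0.0
```

Request:
carry_out --pt "0.6 0 0 -0.9 0 0 0" --pt "0.6 0 0 -0.9 0 0 0" --pt "0.6 0 0 -0.9 0 0 0" --pt "0.6 0 0 -0.9 0 0 0"

```text
clock: 40.05
position: [0.5979, -0.2025, 0.1954]
ee_rot: [2.871, 0.121, -1.176]
force: [-2.6, 0.2, -2.7]
width: 0.6
gripper_force: 0.0
```

```bash
python3 - <<'E'
from pp2 import *
t=grab("top","t8.png");standCheck(t)
M=pose([.54,-.10,.27],-90,0,1)
goPick((.6279,-.0035),-9.8,43,mid=M)
E
```

```text
cell 1 47 z90 0.1468 u -0.0015 v -0.0020
cell 2 49 z90 0.1459 u -0.0035 v -0.0003
cell 3 52 z90 0.1459 u -0.0009 v -0.0003
40.1 [-0.046  1.016  0.517  0.907 -0.101  2.002 -1.085] [ 0.5999 -0.2027  0.197 ] [0.2 0.5 1.7] 0.6 0.0
psi -174.6 tau 44.2 yaz -85.0
--mid N=18 len 0.139 ang 94
18 x [0.015, -0.31, -0.155, -0.314, 0.348, -0.781]
   path x 0.54 0.605 y -0.195 -0.1 z 0.199
--hover N=17 len 0.225 ang 89
17 x [-0.135, 0.47, 0.317, 0.308, 0.366, -0.782]
   path x 0.552 0.669 y -0.106 -0.009 z 0.11
--down N=5 len 0.100 ang 0
5 x [-0.546, 0.0, 0.585, 0.0, 0.0, 0.0]
```

```bash
cat >> pp2.py <<'E'
def vert(c,ang,z): return pose([c[0],c[1],z],ang+180,0,-1)
E
python3 - <<'E'
from pp2 import *
st();M=pose([.56,-.11,.24],-90,0,1)
T=leg(cur(),M,name="mid")
T=leg(T,vert((.6285,-.0025),-9.9,.09),name="hov")
T=leg(T,vert((.6285,-.0025),-9.9,.007),name="down")
E
```

```text
40.1 [-0.046  1.016  0.517  0.907 -0.101  2.002 -1.085] [ 0.5999 -0.2027  0.197 ] [0.2 0.5 1.7] 0.6 0.0
psi -174.6 tau 44.2 yaz -85.0
--mid N=18 len 0.110 ang 94
18 x [0.056, -0.246, -0.105, -0.314, 0.348, -0.781]
   path x 0.56 0.606 y -0.196 -0.11 z 0.198
--hov N=15 len 0.197 ang 80
15 x [0.127, 0.347, 0.4, 0.0, 0.0, -0.932]
   path x 0.569 0.629 y -0.107 -0.003 z 0.09
--down N=4 len 0.083 ang 0
4 x [0.0, 0.0, 0.83, 0.0, 0.0, 0.0]
```

Request:
carry_out --pt "0.5 0.056 -0.246 -0.105 -0.314 0.348 -0.781" --pt "0.5 0.056 -0.246 -0.105 -0.314 0.348 -0.781" --pt "0.5 0.056 -0.246 -0.105 -0.314 0.348 -0.781" --pt "0.5 0.056 -0.246 -0.105 -0.314 0.348 -0.781" --pt "0.5 0.056 -0.246 -0.105 -0.314 0.348 -0.781" --pt "0.5 0.056 -0.246 -0.105 -0.314 0.348 -0.781"

```text
clock: 40.7
position: [0.6018, -0.1631, 0.2048]
ee_rot: [2.865, 0.905, -0.841]
force: [0.1, -0.4, 0.0]
width: 0.501
gripper_force: 0.0
```

Request:
carry_out --pt "0.5 0.056 -0.246 -0.105 -0.314 0.348 -0.781" --pt "0.5 0.056 -0.246 -0.105 -0.314 0.348 -0.781" --pt "0.5 0.056 -0.246 -0.105 -0.314 0.348 -0.781" --pt "0.5 0.056 -0.246 -0.105 -0.314 0.348 -0.781" --pt "0.5 0.056 -0.246 -0.105 -0.314 0.348 -0.781" --pt "0.5 0.056 -0.246 -0.105 -0.314 0.348 -0.781"

```text
clock: 41.3
position: [0.587, -0.1292, 0.2212]
ee_rot: [2.645, 1.623, -0.44]
force: [0.3, 0.6, -0.2]
width: 0.5
gripper_force: 0.0
```

Request:
carry_out --pt "0.5 0.056 -0.246 -0.105 -0.314 0.348 -0.781" --pt "0.5 0.056 -0.246 -0.105 -0.314 0.348 -0.781" --pt "0.5 0.056 -0.246 -0.105 -0.314 0.348 -0.781" --pt "0.5 0.056 -0.246 -0.105 -0.314 0.348 -0.781" --pt "0.5 0.056 -0.246 -0.105 -0.314 0.348 -0.781" --pt "0.5 0.056 -0.246 -0.105 -0.314 0.348 -0.781"

```text
clock: 41.9
position: [0.5561, -0.1099, 0.239]
ee_rot: [-2.216, -2.216, 0.002]
force: [-0.5, 0.0, 0.4]
width: 0.501
gripper_force: 0.0
```

Request:
carry_out --pt "0.5 0.127 0.347 0.4 0 0 -0.932" --pt "0.5 0.127 0.347 0.4 0 0 -0.932" --pt "0.5 0.127 0.347 0.4 0 0 -0.932" --pt "0.5 0.127 0.347 0.4 0 0 -0.932" --pt "0.5 0.127 0.347 0.4 0 0 -0.932" --pt "0.5 0.127 0.347 0.4 0 0 -0.932" --pt "0.5 0.127 0.347 0.4 0 0 -0.932"

```text
clock: 42.6
position: [0.6075, -0.0728, 0.168]
ee_rot: [-1.388, -2.808, 0.002]
force: [-1.0, 0.6, -0.7]
width: 0.498
gripper_force: 0.0
```

Request:
carry_out --pt "0.5 0.127 0.347 0.4 0 0 -0.932" --pt "0.5 0.127 0.347 0.4 0 0 -0.932" --pt "0.5 0.127 0.347 0.4 0 0 -0.932" --pt "0.5 0.127 0.347 0.4 0 0 -0.932" --pt "0.5 0.127 0.347 0.4 0 0 -0.932" --pt "0.5 0.127 0.347 0.4 0 0 -0.932" --pt "0.5 0.127 0.347 0.4 0 0 -0.932" --pt "0.5 0.127 0.347 0.4 0 0 -0.932"

```text
clock: 43.4
position: [0.6243, -0.0024, 0.0881]
ee_rot: [-0.269, -3.121, -0.003]
force: [0.3, -0.8, 0.3]
width: 0.504
gripper_force: 0.0
```

```bash
cat >> pp2.py <<'E'
def wpens(w,lo_=.012,hi_=.026):
    P=cloud(w);px=w["pixels"].astype(int);red=px[:,:,0]>1.7*px[:,:,1]+8
    h=(P[...,2]>lo_)&(P[...,2]<hi_)&~red&(px.min(2)>60)
    n,lab,stt,ce=cv2.connectedComponentsWithStats(h.astype(np.uint8))
    for l in range(1,n):
        if stt[l,4]>300: print(stt[l,4],ce[l].round(),np.round(np.hstack([np.ravel(x) for x in cv2.minAreaRect((P[lab==l][:,:2]*1000).astype(np.float32))]),1),np.median(P[lab==l][:,2]).round(4))
E
python3 - <<'E'
from pp2 import *
st();wpens(grab("wrist","w9.png"))
T=leg(cur(),vert((.6285,-.0025),-9.9,.007),name="down")
T=leg(T,vert((.6285,-.0025),-9.9,.08),name="up")
T=leg(T,vert((.45,-.03),-9.9,.08),name="over")
T=leg(T,vert((.45,-.03),-9.9,.009),name="down")
E
```

```text
43.4 [ 0.081  0.59  -0.239  1.699  0.167  0.881  1.172] [ 0.6243 -0.0024  0.0881] [ 0.3 -0.8  0.3] 0.504 0.0
psi 163.7 tau 0.5 yaz 80.1
445 [503. 104.] [579.  223.5  49.2  16.6   9.1] 0.0125
856 [390. 168.] [621.1 117.9  18.   93.5  84.7] 0.0205
699 [257. 149.] [581.6   6.7  18.3  44.1  79.7] 0.0199
1625 [257. 217.] [642.7  -4.2  19.2  78.4  79.8] 0.0196
361 [226. 298.] [725.5 -48.1  45.5   8.7  62.4] 0.0188
--down N=4 len 0.080 ang 1
4 x [-0.066, -0.013, 0.793, 0.004, -0.028, 0.02]
--up N=4 len 0.073 ang 0
4 x [0.0, 0.0, -0.73, 0.0, 0.0, 0.0]
--over N=8 len 0.181 ang 0
8 x [0.856, -0.289, 0.0, 0.0, 0.0, 0.0]
--down N=3 len 0.071 ang 0
3 x [0.0, 0.0, 0.947, 0.0, 0.0, 0.0]
```

Request:
carry_out --pt "0.5 -0.066 -0.013 0.793 0 -0.028 0.02" --pt "0.5 -0.066 -0.013 0.793 0 -0.028 0.02" --pt "0.5 -0.066 -0.013 0.793 0 -0.028 0.02" --pt "0.5 -0.066 -0.013 0.793 0 -0.028 0.02" --pt "0.5 0 0 0 0 0 0"

```text
clock: 43.95
position: [0.6287, -0.0055, 0.007]
ee_rot: [-0.291, -3.127, 0.0]
force: [-0.5, -1.1, -0.8]
width: 0.497
gripper_force: 0.0
```

Request:
carry_out --pt "0 0 0 0 0 0 0" --pt "0 0 0 0 0 0 0" --pt "0 0 0 0 0 0 0" --pt "0 0 0 0 0 0 0" --pt "0 0 0 0 0 0 0"

```text
clock: 44.45
position: [0.6317, -0.0041, 0.0105]
ee_rot: [0.287, 3.123, 0.003]
force: [-2.3, 0.2, 7.8]
width: 0.213
gripper_force: 40.0
```

Request:
carry_out --pt "0 0 0 -0.73 0 0 0" --pt "0 0 0 -0.73 0 0 0" --pt "0 0 0 -0.73 0 0 0" --pt "0 0 0 -0.73 0 0 0"

```text
clock: 44.85
position: [0.6307, -0.0042, 0.0834]
ee_rot: [0.287, 3.125, 0.002]
force: [-0.1, -0.2, -0.4]
width: 0.211
gripper_force: 40.0
```

Request:
carry_out --pt "0 0.856 -0.289 0 0 0 0" --pt "0 0.856 -0.289 0 0 0 0" --pt "0 0.856 -0.289 0 0 0 0" --pt "0 0.856 -0.289 0 0 0 0" --pt "0 0.856 -0.289 0 0 0 0" --pt "0 0.856 -0.289 0 0 0 0" --pt "0 0.856 -0.289 0 0 0 0" --pt "0 0.856 -0.289 0 0 0 0"

```text
clock: 45.65
position: [0.4511, -0.0299, 0.082]
ee_rot: [0.287, 3.124, 0.002]
force: [-0.6, -0.1, 0.4]
width: 0.211
gripper_force: 40.0
```

```bash
python3 - <<'E'
from pp2 import *
st();t=grab("top","t9.png");cv2.imwrite("pics/t9c.png",cv2.resize(t["pixels"][120:270,90:290,::-1],(800,600),interpolation=cv2.INTER_CUBIC))
E
```

```text
45.65 [ 0.165  0.368 -0.27   2.133  0.157  0.654  1.175] [ 0.4511 -0.0299  0.082 ] [-0.6 -0.1  0.4] 0.211 40.0
psi 14.9 tau 0.3 yaz 79.5
```

View pics/t9c.png

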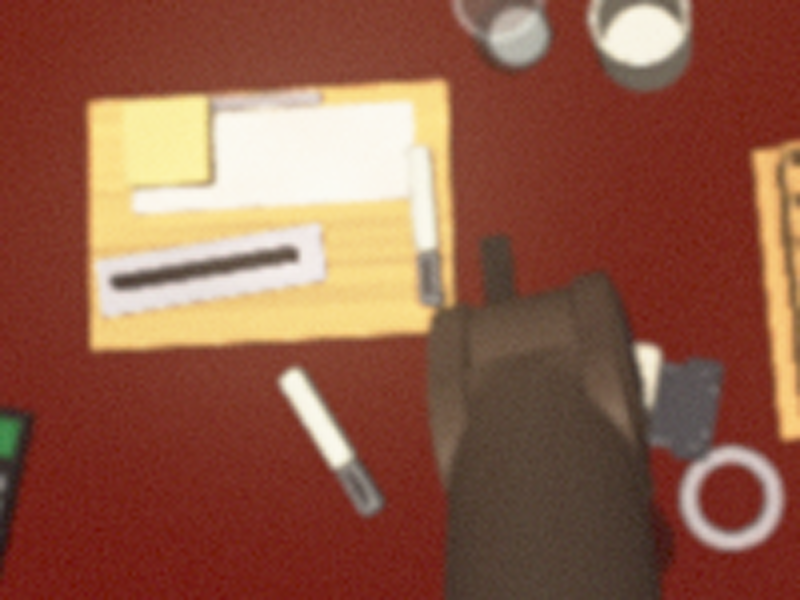

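The crop shows that the board pen A has been knocked to the board's right edge. It now runs from (422,147) to (430,305) in the crop. Everything else is in place. I'll set B down on the clear spot for a regrasp.

Request:
carry_out --pt "0 0 0 0.9 0 0 0" --pt "0 0 0 0.9 0 0 0" --pt "0 0 0 0.6 0 0 0" --pt "0 0 0 0.4 0 0 0" --pt "0 0 0 0 0 0 0" --pt "0.3 0 0 0 0 0 0" --pt "0.5 0 0 0 0 0 0" --pt "0.6 0 0 0 0 0 0"

```text
clock: 46.5
position: [0.4528, -0.0298, 0.0124]
ee_rot: [0.287, 3.123, 0.003]
force: [-0.0, -0.6, -0.1]
width: 0.429
gripper_force: 0.0
```

Request:
carry_out --pt "0.6 0 0 -0.9 0 0 0" --pt "0.6 0 0 -0.9 0 0 0" --pt "0.6 0 0 -0.9 0 0 0" --pt "0.6 0 0 -0.9 0 0 0" --pt "0.6 0 0 0 0 0 0"

```text
clock: 47.0
position: [0.4538, -0.0298, 0.1046]
ee_rot: [0.287, 3.119, 0.003]
force: [0.2, 0.2, -0.4]
width: 0.602
gripper_force: 0.0
```

```bash
python3 - <<'E'
from pp2 import *
st();wpens(grab("wrist","w10.png"))
# pen centre: grasped at TCP (.6317,-.0041) while pen centre ~ (.6285,-.0035)
goPick((.450,-.0305),-10.2,45,mid=None,lift=.07)
E
```

```text
47.0 [ 0.179  0.334 -0.285  2.108  0.142  0.708  1.189] [ 0.4538 -0.0298  0.1046] [ 0.2  0.2 -0.4] 0.602 0.0
psi 6.3 tau 0.5 yaz 79.5
2331 [487.  88.] [405.6 198.7 115.2  21.8  32.8] 0.0194
4087 [123. 117.] [ 365.1 -132.5   83.2   82.6   60.3] 0.0215
2680 [256. 183.] [448.  -28.3  20.  138.3  79.6] 0.0196
435 [ 86. 214.] [ 439.3 -205.6   54.1   26.3   50.3] 0.0191
47.05 [ 0.179  0.336 -0.285  2.11   0.142  0.706  1.189] [ 0.4531 -0.0299  0.1033] [-0.2 -0.2 -0.6] 0.6 0.0
psi 7.6 tau 0.4 yaz 79.5
--hover N=9 len 0.044 ang 45
9 x [-0.196, -0.001, 0.043, 0.005, 0.881, -0.005]
   path x 0.458 0.49 y -0.037 -0.031 z 0.08
--down N=4 len 0.070 ang 0
4 x [-0.495, 0.0, 0.495, 0.0, 0.0, 0.0]
```

Request:
carry_out --pt "0.6 -0.196 0 0.043 0 0.881 0" --pt "0.6 -0.196 0 0.043 0 0.881 0" --pt "0.6 -0.196 0 0.043 0 0.881 0" --pt "0.6 -0.196 0 0.043 0 0.881 0" --pt "0.6 -0.196 0 0.043 0 0.881 0" --pt "0.6 -0.196 0 0.043 0 0.881 0" --pt "0.6 -0.196 0 0.043 0 0.881 0" --pt "0.6 -0.196 0 0.043 0 0.881 0"

```text
clock: 47.85
position: [0.4855, -0.0362, 0.0813]
ee_rot: [-0.223, -2.428, -0.084]
force: [0.3, -0.5, -0.4]
width: 0.598
gripper_force: 0.0
```

Request:
carry_out --pt "0.6 -0.196 0 0.043 0 0.881 0" --pt "0.6 0 0 0 0 0 0"

```text
clock: 48.05
position: [0.4876, -0.0369, 0.0743]
ee_rot: [-0.215, -2.337, -0.091]
force: [-0.1, -0.7, -0.6]
width: 0.598
gripper_force: 0.0
```

```bash
python3 - <<'E'
from pp2 import *
goPick((.4485,-.030),-10.2,45,z=.009,mid=None,lift=.0)
E
```

```text
48.05 [ 0.175  0.908 -0.236  1.4    0.019  1.631  1.331] [ 0.4876 -0.0369  0.0743] [-0.1 -0.7 -0.6] 0.598 0.0
psi 169.4 tau 45.6 yaz 79.5
--hover N=3 len 0.065 ang 1
3 x [-0.626, 0.009, 0.605, 0.015, -0.036, -0.012]
--down N=1 len 0.000 ang 0
1 x [0.0, 0.0, 0.0, 0.0, 0.0, 0.0]
```

Request:
carry_out --pt "0.6 -0.626 0.009 0.605 0 -0.036 0" --pt "0.6 -0.626 0.009 0.605 0 -0.036 0" --pt "0.6 -0.626 0.009 0.605 0 -0.036 0" --pt "0.6 0 0 0 0 0 0"

```text
clock: 48.45
position: [0.4879, -0.0359, 0.0113]
ee_rot: [-0.215, -2.353, -0.09]
force: [0.4, 0.3, -0.8]
width: 0.599
gripper_force: 0.0
```

Request:
carry_out --pt "0 0 0 0 0 0 0" --pt "0 0 0 0 0 0 0" --pt "0 0 0 0 0 0 0" --pt "0 0 0 0 0 0 0" --pt "0 0 0 0 0 0 0" --pt "0 0 0 0 0 0 0"

```text
clock: 49.05
position: [0.4899, -0.036, 0.0134]
ee_rot: [-0.215, -2.356, -0.091]
force: [0.8, -0.3, 3.7]
width: 0.213
gripper_force: 40.0
```

Request:
carry_out --pt "0 0.566 0 -0.566 0 0 0" --pt "0 0.566 0 -0.566 0 0 0" --pt "0 0.566 0 -0.566 0 0 0" --pt "0 0.566 0 -0.566 0 0 0" --pt "0 0.566 0 -0.566 0 0 0" --pt "0 0.566 0 -0.566 0 0 0" --pt "0 0 0 0 0 0 0"

```text
clock: 49.75
position: [0.4902, -0.036, 0.1366]
ee_rot: [-0.216, -2.36, -0.092]
force: [0.8, -0.8, 0.6]
width: 0.21
gripper_force: 40.0
```

```bash
python3 - <<'E'
from pp2 import *
M=pose([.53,-.13,.31],-90,0,1)
goPlace(4,45,mid=M,up=0,hov=.275)
E
```

```text
49.75 [ 0.177  0.825 -0.243  1.384  0.006  1.706  1.326] [ 0.4902 -0.036   0.1366] [ 0.8 -0.8  0.6] 0.21 40.0
psi 169.3 tau 44.3 yaz 79.5
--up N=1 len 0.000 ang 0
1 x [0.0, 0.0, 0.0, 0.0, 0.0, 0.0]
--mid N=17 len 0.201 ang 89
17 x [-0.067, -0.163, -0.472, -0.313, -0.379, 0.773]
   path x 0.499 0.542 y -0.13 -0.042 z 0.144
--hover N=18 len 0.090 ang 95
18 x [-0.073, 0.19, 0.093, 0.324, -0.351, 0.783]
   path x 0.535 0.565 y -0.208 -0.132 z 0.275
--down N=8 len 0.155 ang 0
8 x [0.548, 0.0, 0.548, 0.0, 0.0, 0.0]
```

Request:
carry_out --pt "0 -0.067 -0.163 -0.472 -0.313 -0.379 0.773" --pt "0 -0.067 -0.163 -0.472 -0.313 -0.379 0.773" --pt "0 -0.067 -0.163 -0.472 -0.313 -0.379 0.773" --pt "0 -0.067 -0.163 -0.472 -0.313 -0.379 0.773" --pt "0 -0.067 -0.163 -0.472 -0.313 -0.379 0.773" --pt "0 -0.067 -0.163 -0.472 -0.313 -0.379 0.773" --pt "0 -0.067 -0.163 -0.472 -0.313 -0.379 0.773" --pt "0 -0.067 -0.163 -0.472 -0.313 -0.379 0.773"

```text
clock: 50.55
position: [0.5363, -0.088, 0.2041]
ee_rot: [-1.138, -2.455, -0.053]
force: [0.3, 0.3, 0.5]
width: 0.213
gripper_force: 40.0
```

Request:
carry_out --pt "0 -0.067 -0.163 -0.472 -0.313 -0.379 0.773" --pt "0 -0.067 -0.163 -0.472 -0.313 -0.379 0.773" --pt "0 -0.067 -0.163 -0.472 -0.313 -0.379 0.773" --pt "0 -0.067 -0.163 -0.472 -0.313 -0.379 0.773" --pt "0 -0.067 -0.163 -0.472 -0.313 -0.379 0.773" --pt "0 -0.067 -0.163 -0.472 -0.313 -0.379 0.773" --pt "0 -0.067 -0.163 -0.472 -0.313 -0.379 0.773" --pt "0 -0.067 -0.163 -0.472 -0.313 -0.379 0.773"

```text
clock: 51.35
position: [0.5326, -0.1278, 0.2952]
ee_rot: [-2.103, -2.264, -0.002]
force: [-0.5, 0.5, 0.6]
width: 0.211
gripper_force: 40.0
```

Request:
carry_out --pt "0 -0.067 -0.163 -0.472 -0.313 -0.379 0.773" --pt "0 -0.073 0.19 0.093 0.324 -0.351 0.783" --pt "0 -0.073 0.19 0.093 0.324 -0.351 0.783" --pt "0 -0.073 0.19 0.093 0.324 -0.351 0.783" --pt "0 -0.073 0.19 0.093 0.324 -0.351 0.783" --pt "0 -0.073 0.19 0.093 0.324 -0.351 0.783" --pt "0 -0.073 0.19 0.093 0.324 -0.351 0.783"

```text
clock: 52.05
position: [0.5537, -0.1468, 0.2918]
ee_rot: [2.647, 1.615, -0.453]
force: [0.9, 0.1, -0.5]
width: 0.214
gripper_force: 40.0
```

Request:
carry_out --pt "0 -0.073 0.19 0.093 0.324 -0.351 0.783" --pt "0 -0.073 0.19 0.093 0.324 -0.351 0.783" --pt "0 -0.073 0.19 0.093 0.324 -0.351 0.783" --pt "0 -0.073 0.19 0.093 0.324 -0.351 0.783" --pt "0 -0.073 0.19 0.093 0.324 -0.351 0.783" --pt "0 -0.073 0.19 0.093 0.324 -0.351 0.783"

```text
clock: 52.65
position: [0.5641, -0.1753, 0.2784]
ee_rot: [2.865, 0.893, -0.86]
force: [-0.1, -0.3, -0.9]
width: 0.212
gripper_force: 40.0
```

Request:
carry_out --pt "0 -0.073 0.19 0.093 0.324 -0.351 0.783" --pt "0 -0.073 0.19 0.093 0.324 -0.351 0.783" --pt "0 -0.073 0.19 0.093 0.324 -0.351 0.783" --pt "0 -0.073 0.19 0.093 0.324 -0.351 0.783" --pt "0 -0.073 0.19 0.093 0.324 -0.351 0.783" --pt "0 -0.073 0.19 0.093 0.324 -0.351 0.783" --pt "0 0 0 0 0 0 0"

```text
clock: 53.35
position: [0.5467, -0.2085, 0.2614]
ee_rot: [2.868, 0.111, -1.184]
force: [-0.9, 0.6, 0.7]
width: 0.209
gripper_force: 40.0
```

```bash
python3 - <<'E'
from pp2 import *
goPlace2(4,45.4,.003,.122,.25)
E
```

```text
53.35 [-0.109  0.902  0.644  1.052 -0.093  2.002 -0.994] [ 0.5467 -0.2085  0.2614] [-0.9  0.6  0.7] 0.209 40.0
psi -175.0 tau 44.9 yaz -85.4
--adj N=1 len 0.019 ang 1
1 x [0.742, -0.003, -0.094, 0.062, -0.093, -0.037]
--down N=7 len 0.128 ang 0
7 x [0.521, 0.0, 0.514, 0.0, 0.0, 0.0]
```

Request:
carry_out --pt "0 0.2 0 -0.2 0 0.3 0" --pt "0 0.3 0 -0.2 0 0.1 0" --pt "0 0 0 0 0 0 0"

```text
clock: 53.65
position: [0.5655, -0.2056, 0.2623]
ee_rot: [2.897, 0.123, -1.114]
force: [-0.2, 0.1, -0.2]
width: 0.214
gripper_force: 40.0
```

```bash
python3 - <<'E'
from pp2 import *
goPlace2(4,44.5,.003,.122,.24)
E
```

```text
53.65 [-0.103  0.901  0.635  1.014 -0.115  1.995 -1.005] [ 0.5655 -0.2056  0.2623] [-0.2  0.1 -0.2] 0.214 40.0
psi -174.7 tau 42.1 yaz -85.0
--adj N=1 len 0.023 ang 2
1 x [0.474, 0.052, 0.776, 0.09, -0.42, 0.029]
   path x 0.561 0.561 y -0.207 -0.207 z 0.24
--down N=6 len 0.118 ang 0
6 x [0.551, 0.0, 0.561, 0.0, 0.0, 0.0]
```

Request:
carry_out --pt "0 0.474 0.052 0.776 0.09 -0.42 0.03" --pt "0 0.551 0 0.561 0 0 0" --pt "0 0.551 0 0.561 0 0 0" --pt "0 0.551 0 0.561 0 0 0" --pt "0 0 0 0 0 0 0"

```text
clock: 54.15
position: [0.5591, -0.2072, 0.1781]
ee_rot: [2.876, 0.111, -1.188]
force: [-0.3, -0.2, -0.3]
width: 0.207
gripper_force: 40.0
```

```bash
python3 - <<'E'
from pp2 import *
goPlace2(4,45.4,.003,.122,.17)
E
```

```text
54.15 [-0.099  0.986  0.614  1.084 -0.138  1.898 -1.025] [ 0.5591 -0.2072  0.1781] [-0.3 -0.2 -0.3] 0.207 40.0
psi -175.7 tau 44.9 yaz -85.6
--adj N=1 len 0.008 ang 1
1 x [0.294, 0.015, 0.167, -0.022, -0.092, -0.002]
--down N=3 len 0.048 ang 0
3 x [0.456, 0.0, 0.449, 0.0, 0.0, 0.0]
```

Request:
carry_out --pt "0 0.294 0.015 0.167 -0.02 -0.09 0" --pt "0 0.45 0 0.45 0 0 0" --pt "0 0.45 0 0.45 0 0 0" --pt "0 0 0 0 0 0 0"

```text
clock: 54.55
position: [0.5609, -0.2079, 0.1376]
ee_rot: [2.868, 0.11, -1.2]
force: [-0.1, -0.3, -0.6]
width: 0.216
gripper_force: 40.0
```

```bash
python3 st.py
```

```text
54.55 [-0.097  1.032  0.604  1.097 -0.152  1.851 -1.037] [ 0.5609 -0.2079  0.1376] [-0.1 -0.3 -0.6] 0.216 40.0
psi -175.5 tau 45.4 yaz -85.6
```

Request:
carry_out --pt "0 0.22 0 0.22 0 0 0" --pt "0 0.2 0 0.2 0 0 0" --pt "0 0 0 0 0 0 0" --pt "0.25 0 0 0 0 0 0" --pt "0.3 0 0 0 0 0 0" --pt "0.45 0 0 0 0 0 0" --pt "0.45 0 0 0 0 0 0" --pt "0.45 0 0 -0.8 0 0 0"

```text
clock: 55.35
position: [0.5745, -0.2073, 0.1388]
ee_rot: [2.868, 0.108, -1.2]
force: [0.8, -0.3, -0.4]
width: 0.445
gripper_force: 0.0
```

Request:
carry_out --pt "0.6 0.3 0 -0.9 0 0 0" --pt "0.6 0.3 0 -0.9 0 0 0" --pt "0.6 0.3 0 -0.9 0 0 0" --pt "0.6 0.3 0 -0.9 0 0 0"

```text
clock: 55.75
position: [0.6296, -0.1985, 0.1647]
ee_rot: [2.877, 0.121, -1.135]
force: [-0.9, -1.0, 0.7]
width: 0.598
gripper_force: 0.0
```

```bash
python3 - <<'E'
from pp2 import *
t=grab("top","t11.png");standCheck(t)
o=pensNow(t)[-1];print(o)
M=pose([.5,.0,.27],-90,0,1)
goPick(o[1] if o[1] is not None else (.4176,.2037),32.7,42,mid=M)
E
```

```text
cell 1 47 z90 0.1471 u -0.0015 v -0.0021
cell 2 49 z90 0.1468 u -0.0035 v -0.0006
cell 3 53 z90 0.1477 u -0.0009 v -0.0001
cell 4 53 z90 0.1457 u -0.0036 v -0.0014
cell 6 25 z90 0.1913 u 0.0067 v -0.0272
(array([168.32, 224.  ]), array([0.4171, 0.2036]), array([ 30.2, 147.3]), np.float64(32.7), array([-0.1, 18.3, 21.4, 22.5]))
55.8 [-0.032  1.08   0.49   0.818 -0.119  2.002 -1.123] [ 0.6306 -0.1975  0.1657] [0.1 0.9 0.8] 0.595 0.0
psi -173.8 tau 43.0 yaz -84.8
--mid N=18 len 0.259 ang 93
18 x [0.038, -0.605, -0.216, -0.301, 0.343, -0.783]
   path x 0.5 0.636 y -0.182 -0.0 z 0.169
--hover N=24 len 0.283 ang 127
24 x [0.238, 0.418, 0.317, 0.324, 0.177, -0.845]
   path x 0.451 0.56 y 0.006 0.228 z 0.11
--down N=5 len 0.100 ang 0
5 x [-0.535, 0.0, 0.595, 0.0, 0.0, 0.0]
```

Request:
carry_out --pt "0.6 0.038 -0.605 -0.216 -0.301 0.343 -0.783" --pt "0.6 0.038 -0.605 -0.216 -0.301 0.343 -0.783" --pt "0.6 0.038 -0.605 -0.216 -0.301 0.343 -0.783" --pt "0.6 0.038 -0.605 -0.216 -0.301 0.343 -0.783" --pt "0.6 0.038 -0.605 -0.216 -0.301 0.343 -0.783" --pt "0.6 0.038 -0.605 -0.216 -0.301 0.343 -0.783"

```text
clock: 56.4
position: [0.6266, -0.1057, 0.1913]
ee_rot: [2.862, 0.902, -0.811]
force: [0.4, -0.5, 0.7]
width: 0.603
gripper_force: 0.0
```

Request:
carry_out --pt "0.6 0.038 -0.605 -0.216 -0.301 0.343 -0.783" --pt "0.6 0.038 -0.605 -0.216 -0.301 0.343 -0.783" --pt "0.6 0.038 -0.605 -0.216 -0.301 0.343 -0.783" --pt "0.6 0.038 -0.605 -0.216 -0.301 0.343 -0.783" --pt "0.6 0.038 -0.605 -0.216 -0.301 0.343 -0.783" --pt "0.6 0.038 -0.605 -0.216 -0.301 0.343 -0.783"

```text
clock: 57.0
position: [0.5783, -0.0336, 0.2305]
ee_rot: [2.64, 1.619, -0.424]
force: [0.9, 0.7, -0.3]
width: 0.6
gripper_force: 0.0
```

Request:
carry_out --pt "0.6 0.038 -0.605 -0.216 -0.301 0.343 -0.783" --pt "0.6 0.038 -0.605 -0.216 -0.301 0.343 -0.783" --pt "0.6 0.038 -0.605 -0.216 -0.301 0.343 -0.783" --pt "0.6 0.038 -0.605 -0.216 -0.301 0.343 -0.783" --pt "0.6 0.038 -0.605 -0.216 -0.301 0.343 -0.783" --pt "0.6 0.038 -0.605 -0.216 -0.301 0.343 -0.783"

```text
clock: 57.6
position: [0.4976, -0.0005, 0.269]
ee_rot: [-2.218, -2.222, 0.001]
force: [0.2, -0.2, -0.4]
width: 0.603
gripper_force: 0.0
```

Request:
carry_out --pt "0.6 0.238 0.418 0.317 0.324 0.177 -0.845" --pt "0.6 0.238 0.418 0.317 0.324 0.177 -0.845" --pt "0.6 0.238 0.418 0.317 0.324 0.177 -0.845" --pt "0.6 0.238 0.418 0.317 0.324 0.177 -0.845" --pt "0.6 0.238 0.418 0.317 0.324 0.177 -0.845" --pt "0.6 0.238 0.418 0.317 0.324 0.177 -0.845" --pt "0.6 0.238 0.418 0.317 0.324 0.177 -0.845" --pt "0.6 0.238 0.418 0.317 0.324 0.177 -0.845"

```text
clock: 58.4
position: [0.5554, 0.0699, 0.2016]
ee_rot: [-1.229, -2.58, 0.122]
force: [-0.2, -0.2, -0.3]
width: 0.603
gripper_force: 0.0
```

Request:
carry_out --pt "0.6 0.238 0.418 0.317 0.324 0.177 -0.845" --pt "0.6 0.238 0.418 0.317 0.324 0.177 -0.845" --pt "0.6 0.238 0.418 0.317 0.324 0.177 -0.845" --pt "0.6 0.238 0.418 0.317 0.324 0.177 -0.845" --pt "0.6 0.238 0.418 0.317 0.324 0.177 -0.845" --pt "0.6 0.238 0.418 0.317 0.324 0.177 -0.845" --pt "0.6 0.238 0.418 0.317 0.324 0.177 -0.845" --pt "0.6 0.238 0.418 0.317 0.324 0.177 -0.845"

```text
clock: 59.2
position: [0.5364, 0.1637, 0.142]
ee_rot: [-0.235, -2.595, 0.209]
force: [-0.2, 0.4, -0.7]
width: 0.602
gripper_force: 0.0
```

Request:
carry_out --pt "0.6 0.238 0.418 0.317 0.324 0.177 -0.845" --pt "0.6 0.238 0.418 0.317 0.324 0.177 -0.845" --pt "0.6 0.238 0.418 0.317 0.324 0.177 -0.845" --pt "0.6 0.238 0.418 0.317 0.324 0.177 -0.845" --pt "0.6 0.238 0.418 0.317 0.324 0.177 -0.845" --pt "0.6 0.238 0.418 0.317 0.324 0.177 -0.845" --pt "0.6 0.238 0.418 0.317 0.324 0.177 -0.845" --pt "0.6 0.238 0.418 0.317 0.324 0.177 -0.845"

```text
clock: 60.0
position: [0.4492, 0.2268, 0.1087]
ee_rot: [0.684, -2.322, 0.264]
force: [-0.2, 0.6, -0.2]
width: 0.601
gripper_force: 0.0
```

```bash
python3 - <<'E'
from pp2 import *
wpens(grab("wrist","w12.png"))
goPick((.4168,.204),32.7,42,z=.009,mid=None,lift=0)
E
```

```text
1456 [290.   7.] [ 80.3  53.8  55.2 200.1  33.6] 0.013
1517 [75. 69.] [ 365.9 -132.2   83.9   82.2   70.4] 0.0208
1651 [256. 213.] [402.8 197.7 103.6  19.9  32.2] 0.0195
60.05 [-0.354  0.874 -0.409  1.379  0.196  1.686  1.354] [0.4462 0.2289 0.1084] [-2.6  2.2 -0.3] 0.607 0.0
psi -147.0 tau 42.4 yaz 123.3
--hover N=5 len 0.099 ang 1
5 x [-0.555, -0.026, 0.569, -0.007, -0.015, 0.024]
--down N=1 len 0.000 ang 0
1 x [0.0, 0.0, 0.0, 0.0, 0.0, 0.0]
```

Request:
carry_out --pt "0.6 -0.555 -0.026 0.569 0 -0.015 0.024" --pt "0.6 -0.555 -0.026 0.569 0 -0.015 0.024" --pt "0.6 -0.555 -0.026 0.569 0 -0.015 0.024" --pt "0.6 -0.555 -0.026 0.569 0 -0.015 0.024" --pt "0.6 -0.555 -0.026 0.569 0 -0.015 0.024" --pt "0.6 0 0 0 0 0 0"

```text
clock: 60.65
position: [0.4558, 0.2261, 0.0073]
ee_rot: [0.667, -2.337, 0.265]
force: [0.2, -0.3, 1.0]
width: 0.602
gripper_force: 0.2
```

Request:
carry_out --pt "0 0 0 0 0 0 0" --pt "0 0 0 0 0 0 0" --pt "0 0 0 0 0 0 0" --pt "0 0 0 0 0 0 0" --pt "0 0 0 0 0 0 0" --pt "0 0 0 0 0 0 0"

```text
clock: 61.25
position: [0.4562, 0.2267, 0.0098]
ee_rot: [0.669, -2.339, 0.265]
force: [-0.2, -0.0, 0.3]
width: 0.21
gripper_force: 39.8
```

Request:
carry_out --pt "0 0.535 0 -0.595 0 0 0" --pt "0 0.535 0 -0.595 0 0 0" --pt "0 0.535 0 -0.595 0 0 0" --pt "0 0.535 0 -0.595 0 0 0" --pt "0 0.535 0 -0.595 0 0 0" --pt "0 0.535 0 -0.595 0 0 0" --pt "0 0 0 0 0 0 0"

```text
clock: 61.95
position: [0.456, 0.2281, 0.1331]
ee_rot: [0.67, -2.344, 0.263]
force: [-0.7, 0.4, -1.2]
width: 0.211
gripper_force: 39.8
```

```bash
python3 - <<'E'
from pp2 import *
M=pose([.55,.0,.30],-90,0,1)
goPlace(5,47.5,mid=M,up=0,hov=.26)
T=M; leg(M,placeT(5,43)(.265),name="hover43")
E
```

```text
61.95 [-0.347  0.845 -0.406  1.354  0.19   1.718  1.345] [0.456  0.2281 0.1331] [-0.7  0.4 -1.2] 0.211 39.8
psi -147.4 tau 41.3 yaz 122.1
--up N=1 len 0.000 ang 0
1 x [0.0, 0.0, 0.0, 0.0, 0.0, 0.0]
--mid N=24 len 0.298 ang 126
24 x [-0.27, -0.407, -0.352, -0.319, -0.172, 0.841]
   path x 0.471 0.593 y 0.0 0.225 z 0.135
--hover N=18 len 0.213 ang 96
18 x [-0.277, 0.42, 0.164, 0.342, -0.37, 0.777]
   path x 0.56 0.617 y -0.205 -0.007 z 0.257
--down N=7 len 0.140 ang 0
7 x [0.59, 0.0, 0.54, 0.0, 0.0, 0.0]
--hover43 N=18 len 0.212 ang 94
18 x [-0.284, 0.417, 0.146, 0.31, -0.335, 0.787]
   path x 0.56 0.616 y -0.205 -0.007 z 0.262
```

Request:
carry_out --pt "0 -0.27 -0.407 -0.352 -0.319 -0.172 0.841" --pt "0 -0.27 -0.407 -0.352 -0.319 -0.172 0.841" --pt "0 -0.27 -0.407 -0.352 -0.319 -0.172 0.841" --pt "0 -0.27 -0.407 -0.352 -0.319 -0.172 0.841" --pt "0 -0.27 -0.407 -0.352 -0.319 -0.172 0.841" --pt "0 -0.27 -0.407 -0.352 -0.319 -0.172 0.841" --pt "0 -0.27 -0.407 -0.352 -0.319 -0.172 0.841" --pt "0 -0.27 -0.407 -0.352 -0.319 -0.172 0.841"

```text
clock: 62.75
position: [0.556, 0.1744, 0.1619]
ee_rot: [-0.253, -2.604, 0.21]
force: [0.4, -0.9, -0.8]
width: 0.212
gripper_force: 39.8
```

Request:
carry_out --pt "0 -0.27 -0.407 -0.352 -0.319 -0.172 0.841" --pt "0 -0.27 -0.407 -0.352 -0.319 -0.172 0.841" --pt "0 -0.27 -0.407 -0.352 -0.319 -0.172 0.841" --pt "0 -0.27 -0.407 -0.352 -0.319 -0.172 0.841" --pt "0 -0.27 -0.407 -0.352 -0.319 -0.172 0.841" --pt "0 -0.27 -0.407 -0.352 -0.319 -0.172 0.841" --pt "0 -0.27 -0.407 -0.352 -0.319 -0.172 0.841" --pt "0 -0.27 -0.407 -0.352 -0.319 -0.172 0.841"

```text
clock: 63.55
position: [0.5924, 0.0805, 0.2235]
ee_rot: [-1.242, -2.58, 0.124]
force: [0.5, 1.0, -0.1]
width: 0.213
gripper_force: 39.8
```

Request:
carry_out --pt "0 -0.27 -0.407 -0.352 -0.319 -0.172 0.841" --pt "0 -0.27 -0.407 -0.352 -0.319 -0.172 0.841" --pt "0 -0.27 -0.407 -0.352 -0.319 -0.172 0.841" --pt "0 -0.27 -0.407 -0.352 -0.319 -0.172 0.841" --pt "0 -0.27 -0.407 -0.352 -0.319 -0.172 0.841" --pt "0 -0.27 -0.407 -0.352 -0.319 -0.172 0.841" --pt "0 -0.27 -0.407 -0.352 -0.319 -0.172 0.841" --pt "0 -0.27 -0.407 -0.352 -0.319 -0.172 0.841"

```text
clock: 64.35
position: [0.549, -0.0009, 0.2972]
ee_rot: [-2.225, -2.217, 0.008]
force: [0.2, 0.5, -0.0]
width: 0.211
gripper_force: 39.8
```

```bash
python3 - <<'E'
from pp2 import *
st()
T=placeT(5,42.5)(.238);T[0,3]-=.004
leg(cur(),T,name="hover")
E
```

```text
64.35 [-0.184  0.26   0.11   1.656 -0.027  1.232 -0.071] [ 0.549  -0.0009  0.2972] [ 0.2  0.5 -0. ] 0.211 39.8
psi -143.2 tau 0.3 yaz -0.2
--hover N=18 len 0.216 ang 93
18 x [-0.267, 0.421, 0.198, 0.305, -0.329, 0.786]
   path x 0.559 0.615 y -0.205 -0.008 z 0.238
```

Request:
carry_out --pt "0 -0.267 0.421 0.198 0.305 -0.329 0.786" --pt "0 -0.267 0.421 0.198 0.305 -0.329 0.786" --pt "0 -0.267 0.421 0.198 0.305 -0.329 0.786" --pt "0 -0.267 0.421 0.198 0.305 -0.329 0.786" --pt "0 -0.267 0.421 0.198 0.305 -0.329 0.786" --pt "0 -0.267 0.421 0.198 0.305 -0.329 0.786" --pt "0 -0.267 0.421 0.198 0.305 -0.329 0.786" --pt "0 -0.267 0.421 0.198 0.305 -0.329 0.786"

```text
clock: 65.15
position: [0.61, -0.0769, 0.2578]
ee_rot: [2.749, 1.385, -0.561]
force: [0.1, 0.4, -1.3]
width: 0.212
gripper_force: 39.8
```

Request:
carry_out --pt "0 -0.267 0.421 0.198 0.305 -0.329 0.786" --pt "0 -0.267 0.421 0.198 0.305 -0.329 0.786" --pt "0 -0.267 0.421 0.198 0.305 -0.329 0.786" --pt "0 -0.267 0.421 0.198 0.305 -0.329 0.786" --pt "0 -0.267 0.421 0.198 0.305 -0.329 0.786" --pt "0 -0.267 0.421 0.198 0.305 -0.329 0.786"

```text
clock: 65.75
position: [0.6117, -0.1543, 0.2393]
ee_rot: [2.908, 0.639, -0.926]
force: [0.1, -0.1, -0.2]
width: 0.214
gripper_force: 39.8
```

```bash
python3 - <<'E'
from pp2 import *
st()
T=placeT(5,42.5)(.235);T[0,3]-=.004
leg(cur(),T,name="hover",Nmin=4)
E
```

```text
65.75 [-0.136  0.842  0.446  1.042 -0.044  1.852 -0.875] [ 0.6117 -0.1543  0.2393] [ 0.1 -0.1 -0.2] 0.214 39.8
psi -165.4 tau 34.6 yaz -67.0
--hover N=4 len 0.055 ang 21
4 x [-0.266, 0.43, 0.222, 0.306, -0.32, 0.788]
   path x 0.59 0.608 y -0.205 -0.167 z 0.235
```

Request:
carry_out --pt "0 -0.266 0.43 0.222 0.306 -0.32 0.788" --pt "0 -0.266 0.43 0.222 0.306 -0.32 0.788" --pt "0 -0.266 0.43 0.222 0.306 -0.32 0.788" --pt "0 -0.266 0.43 0.222 0.306 -0.32 0.788" --pt "0 0 0 0 0 0 0"

```text
clock: 66.25
position: [0.5869, -0.2074, 0.2323]
ee_rot: [2.899, 0.11, -1.124]
force: [-0.9, -0.1, -1.0]
width: 0.211
gripper_force: 39.8
```

```bash
cat >> pp2.py <<'E'
def tip(taupick,doff,L=.111):
    """pen bottom in world, given pick tau (deg) and TCP height over pen axis at pick"""
    T=cur();a=np.radians(taupick)
    # pen dir in tool frame: at pick d horizontal along psi
    P=pose([0,0,0],180,taupick,-1);d=P[:3,:3].T@np.array([-1,0,0]);n=P[:3,:3].T@np.array([0,0,-doff])
    w=T[:3,:3]@d;b=T[:3,3]+T[:3,:3]@(n+d*L);c=T[:3,3]+T[:3,:3]@n
    print("pen dir",w.round(3),"bottom",b.round(4),"axis at grip",c.round(4));return b
E
python3 - <<'E'
from pp2 import *
st();tip(41.7,0);print([cellxy(i).round(4).tolist() for i in(4,5,6)])
T=placeT(5,43)(.21)
leg(cur(),T,name="adj")
E
```

```text
66.25 [-0.053  0.953  0.547  0.946 -0.104  2.001 -1.062] [ 0.5869 -0.2074  0.2323] [-0.9 -0.1 -1. ] 0.211 39.8
psi -175.4 tau 42.4 yaz -85.6
pen dir [ 0.103  0.005 -0.995] bottom [ 0.5983 -0.2068  0.1218] axis at grip [ 0.5869 -0.2074  0.2323]
[[0.5584, -0.2076], [0.5943, -0.2048], [0.6302, -0.2019]]
--adj N=1 len 0.024 ang 1
1 x [0.825, -0.084, 0.452, 0.009, -0.103, -0.03]
```

Request:
carry_out --pt "0 0.35 -0.08 0.5 0 0 0" --pt "0 0.5 0 0.55 0 -0.15 0" --pt "0 0.55 0 0.55 0 -0.15 0" --pt "0 0 0 0 0 0 0"

```text
clock: 66.65
position: [0.5861, -0.2012, 0.1765]
ee_rot: [2.881, 0.122, -1.172]
force: [-0.3, 0.1, -1.1]
width: 0.217
gripper_force: 39.8
```

```bash
python3 - <<'E'
from pp2 import *
st();tip(41.7,0)
T=placeT(5,46)(.124)
leg(cur(),T,name="adj",dmax=.8)
E
```

```text
66.65 [-0.061  1.01   0.531  0.985 -0.115  1.942 -1.077] [ 0.5861 -0.2012  0.1765] [-0.3  0.1 -1.1] 0.217 39.8
psi -175.4 tau 44.3 yaz -85.2
pen dir [ 0.07   0.009 -0.998] bottom [ 0.5938 -0.2003  0.0658] axis at grip [ 0.5861 -0.2012  0.1765]
--adj N=3 len 0.053 ang 2
3 x [0.569, 0.057, 0.421, 0.006, -0.1, 0.019]
   path x 0.589 0.594 y -0.205 -0.202 z 0.124
```

Request:
carry_out --pt "0 0.3 0.12 0.25 0 -0.05 0.02" --pt "0 0.5 0.03 0.4 0 -0.1 0.02" --pt "0 0.5 0.02 0.4 0 -0.1 0" --pt "0 0 0 0 0 0 0"

```text
clock: 67.05
position: [0.5914, -0.2064, 0.1356]
ee_rot: [2.864, 0.112, -1.205]
force: [-0.6, -0.5, -1.4]
width: 0.213
gripper_force: 39.8
```

```bash
python3 - <<'E'
from pp2 import *
st();tip(41.7,0)
T=placeT(5,46.5)(.122)
leg(cur(),T,name="adj",dmax=.8)
E
```

```text
67.05 [-0.05   1.073  0.525  0.965 -0.126  1.922 -1.088] [ 0.5914 -0.2064  0.1356] [-0.6 -0.5 -1.4] 0.213 39.8
psi -175.4 tau 45.6 yaz -85.5
pen dir [ 0.047  0.002 -0.999] bottom [ 0.5966 -0.2061  0.0247] axis at grip [ 0.5914 -0.2064  0.1356]
--adj N=1 len 0.014 ang 1
1 x [0.475, -0.056, 0.292, 0.017, -0.153, -0.008]
```

Request:
carry_out --pt "0 0.23 -0.02 0.16 0 -0.07 0" --pt "0 0.23 -0.02 0.16 0 -0.07 0" --pt "0 0 0 0 0 0 0" --pt "0.25 0 0 0 0 0 0" --pt "0.3 0 0 0 0 0 0" --pt "0.45 0 0 0 0 0 0" --pt "0.45 0 0 0 0 0 0" --pt "0.45 0 0 -0.8 0 0 0"

```text
clock: 67.85
position: [0.6074, -0.2045, 0.1385]
ee_rot: [2.856, 0.11, -1.222]
force: [0.7, -0.3, 0.2]
width: 0.445
gripper_force: 0.0
```

Request:
carry_out --pt "0.6 0 0 -0.8 0 0.4 0" --pt "0.6 0 0 -0.8 0 0.4 0" --pt "0.6 -0.3 0 -0.8 0 0.4 0" --pt "0.6 0 0 -0.8 0 0.4 0"

```text
clock: 68.25
position: [0.6551, -0.2005, 0.2027]
ee_rot: [2.951, 0.115, -0.978]
force: [0.4, 0.0, -0.2]
width: 0.596
gripper_force: 0.0
```

```bash
python3 - <<'E'
from pp2 import *
st();t=grab("top","t13.png");standCheck(t)
cv2.imwrite("pics/t13c.png",cv2.resize(t["pixels"][120:270,90:290,::-1],(800,600),interpolation=cv2.INTER_CUBIC))
M=pose([.57,-.03,.27],-90,0,1)
T=leg(cur(),M,name="mid")
P=cloud(t)
for u,v in((195.5,160),(196,170),(196.5,180)): print(np.median(P[int(v)-1:int(v)+2,int(u):int(u)+2],axis=(0,1)).round(4))
E
```

```text
68.25 [ 2.000e-03  1.027e+00  4.490e-01  7.610e-01 -1.280e-01  2.002e+00
 -1.146e+00] [ 0.6551 -0.2005  0.2027] [ 0.4  0.  -0.2] 0.596 0.0
psi -175.0 tau 36.7 yaz -85.4
cell 1 47 z90 0.1476 u -0.0015 v -0.0022
cell 2 48 z90 0.1468 u -0.0033 v -0.0005
cell 3 53 z90 0.1462 u -0.0009 v -0.0001
cell 4 50 z90 0.1462 u -0.0029 v -0.0010
cell 5 51 z90 0.1457 u -0.0002 v -0.0022
--mid N=17 len 0.202 ang 92
17 x [0.107, -0.494, -0.158, -0.273, 0.303, -0.847]
   path x 0.57 0.664 y -0.188 -0.03 z 0.208
[0.6526 0.123  0.0284]
[0.5257 0.0031 0.5838]
[0.5063 0.0009 0.5928]
```

View pics/t13c.png

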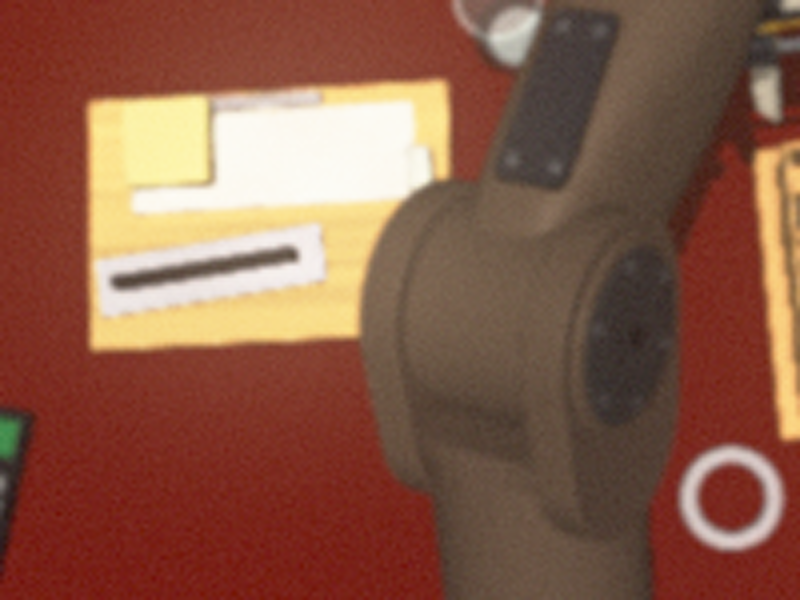

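Five pens now stand in cells 1 to 5, with tops at about 0.147. Pen A is still on the board's right edge (end at (418,165) in the crop), and its depth reads 0.028 there. The ruler and notes have not moved.

Request:
carry_out --pt "0.5 0.107 -0.494 -0.158 -0.273 0.303 -0.847" --pt "0.5 0.107 -0.494 -0.158 -0.273 0.303 -0.847" --pt "0.5 0.107 -0.494 -0.158 -0.273 0.303 -0.847" --pt "0.5 0.107 -0.494 -0.158 -0.273 0.303 -0.847" --pt "0.5 0.107 -0.494 -0.158 -0.273 0.303 -0.847" --pt "0.5 0.107 -0.494 -0.158 -0.273 0.303 -0.847"

```text
clock: 68.9
position: [0.6584, -0.1226, 0.2169]
ee_rot: [2.899, 0.945, -0.682]
force: [-0.1, 0.1, -0.1]
width: 0.501
gripper_force: 0.0
```

Request:
carry_out --pt "0.5 0.107 -0.494 -0.158 -0.273 0.303 -0.847" --pt "0.5 0.107 -0.494 -0.158 -0.273 0.303 -0.847" --pt "0.5 0.107 -0.494 -0.158 -0.273 0.303 -0.847" --pt "0.5 0.107 -0.494 -0.158 -0.273 0.303 -0.847" --pt "0.5 0.107 -0.494 -0.158 -0.273 0.303 -0.847" --pt "0.5 0.107 -0.494 -0.158 -0.273 0.303 -0.847"

```text
clock: 69.5
position: [0.6216, -0.0586, 0.2435]
ee_rot: [2.618, 1.699, -0.326]
force: [-0.1, 0.4, -0.4]
width: 0.502
gripper_force: 0.0
```

Request:
carry_out --pt "0.5 0.107 -0.494 -0.158 -0.273 0.303 -0.847" --pt "0.5 0.107 -0.494 -0.158 -0.273 0.303 -0.847" --pt "0.5 0.107 -0.494 -0.158 -0.273 0.303 -0.847" --pt "0.5 0.107 -0.494 -0.158 -0.273 0.303 -0.847" --pt "0.5 0.107 -0.494 -0.158 -0.273 0.303 -0.847" --pt "0.5 0 0 0 0 0 0"

```text
clock: 70.1
position: [0.5669, -0.0303, 0.2675]
ee_rot: [-2.214, -2.217, 0.007]
force: [-0.5, -0.7, 0.7]
width: 0.499
gripper_force: 0.0
```

```bash
python3 - <<'E'
from pp2 import *
st();w=grab("wrist","w14.png");wpens(w,.017,.034)
t=load("t9.png");e=onplane(t,[(195.5,156.75),(197.5,196.25)],.028);print(e.round(4));
d=e[0]-e[1];ang=np.degrees(np.arctan2(d[1],d[0]));c=e.mean(0)[:2];print(c,ang,np.linalg.norm(d))
T=leg(cur(),vert(c,ang,.12),name="hov")
cv2.imwrite("pics/w14c.png",w["pixels"][:,:,::-1])
E
```

```text
70.1 [-0.059  0.316  0.028  1.65  -0.013  1.185 -0.027] [ 0.5669 -0.0303  0.2675] [-0.5 -0.7  0.7] 0.499 0.0
psi 162.2 tau 0.5 yaz 0.1
3079 [489.  37.] [888.4 147.5  94.2  61.5  89.8] 0.0299
1617 [285.  50.] [599.3 125.1 140.7  20.9   5. ] 0.0276
657 [136. 213.] [ 365.5 -119.1   56.9   84.8   89.1] 0.0215
312 [261. 253.] [ 563.5 -185.8  120.7    2.9    4.5] 0.0244
[[0.6643 0.1234 0.028 ]
 [0.5282 0.1158 0.028 ]]
[0.59623791 0.1195815 ] 3.1803201573482203 0.13637054077531663
--hov N=18 len 0.212 ang 93
18 x [0.218, 0.311, 0.326, -0.003, -0.005, -0.904]
   path x 0.575 0.616 y -0.025 0.12 z 0.12
```

View pics/w14c.png

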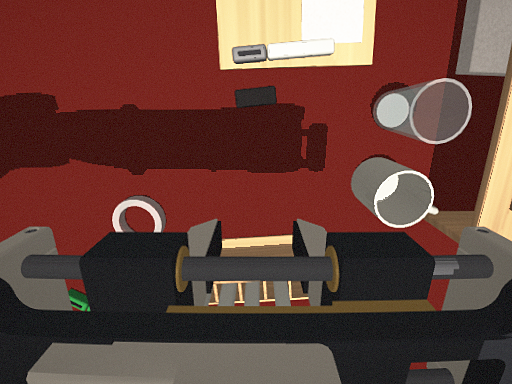

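The wrist view shows pen A along the board's edge from (233,54) to (333,46), with the eraser at (256,97) just beside it. The depth map puts it at centre (0.599, 0.125), top 0.028, which is right for a pen lying on the board.

```bash
python3 - <<'E'
from pp2 import *
T=leg(cur(),vert((.5975,.1235),4.5,.10),name="hov")
T=leg(T,vert((.5975,.1235),4.5,.016),name="down")
T=leg(T,vert((.5975,.1235),4.5,.09),name="up")
T=leg(T,vert((.445,.0),-4,.09),name="over")
E
```

```text
--hov N=18 len 0.229 ang 95
18 x [0.22, 0.324, 0.37, -0.003, -0.005, -0.917]
   path x 0.576 0.618 y -0.025 0.123 z 0.1
--down N=4 len 0.084 ang 0
4 x [0.0, 0.0, 0.84, 0.0, 0.0, 0.0]
--up N=4 len 0.074 ang 0
4 x [0.0, 0.0, -0.74, 0.0, 0.0, 0.0]
--over N=9 len 0.196 ang 9
9 x [0.685, -0.541, 0.0, 0.0, 0.0, 0.165]
   path x 0.445 0.581 y 0.0 0.109 z 0.09
```

Request:
carry_out --pt "0.4 0.22 0.324 0.37 0 0 -0.917" --pt "0.4 0.22 0.324 0.37 0 0 -0.917" --pt "0.4 0.22 0.324 0.37 0 0 -0.917" --pt "0.4 0.22 0.324 0.37 0 0 -0.917" --pt "0.4 0.22 0.324 0.37 0 0 -0.917" --pt "0.4 0.22 0.324 0.37 0 0 -0.917"

```text
clock: 70.75
position: [0.6079, 0.0137, 0.2092]
ee_rot: [-1.526, -2.733, 0.007]
force: [0.6, -0.5, -0.5]
width: 0.401
gripper_force: 0.0
```

Request:
carry_out --pt "0.4 0.22 0.324 0.37 0 0 -0.917" --pt "0.4 0.22 0.324 0.37 0 0 -0.917" --pt "0.4 0.22 0.324 0.37 0 0 -0.917" --pt "0.4 0.22 0.324 0.37 0 0 -0.917" --pt "0.4 0.22 0.324 0.37 0 0 -0.917" --pt "0.4 0.22 0.324 0.37 0 0 -0.917"

```text
clock: 71.35
position: [0.6183, 0.0709, 0.1537]
ee_rot: [-0.726, -3.045, 0.002]
force: [0.5, -0.6, -1.0]
width: 0.399
gripper_force: 0.0
```

Request:
carry_out --pt "0.4 0.22 0.324 0.37 0 0 -0.917" --pt "0.4 0.22 0.324 0.37 0 0 -0.917" --pt "0.4 0.22 0.324 0.37 0 0 -0.917" --pt "0.4 0.22 0.324 0.37 0 0 -0.917" --pt "0.4 0.22 0.324 0.37 0 0 -0.917" --pt "0.4 0.22 0.324 0.37 0 0 -0.917" --pt "0.4 0 0 0 0 0 0"

```text
clock: 72.05
position: [0.5958, 0.1263, 0.0978]
ee_rot: [0.128, -3.125, -0.004]
force: [0.2, -0.3, 0.8]
width: 0.399
gripper_force: 0.0
```

```bash
python3 - <<'E'
from pp2 import *
st();wpens(grab("wrist","w15.png"),.017,.034)
T=leg(cur(),vert((.5975,.1235),4.5,.016),name="down")
E
```

```text
72.05 [-0.045  0.576 -0.363  1.719  0.24   0.904  1.146] [0.5958 0.1263 0.0978] [ 0.2 -0.3  0.8] 0.399 0.0
psi 171.2 tau 0.8 yaz 94.7
2616 [254. 193.] [591.7 124.4 124.4  20.3   5.1] 0.0277
713 [434. 295.] [686.9 322.6  44.5  18.6   3.8] 0.0277
402 [ 83. 302.] [726.2 -45.3  42.5   8.   58.6] 0.0234
--down N=4 len 0.083 ang 1
4 x [-0.017, -0.022, 0.826, 0.007, -0.031, -0.001]
```

Request:
carry_out --pt "0.4 -0.017 -0.015 0.826 0.007 -0.031 0" --pt "0.4 -0.017 -0.015 0.826 0.007 -0.031 0" --pt "0.4 -0.017 -0.015 0.826 0.007 -0.031 0" --pt "0.4 -0.017 -0.015 0.826 0.007 -0.031 0" --pt "0.4 0 0 0 0 0 0"

```text
clock: 72.6
position: [0.5974, 0.1224, 0.0149]
ee_rot: [0.12, -3.138, 0.002]
force: [-1.0, 0.4, 0.2]
width: 0.399
gripper_force: 0.0
```

Request:
carry_out --pt "0 0 0 0 0 0 0" --pt "0 0 0 0 0 0 0" --pt "0 0 0 0 0 0 0" --pt "0 0 0 0 0 0 0" --pt "0 0 0 0 0 0 0"

```text
clock: 73.1
position: [0.5993, 0.124, 0.0184]
ee_rot: [-0.126, 3.135, 0.001]
force: [-0.1, -0.5, 6.0]
width: 0.209
gripper_force: 40.0
```

Request:
carry_out --pt "0 0 0 -0.74 0 0 0" --pt "0 0 0 -0.74 0 0 0" --pt "0 0 0 -0.74 0 0 0" --pt "0 0 0 -0.74 0 0 0" --pt "0 0.685 -0.541 0 0 0 0.165" --pt "0 0.685 -0.541 0 0 0 0.165" --pt "0 0.685 -0.541 0 0 0 0.165" --pt "0 0.685 -0.541 0 0 0 0.165"

```text
clock: 73.9
position: [0.5321, 0.0653, 0.0913]
ee_rot: [-0.021, 3.139, 0.001]
force: [0.9, -1.1, -0.3]
width: 0.209
gripper_force: 40.0
```

Request:
carry_out --pt "0 0.685 -0.541 0 0 0 0.165" --pt "0 0.685 -0.541 0 0 0 0.165" --pt "0 0.685 -0.541 0 0 0 0.165" --pt "0 0.685 -0.541 0 0 0 0.165" --pt "0 0.685 -0.541 0 0 0 0.165" --pt "0 0 0 0 0 0 0"

```text
clock: 74.5
position: [0.4432, -0.0021, 0.0908]
ee_rot: [-0.111, -3.14, 0.002]
force: [1.1, 0.4, -0.2]
width: 0.213
gripper_force: 40.0
```

```bash
python3 st.py
```

```text
74.5 [ 0.168  0.353 -0.352  2.136  0.192  0.682  1.186] [ 0.4432 -0.0021  0.0908] [ 1.1  0.4 -0.2] 0.213 40.0
psi -92.8 tau 0.1 yaz 86.0
```

Request:
carry_out --pt "0 0 0 0.9 0 0 0" --pt "0 0 0 0.9 0 0 0" --pt "0 0 0 0.9 0 0 0" --pt "0 0 0 0.44 0 0 0" --pt "0 0 0 0 0 0 0" --pt "0.3 0 0 0 0 0 0" --pt "0.5 0 0 0 0 0 0" --pt "0.6 0 0 0 0 0 0"

```text
clock: 75.3
position: [0.4467, -0.0, 0.013]
ee_rot: [0.107, 3.136, 0.001]
force: [0.2, 0.5, 0.4]
width: 0.426
gripper_force: 0.0
```

Request:
carry_out --pt "0.6 0 0 -0.9 0 0 0" --pt "0.6 0 0 -0.9 0 0 0" --pt "0.6 0 0 -0.9 0 0 0" --pt "0.6 0 0 -0.9 0 0 0" --pt "0.6 0 0 0 0 0 0"

```text
clock: 75.8
position: [0.4478, 0.0, 0.1052]
ee_rot: [0.107, 3.132, 0.001]
force: [-0.6, -0.2, -1.4]
width: 0.599
gripper_force: 0.0
```

```bash
python3 - <<'E'
from pp2 import *
wpens(grab("wrist","w16.png"))
goPick((.443,-.0015),-4.5,46,mid=None,lift=.07)
E
```

```text
4132 [ 99. 111.] [ 364.8 -132.5   83.2   82.2   75.8] 0.0214
2678 [257. 186.] [445.2   0.9  20.1 138.2  86.3] 0.0196
772 [ 60. 214.] [ 454.8 -199.1   76.8   34.8   34.5] 0.019
75.85 [ 0.179  0.335 -0.367  2.118  0.183  0.711  1.194] [ 4.470e-01 -2.000e-04  1.038e-01] [ 0.3 -0.2 -0.3] 0.602 0.0
psi 4.7 tau 0.3 yaz 86.1
--hover N=9 len 0.043 ang 46
9 x [-0.193, -0.004, 0.045, -0.003, 0.898, 0.011]
   path x 0.452 0.483 y -0.004 -0.001 z 0.08
--down N=4 len 0.070 ang 0
4 x [-0.504, 0.0, 0.486, 0.0, 0.0, 0.0]
```

```bash
python3 - <<'E'
from pp2 import *
goPick((.4455,-.0005),-3.7,50,z=.009,mid=None,lift=.07)
E
```

```text
75.85 [ 0.179  0.335 -0.367  2.118  0.183  0.711  1.194] [ 4.470e-01 -2.000e-04  1.038e-01] [ 0.3 -0.2 -0.3] 0.602 0.0
psi 4.7 tau 0.3 yaz 86.1
--hover N=10 len 0.046 ang 50
10 x [-0.187, 0.003, 0.034, 0.003, 0.878, -0.003]
   path x 0.452 0.486 y -0.002 -0.0 z 0.079
--down N=4 len 0.070 ang 0
4 x [-0.536, 0.0, 0.45, 0.0, 0.0, 0.0]
```

Request:
carry_out --pt "0.6 -0.187 0 0.034 0 0.878 0" --pt "0.6 -0.187 0 0.034 0 0.878 0" --pt "0.6 -0.187 0 0.034 0 0.878 0" --pt "0.6 -0.187 0 0.034 0 0.878 0" --pt "0.6 -0.187 0 0.034 0 0.878 0" --pt "0.6 -0.187 0 0.034 0 0.878 0"

```text
clock: 76.45
position: [0.4719, -0.002, 0.0906]
ee_rot: [-0.089, -2.612, -0.025]
force: [0.4, 0.2, -0.8]
width: 0.599
gripper_force: 0.0
```

Request:
carry_out --pt "0.6 -0.187 0 0.034 0 0.878 0" --pt "0.6 -0.187 0 0.034 0 0.878 0" --pt "0.6 -0.187 0 0.034 0 0.878 0" --pt "0.6 -0.187 0 0.034 0 0.878 0" --pt "0.6 0 0 0 0 0 0"

```text
clock: 76.95
position: [0.4834, -0.003, 0.0733]
ee_rot: [-0.077, -2.257, -0.036]
force: [0.2, -0.1, -1.0]
width: 0.599
gripper_force: 0.0
```

```bash
python3 - <<'E'
from pp2 import *
goPick((.4455,-.0005),-3.7,50,z=.009,mid=None,lift=0)
E
```

```text
76.95 [ 0.116  0.968 -0.291  1.348  0.061  1.722  1.32 ] [ 0.4834 -0.003   0.0733] [ 0.2 -0.1 -1. ] 0.599 0.0
psi 176.1 tau 50.6 yaz 86.1
--hover N=3 len 0.064 ang 1
3 x [-0.681, 0.015, 0.522, 0.009, -0.036, -0.009]
--down N=1 len 0.000 ang 0
1 x [0.0, 0.0, 0.0, 0.0, 0.0, 0.0]
```

Request:
carry_out --pt "0.6 -0.681 0.015 0.522 0 -0.036 0" --pt "0.6 -0.681 0.015 0.522 0 -0.036 0" --pt "0.6 -0.681 0.015 0.522 0 -0.036 0" --pt "0.6 0 0 0 0 0 0"

```text
clock: 77.35
position: [0.4857, -0.002, 0.0106]
ee_rot: [-0.077, -2.272, -0.036]
force: [-0.3, 1.1, 0.3]
width: 0.6
gripper_force: 0.0
```

Request:
carry_out --pt "0 0 0 0 0 0 0" --pt "0 0 0 0 0 0 0" --pt "0 0 0 0 0 0 0" --pt "0 0 0 0 0 0 0" --pt "0 0 0 0 0 0 0" --pt "0 0 0 0 0 0 0"

```text
clock: 77.95
position: [0.4876, -0.0017, 0.0134]
ee_rot: [-0.077, -2.276, -0.037]
force: [1.4, 0.8, 3.0]
width: 0.216
gripper_force: 40.0
```

Request:
carry_out --pt "0 0.613 0 -0.514 0 0 0" --pt "0 0.613 0 -0.514 0 0 0" --pt "0 0.613 0 -0.514 0 0 0" --pt "0 0.613 0 -0.514 0 0 0" --pt "0 0.613 0 -0.514 0 0 0" --pt "0 0.613 0 -0.514 0 0 0" --pt "0 0 0 0 0 0 0"

```text
clock: 78.65
position: [0.4877, -0.0015, 0.1362]
ee_rot: [-0.077, -2.28, -0.037]
force: [1.0, -0.7, -0.1]
width: 0.21
gripper_force: 40.0
```

```bash
python3 - <<'E'
from pp2 import *
st();M=pose([.56,-.06,.30],-90,0,1)
T=leg(cur(),M,name="mid")
H=placeT(6,37)(.235)
leg(T,H,name="hover")
E
```

```text
78.65 [ 0.119  0.886 -0.3    1.331  0.045  1.797  1.315] [ 0.4877 -0.0015  0.1362] [ 1.  -0.7 -0.1] 0.21 40.0
psi 176.0 tau 49.3 yaz 86.1
--mid N=18 len 0.188 ang 97
18 x [-0.044, -0.065, -0.435, -0.357, -0.383, 0.779]
   path x 0.496 0.562 y -0.06 -0.004 z 0.142
--hover N=17 len 0.171 ang 92
17 x [-0.122, 0.399, 0.166, 0.283, -0.306, 0.845]
   path x 0.57 0.637 y -0.202 -0.063 z 0.235
```

Request:
carry_out --pt "0 -0.044 -0.065 -0.435 -0.357 -0.383 0.779" --pt "0 -0.044 -0.065 -0.435 -0.357 -0.383 0.779" --pt "0 -0.044 -0.065 -0.435 -0.357 -0.383 0.779" --pt "0 -0.044 -0.065 -0.435 -0.357 -0.383 0.779" --pt "0 -0.044 -0.065 -0.435 -0.357 -0.383 0.779" --pt "0 -0.044 -0.065 -0.435 -0.357 -0.383 0.779"

```text
clock: 79.25
position: [0.5325, -0.0209, 0.1763]
ee_rot: [-0.761, -2.417, -0.026]
force: [0.6, 0.7, -0.4]
width: 0.211
gripper_force: 40.0
```

Request:
carry_out --pt "0 -0.044 -0.065 -0.435 -0.357 -0.383 0.779" --pt "0 -0.044 -0.065 -0.435 -0.357 -0.383 0.779" --pt "0 -0.044 -0.065 -0.435 -0.357 -0.383 0.779" --pt "0 -0.044 -0.065 -0.435 -0.357 -0.383 0.779" --pt "0 -0.044 -0.065 -0.435 -0.357 -0.383 0.779" --pt "0 -0.044 -0.065 -0.435 -0.357 -0.383 0.779"

```text
clock: 79.85
position: [0.5571, -0.0447, 0.2326]
ee_rot: [-1.483, -2.408, -0.012]
force: [0.7, 0.4, -0.0]
width: 0.213
gripper_force: 40.0
```

Request:
carry_out --pt "0 -0.044 -0.065 -0.435 -0.357 -0.383 0.779" --pt "0 -0.044 -0.065 -0.435 -0.357 -0.383 0.779" --pt "0 -0.044 -0.065 -0.435 -0.357 -0.383 0.779" --pt "0 -0.044 -0.065 -0.435 -0.357 -0.383 0.779" --pt "0 -0.044 -0.065 -0.435 -0.357 -0.383 0.779" --pt "0 -0.044 -0.065 -0.435 -0.357 -0.383 0.779"

```text
clock: 80.45
position: [0.5589, -0.0607, 0.2966]
ee_rot: [-2.224, -2.216, 0.006]
force: [0.8, 0.1, -0.0]
width: 0.215
gripper_force: 40.0
```

Request:
carry_out --pt "0 -0.122 0.399 0.166 0.283 -0.306 0.845" --pt "0 -0.122 0.399 0.166 0.283 -0.306 0.845" --pt "0 -0.122 0.399 0.166 0.283 -0.306 0.845" --pt "0 -0.122 0.399 0.166 0.283 -0.306 0.845" --pt "0 -0.122 0.399 0.166 0.283 -0.306 0.845" --pt "0 -0.122 0.399 0.166 0.283 -0.306 0.845" --pt "0 -0.122 0.399 0.166 0.283 -0.306 0.845"

```text
clock: 81.15
position: [0.6176, -0.1, 0.2645]
ee_rot: [2.74, 1.449, -0.458]
force: [-0.1, -0.9, -0.4]
width: 0.209
gripper_force: 40.0
```

Request:
carry_out --pt "0 -0.122 0.399 0.166 0.283 -0.306 0.845" --pt "0 -0.122 0.399 0.166 0.283 -0.306 0.845" --pt "0 -0.122 0.399 0.166 0.283 -0.306 0.845" --pt "0 -0.122 0.399 0.166 0.283 -0.306 0.845" --pt "0 -0.122 0.399 0.166 0.283 -0.306 0.845"

```text
clock: 81.65
position: [0.6356, -0.1486, 0.2438]
ee_rot: [2.926, 0.8, -0.75]
force: [0.2, 0.2, -0.6]
width: 0.208
gripper_force: 40.0
```

```bash
python3 - <<'E'
from pp2 import *
st();tip(49.6,.0034)
leg(cur(),placeT(6,37)(.235),name="hover",Nmin=4)
E
```

```text
81.65 [-0.105  0.786  0.352  1.058 -0.019  1.763 -0.833] [ 0.6356 -0.1486  0.2438] [ 0.2  0.2 -0.6] 0.208 40.0
psi -162.7 tau 27.8 yaz -60.9
pen dir [ 0.149  0.203 -0.968] bottom [ 0.6492 -0.1276  0.1356] axis at grip [ 0.6327 -0.1501  0.243 ]
--hover N=5 len 0.054 ang 27
5 x [-0.133, 0.397, 0.131, 0.277, -0.292, 0.84]
   path x 0.63 0.636 y -0.202 -0.159 z 0.235
```

Request:
carry_out --pt "0 -0.133 0.397 0.131 0.277 -0.292 0.84" --pt "0 -0.133 0.397 0.131 0.277 -0.292 0.84" --pt "0 -0.133 0.397 0.131 0.277 -0.292 0.84" --pt "0 -0.133 0.397 0.131 0.277 -0.292 0.84" --pt "0 -0.133 0.397 0.131 0.277 -0.292 0.84" --pt "0 0 0 0 0 0 0"

```text
clock: 82.25
position: [0.6298, -0.2047, 0.2333]
ee_rot: [2.953, 0.112, -0.989]
force: [-0.4, 1.0, -1.3]
width: 0.214
gripper_force: 40.0
```

```bash
python3 - <<'E'
from pp2 import *
st();b=tip(49.6,.0034)
H=placeT(6,39.5)(.17);H[0,3]+=.002
leg(cur(),H,name="down",dmax=.8)
E
```

```text
82.25 [-0.011  0.964  0.476  0.834 -0.119  2.002 -1.116] [ 0.6298 -0.2047  0.2333] [-0.4  1.  -1.3] 0.214 40.0
psi -175.5 tau 37.1 yaz -85.6
pen dir [ 0.058  0.003 -0.998] bottom [ 0.6329 -0.2046  0.1223] axis at grip [ 0.6264 -0.205   0.2331]
--down N=4 len 0.063 ang 2
4 x [0.411, -0.026, 0.483, -0.0, -0.107, -0.006]
   path x 0.631 0.632 y -0.204 -0.202 z 0.17
```

Request:
carry_out --pt "0 0.36 -0.06 0.52 0 -0.08 0" --pt "0 0.4 -0.03 0.483 0 -0.107 0" --pt "0 0.411 -0.026 0.483 0 -0.107 0" --pt "0 0.411 -0.026 0.483 0 -0.107 0" --pt "0 0 0 0 0 0 0"

```text
clock: 82.75
position: [0.6304, -0.1971, 0.1688]
ee_rot: [2.931, 0.122, -1.052]
force: [-0.2, 0.6, -1.1]
width: 0.21
gripper_force: 40.0
```

```bash
python3 - <<'E'
from pp2 import *
st();b=tip(49.6,.0034)
H=placeT(6,40.5)(.121);H[0,3]+=.003
leg(cur(),H,name="down",dmax=.8)
E
```

```text
82.75 [-0.022  1.032  0.462  0.872 -0.127  1.942 -1.132] [ 0.6304 -0.1971  0.1688] [-0.2  0.6 -1.1] 0.21 40.0
psi -175.5 tau 39.5 yaz -85.3
pen dir [ 0.016  0.005 -1.   ] bottom [ 0.6288 -0.1969  0.0578] axis at grip [ 0.627  -0.1974  0.1688]
--down N=3 len 0.048 ang 1
3 x [0.43, 0.069, 0.471, -0.001, -0.059, 0.016]
```

Request:
carry_out --pt "0 0.05 0.15 0 0 0 0" --pt "0 0.43 0.04 0.471 0 -0.04 0" --pt "0 0.43 0.02 0.471 0 -0.04 0" --pt "0 0 0 0 0 0 0"

```text
clock: 83.15
position: [0.6334, -0.2032, 0.1366]
ee_rot: [2.928, 0.119, -1.062]
force: [-0.5, 0.3, -1.2]
width: 0.214
gripper_force: 40.0
```

```bash
python3 - <<'E'
from pp2 import *
st();b=tip(49.6,.0034)
E
```

```text
83.15 [-0.013  1.069  0.458  0.873 -0.133  1.909 -1.135] [ 0.6334 -0.2032  0.1366] [-0.5  0.3 -1.2] 0.214 40.0
psi -175.6 tau 39.9 yaz -85.4
pen dir [ 0.009  0.003 -1.   ] bottom [ 0.6311 -0.2031  0.0256] axis at grip [ 0.63   -0.2035  0.1366]
```

Request:
carry_out --pt "0 0.22 0 0.25 0 0 0" --pt "0 0.2 0 0.22 0 0 0" --pt "0 0 0 0 0 0 0" --pt "0.25 0 0 0 0 0 0" --pt "0.3 0 0 0 0 0 0" --pt "0.45 0 0 0 0 0 0" --pt "0.45 0 0 0 0 0 0" --pt "0.45 0 0 -0.8 0 0 0"

```text
clock: 83.95
position: [0.6464, -0.2024, 0.1386]
ee_rot: [2.928, 0.118, -1.061]
force: [0.7, -0.3, -0.1]
width: 0.444
gripper_force: 0.0
```

Request:
carry_out --pt "0.6 0 0 -0.8 0 0.4 0" --pt "0.6 0 0 -0.8 0 0.4 0" --pt "0.6 -0.3 0 -0.8 0 0.4 0" --pt "0.6 -0.3 0 -0.8 0 0.4 0"

```text
clock: 84.35
position: [0.6827, -0.1997, 0.2129]
ee_rot: [3.009, 0.123, -0.817]
force: [-0.3, 0.3, 0.4]
width: 0.6
gripper_force: 0.0
```

```bash
python3 - <<'E'
from pp2 import *
st();t=grab("top","t17.png");standCheck(t)
P=cloud(t)
# ruler rail: dark on board; board edges
M=pose([.52,.12,.33],-90,0,1)
leg(cur(),pose([.58,-.05,.28],-90,0,1),name="mid")
E
```

```text
84.35 [ 0.006  1.     0.458  0.74  -0.174  1.95  -1.15 ] [ 0.6827 -0.1997  0.2129] [-0.3  0.3  0.4] 0.6 0.0
psi -175.4 tau 30.4 yaz -85.3
cell 1 47 z90 0.1468 u -0.0016 v -0.0023
cell 2 48 z90 0.1477 u -0.0032 v -0.0003
cell 3 51 z90 0.1463 u -0.0010 v -0.0003
cell 4 50 z90 0.1467 u -0.0034 v -0.0010
cell 5 51 z90 0.1462 u 0.0012 v -0.0021
cell 6 53 z90 0.1475 u -0.0018 v -0.0022
--mid N=17 len 0.193 ang 90
17 x [0.049, -0.483, -0.134, -0.227, 0.249, -0.855]
   path x 0.58 0.686 y -0.188 -0.05 z 0.221
```

All six pens stand fully down, with tops at about 0.147 against an expected 0.146. Now the ruler: I'll move above the board and measure the ruler and the board edge closely.

Request:
carry_out --pt "0.5 0.049 -0.483 -0.134 -0.227 0.249 -0.855" --pt "0.5 0.049 -0.483 -0.134 -0.227 0.249 -0.855" --pt "0.5 0.049 -0.483 -0.134 -0.227 0.249 -0.855" --pt "0.5 0.049 -0.483 -0.134 -0.227 0.249 -0.855" --pt "0.5 0.049 -0.483 -0.134 -0.227 0.249 -0.855" --pt "0.5 0.049 -0.483 -0.134 -0.227 0.249 -0.855"

```text
clock: 85.0
position: [0.6764, -0.1268, 0.2306]
ee_rot: [2.93, 0.946, -0.567]
force: [-0.0, 0.2, -0.1]
width: 0.5
gripper_force: 0.0
```

Request:
carry_out --pt "0.5 0.049 -0.483 -0.134 -0.227 0.249 -0.855" --pt "0.5 0.049 -0.483 -0.134 -0.227 0.249 -0.855" --pt "0.5 0.049 -0.483 -0.134 -0.227 0.249 -0.855" --pt "0.5 0.049 -0.483 -0.134 -0.227 0.249 -0.855" --pt "0.5 0.049 -0.483 -0.134 -0.227 0.249 -0.855" --pt "0.5 0.049 -0.483 -0.134 -0.227 0.249 -0.855"

```text
clock: 85.6
position: [0.6335, -0.071, 0.2559]
ee_rot: [2.629, 1.698, -0.271]
force: [-0.3, -0.7, 0.6]
width: 0.498
gripper_force: 0.0
```

Request:
carry_out --pt "0.5 0.049 -0.483 -0.134 -0.227 0.249 -0.855" --pt "0.5 0.049 -0.483 -0.134 -0.227 0.249 -0.855" --pt "0.5 0.049 -0.483 -0.134 -0.227 0.249 -0.855" --pt "0.5 0.049 -0.483 -0.134 -0.227 0.249 -0.855" --pt "0.5 0.049 -0.483 -0.134 -0.227 0.249 -0.855" --pt "0.5 0 0 0 0 0 0"

```text
clock: 86.2
position: [0.5778, -0.0504, 0.2769]
ee_rot: [-2.216, -2.216, 0.006]
force: [-0.3, 0.4, 1.1]
width: 0.498
gripper_force: 0.0
```

```bash
python3 - <<'E'
from pp2 import *
st();V=pose([.53,.24,.29],-86,0,1)
leg(cur(),V,name="view")
E
```

```text
86.2 [-0.048  0.329  0.06   1.608 -0.024  1.214  0.018] [ 0.5778 -0.0504  0.2769] [-0.3  0.4  1.1] 0.498 0.0
psi 159.7 tau 0.5 yaz -0.0
--view N=13 len 0.295 ang 4
13 x [0.898, -0.118, -0.038, -0.006, -0.003, -0.054]
   path x 0.53 0.575 y -0.028 0.24 z 0.278
```

Request:
carry_out --pt "0.5 0.898 -0.118 -0.038 0 0 -0.054" --pt "0.5 0.898 -0.118 -0.038 0 0 -0.054" --pt "0.5 0.898 -0.118 -0.038 0 0 -0.054" --pt "0.5 0.898 -0.118 -0.038 0 0 -0.054" --pt "0.5 0.898 -0.118 -0.038 0 0 -0.054" --pt "0.5 0.898 -0.118 -0.038 0 0 -0.054" --pt "0.5 0.898 -0.118 -0.038 0 0 -0.054"

```text
clock: 86.9
position: [0.5563, 0.1083, 0.2828]
ee_rot: [-2.176, -2.254, 0.009]
force: [0.4, -0.2, 0.0]
width: 0.501
gripper_force: 0.0
```

Request:
carry_out --pt "0.5 0.898 -0.118 -0.038 0 0 -0.054" --pt "0.5 0.898 -0.118 -0.038 0 0 -0.054" --pt "0.5 0.898 -0.118 -0.038 0 0 -0.054" --pt "0.5 0.898 -0.118 -0.038 0 0 -0.054" --pt "0.5 0.898 -0.118 -0.038 0 0 -0.054" --pt "0.5 0.898 -0.118 -0.038 0 0 -0.054" --pt "0.5 0 0 0 0 0 0"

```text
clock: 87.6
position: [0.5306, 0.2452, 0.289]
ee_rot: [-2.132, -2.293, 0.007]
force: [-0.3, 1.5, 0.4]
width: 0.501
gripper_force: 0.0
```

```bash
python3 - <<'E'
from pp2 import *
st();w=grab("wrist","w18.png")
cv2.imwrite("pics/w18c.png",cv2.resize(w["pixels"][:,:,::-1],(800,600),interpolation=cv2.INTER_CUBIC))
P=cloud(w)
for lo_,hi_,n in((.030,.045,"rail"),):
    m=(P[...,2]>lo_)&(P[...,2]<hi_)&(w["pixels"].max(2)<70)&(P[...,1]>.15)&(abs(P[...,0]-.56)<.08)
    k,lab,s_,ce=cv2.connectedComponentsWithStats(m.astype(np.uint8));l=1+np.argmax(s_[1:,4]) if k>1 else 0
    X=P[lab==l];print(n,len(X),ce[l],cv2.minAreaRect((X[:,:2]*1000).astype(np.float32)),np.median(X[:,2]))
E
```

```text
87.6 [-0.463  0.334 -0.077  1.569  0.017  1.247 -0.468] [0.5306 0.2452 0.289 ] [-0.3  1.5  0.4] 0.501 0.0
psi 160.0 tau 0.7 yaz 4.2
rail 885 [285.48248588 113.9740113 ] ((565.6433715820312, 315.35333251953125), (12.199474334716797, 157.57229614257812), 8.353315353393555) 0.03559937993928097
```

View pics/w18c.png

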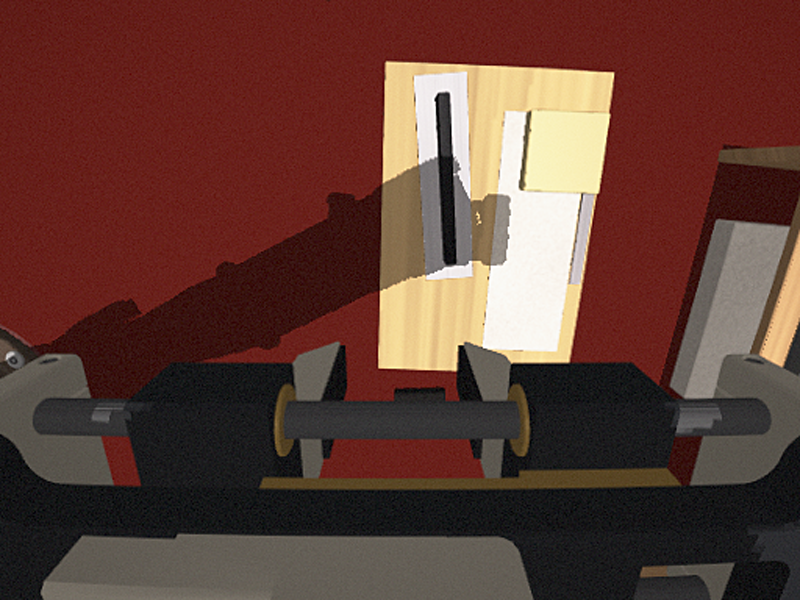

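The wrist view shows the ruler with its rail from (443,95) to (449,263). The board's near edge runs from (385,62) to (378,368), and the desk beside it is clear. I'll fit that edge line now.

```bash
cat > edge.py <<'E'
from pp2 import *
def boardedge(w,rows=range(45,232,2),z=.008):
    px=w["pixels"].astype(float);pts=[]
    for v in rows:
        r=px[v,225:270,1]/(px[v,225:270,0]+1)  # g/r : red ~.25, wood ~.8
        k=np.nonzero(r>.5)[0]
        if len(k):
            k=k[0]
            if k>0:
                f=(.5-r[k-1])/(r[k]-r[k-1]); pts.append((225+k-1+f,v))
    E=onplane(w,pts,z)[:,:2]
    for _ in range(3):
        c=np.polyfit(E[:,1],E[:,0],1);res=E[:,0]-np.polyval(c,E[:,1]);E=E[abs(res)<max(.0015,2*res.std())]
    return c,E[:,1].min(),E[:,1].max(),res.std()
if __name__=="__main__":
    w=load("w18.png");c,a,b,s=boardedge(w);print("x= %.4f*y+%.4f"%tuple(c),a,b,s,"az",90-np.degrees(np.arctan(c[0])))
    # board end y's: corners read in picture
    print(onplane(w,np.array([(385,62),(378,368)])*.64,.008).round(4))
    t=load("top0.png");print(onplane(t,np.array([(319,316),(177,323)])*.64,.008).round(4))
E
python3 edge.py
```

```text
x= -0.0362*y+0.5137 0.11132523504373731 0.41323570582588887 0.00026330430221897414 az 92.07143771133259
[[0.4992 0.4206 0.008 ]
 [0.5111 0.1025 0.008 ]]
[[0.5089 0.0968 0.008 ]
 [0.4983 0.4162 0.008 ]]
```

```bash
cat >> edge.py <<'E'
def rul(x,y,az,z): return pose([x,y,z],az-180,0,1)   # az = ruler axis azimuth (~92..98)
E
python3 - <<'E'
from edge import *
st()
T=leg(cur(),rul(.5656,.3154,98.35,.10),name="hov")
T=leg(T,rul(.5656,.3154,98.35,.0155),name="down")
E
```

```text
87.65 [-0.461  0.334 -0.075  1.57   0.018  1.247 -0.466] [0.5313 0.2429 0.2889] [-0.4 -0.6  0.6] 0.494 0.0
psi 165.7 tau 0.6 yaz 4.1
--hov N=9 len 0.205 ang 4
9 x [0.303, 0.19, 0.839, -0.011, -0.004, -0.083]
   path x 0.535 0.566 y 0.251 0.315 z 0.1
--down N=4 len 0.085 ang 0
4 x [0.0, 0.0, 0.845, 0.0, 0.0, 0.0]
```

Request:
carry_out --pt "0.35 0.303 0.19 0.839 -0.011 -0.004 -0.083" --pt "0.35 0.303 0.19 0.839 -0.011 -0.004 -0.083" --pt "0.35 0.303 0.19 0.839 -0.011 -0.004 -0.083" --pt "0.35 0.303 0.19 0.839 -0.011 -0.004 -0.083" --pt "0.35 0.303 0.19 0.839 -0.011 -0.004 -0.083" --pt "0.35 0.303 0.19 0.839 -0.011 -0.004 -0.083" --pt "0.35 0.303 0.19 0.839 -0.011 -0.004 -0.083"

```text
clock: 88.35
position: [0.5598, 0.2961, 0.1413]
ee_rot: [-2.077, -2.355, 0.002]
force: [0.5, 1.1, -0.1]
width: 0.353
gripper_force: 0.0
```

Request:
carry_out --pt "0.35 0.303 0.19 0.839 -0.011 -0.004 -0.083" --pt "0.35 0.303 0.19 0.839 -0.011 -0.004 -0.083" --pt "0.35 0 0 0 0 0 0"

```text
clock: 88.65
position: [0.5652, 0.3125, 0.0972]
ee_rot: [-2.056, -2.374, 0.007]
force: [-1.4, -0.5, -0.8]
width: 0.353
gripper_force: 0.0
```

```bash
python3 - <<'E'
from edge import *
st()
w=grab("wrist","w19.png");P=cloud(w)
m=(P[...,2]>.030)&(P[...,2]<.045)&(w["pixels"].max(2)<70)&(P[...,1]>.15)&(abs(P[...,0]-.56)<.08)
k,lab,s_,ce=cv2.connectedComponentsWithStats(m.astype(np.uint8));l=1+np.argmax(s_[1:,4])
X=P[lab==l];print(len(X),ce[l],cv2.minAreaRect((X[:,:2]*1000).astype(np.float32)),np.median(X[:,2]))
T=leg(cur(),rul(.5656,.3154,98.35,.0155),name="down")
E
```

```text
88.65 [-0.528  0.596 -0.091  1.647  0.065  0.907 -0.5  ] [0.5652 0.3125 0.0972] [-1.4 -0.5 -0.8] 0.353 0.0
psi -141.5 tau 0.3 yaz 8.2
2092 [258.47992352 178.52868069] ((563.74755859375, 327.0867919921875), (11.814326286315918, 135.7708282470703), 8.730576515197754) 0.035712155433400936
--down N=4 len 0.084 ang 0
4 x [0.032, 0.004, 0.835, -0.006, 0.004, -0.007]
```

Request:
carry_out --pt "0.35 0.032 0.004 0.825 0 0 0" --pt "0.35 0.032 0.004 0.825 0 0 0" --pt "0.35 0.032 0.004 0.825 0 0 0" --pt "0.35 0.032 0.004 0.825 0 0 0" --pt "0.35 0 0 0 0 0 0"

```text
clock: 89.2
position: [0.5655, 0.315, 0.0167]
ee_rot: [-2.057, -2.374, 0.004]
force: [-0.4, -0.1, -0.0]
width: 0.351
gripper_force: 0.0
```

Request:
carry_out --pt "0 0 0 0 0 0 0" --pt "0 0 0 0 0 0 0" --pt "0 0 0 0 0 0 0" --pt "0 0 0 0 0 0 0" --pt "0 0 0 0 0 0 0" --squeeze 50

```text
clock: 89.7
position: [0.5669, 0.317, 0.0194]
ee_rot: [2.055, 2.375, 0.004]
force: [0.2, -1.8, 7.8]
width: 0.127
gripper_force: 50.0
```

```bash
python3 - <<'E'
from edge import *
st();p=cur()[:3,3]
T=leg(cur(),rul(p[0],p[1],98.35,p[2]+.05),name="up")
y=.268;x=.5137-.0362*y-.025-.006
T=leg(T,rul(x,y,92.07,p[2]+.05),name="over",dmax=.7,amax=.5)
print(x,y)
E
```

```text
89.7 [-0.536  0.692 -0.085  1.696  0.08   0.755 -0.516] [0.5669 0.317  0.0194] [ 0.2 -1.8  7.8] 0.127 50.0
psi 27.3 tau 0.1 yaz 8.3
--up N=3 len 0.050 ang 0
3 x [0.001, 0.002, -0.667, 0.008, -0.003, -0.005]
--over N=7 len 0.106 ang 6
7 x [-0.226, -0.562, 0.0, 0.0, 0.0, 0.157]
   path x 0.473 0.554 y 0.268 0.309 z 0.069
0.47299840000000004 0.268
```

Request:
carry_out --pt "0 0 0 -0.667 0 0 0" --pt "0 0 0 -0.667 0 0 0" --pt "0 0 0 -0.667 0 0 0" --pt "0 -0.226 -0.562 0 0 0 0.157" --pt "0 -0.226 -0.562 0 0 0 0.157" --pt "0 -0.226 -0.562 0 0 0 0.157" --pt "0 -0.226 -0.562 0 0 0 0.157" --pt "0 -0.226 -0.562 0 0 0 0.157"

```text
clock: 90.5
position: [0.4989, 0.2804, 0.0683]
ee_rot: [2.148, 2.293, 0.001]
force: [0.6, -0.0, -1.5]
width: 0.124
gripper_force: 50.0
```

Request:
carry_out --pt "0 -0.226 -0.562 0 0 0 0.157" --pt "0 -0.226 -0.562 0 0 0 0.157" --pt "0 0 0 0 0 0 0"

```text
clock: 90.8
position: [0.4703, 0.2669, 0.0681]
ee_rot: [-2.182, -2.259, 0.002]
force: [0.5, 0.7, -1.8]
width: 0.128
gripper_force: 50.0
```

```bash
python3 - <<'E'
from edge import *
st();w=grab("wrist","w20.png");P=cloud(w)
p=cur()[:3,3]
m=(P[...,2]>p[2]+.005)&(P[...,2]<p[2]+.03)&(w["pixels"].max(2)<80)&(abs(P[...,0]-.473)<.04)&(P[...,1]>.2)
k,lab,s_,ce=cv2.connectedComponentsWithStats(m.astype(np.uint8));l=1+np.argmax(s_[1:,4])
X=P[lab==l];print("rail",len(X),ce[l],cv2.minAreaRect((X[:,:2]*1000).astype(np.float32)),np.median(X[:,2]))
y=.268;x=.5137-.0362*y-.025-.006
T=leg(cur(),rul(x,y,92.07,.0135),name="down",dmax=.5)
E
```

```text
90.8 [-0.561  0.491 -0.073  1.944  0.053  0.71  -0.631] [0.4703 0.2669 0.0681] [ 0.5  0.7 -1.8] 0.128 50.0
psi -146.2 tau 0.1 yaz 2.0
rail 3329 [256.3733854  184.72814659] ((467.8545837402344, 302.78509521484375), (16.30691146850586, 84.61715698242188), 3.3972198963165283) 0.0844335638698282
--down N=5 len 0.055 ang 0
5 x [0.003, 0.011, 0.438, 0.001, -0.0, -0.002]
```

Request:
carry_out --pt "0 0 0.011 0.438 0 0 0" --pt "0 0 0.011 0.438 0 0 0" --pt "0 0 0.011 0.438 0 0 0" --pt "0 0 0.011 0.438 0 0 0" --pt "0 0 0.011 0.438 0 0 0" --pt "0 0 0 0 0 0 0"

```text
clock: 91.45
position: [0.4731, 0.2676, 0.0115]
ee_rot: [-2.182, -2.259, 0.002]
force: [-0.2, -0.5, -1.8]
width: 0.129
gripper_force: 50.0
```

Request:
carry_out --pt "0 0 0 0.06 0 0 0" --pt "0 0 0 0 0 0 0"

```text
clock: 91.65
position: [0.4734, 0.2678, 0.0113]
ee_rot: [2.183, 2.26, 0.0]
force: [0.1, -0.1, -1.6]
width: 0.13
gripper_force: 50.0
```

```bash
python3 st.py
```

```text
91.65 [-0.565  0.582 -0.066  1.974  0.066  0.588 -0.64 ] [0.4734 0.2678 0.0113] [ 0.1 -0.1 -1.6] 0.13 50.0
psi 41.4 tau 0.0 yaz 2.0
```

Request:
carry_out --pt "0 0 0 0.04 0 0 0" --pt "0 0 0.06 0.02 0 0 0" --pt "0 0 0.06 0 0 0 0" --pt "0 0 0 0 0 0 0"

```text
clock: 92.05
position: [0.4754, 0.2682, 0.0108]
ee_rot: [-2.181, -2.26, 0.001]
force: [-4.5, -1.1, 10.9]
width: 0.127
gripper_force: 50.0
```

Request:
carry_out --pt "0 0 0.05 0 0 0 0" --pt "0 0 0 0 0 0 0"

```text
clock: 92.25
position: [0.4766, 0.2683, 0.0108]
ee_rot: [-2.181, -2.26, 0.001]
force: [-5.3, -0.8, 9.9]
width: 0.128
gripper_force: 50.0
```

Request:
carry_out --pt "0 0 0.04 0 0 0 0" --pt "0 0 0 0 0 0 0"

```text
clock: 92.45
position: [0.4776, 0.2684, 0.0108]
ee_rot: [-2.181, -2.26, 0.001]
force: [-6.1, -1.4, 9.2]
width: 0.124
gripper_force: 50.0
```

```bash
python3 st.py
```

```text
92.45 [-0.56   0.587 -0.067  1.963  0.065  0.594 -0.635] [0.4776 0.2684 0.0108] [-6.1 -1.4  9.2] 0.124 50.0
psi 161.7 tau 0.1 yaz 2.0
```

Request:
carry_out --pt "0 0 0.03 -0.01 0 0 0" --pt "0 0 0 0 0 0 0"

```text
clock: 92.65
position: [0.4794, 0.2683, 0.0108]
ee_rot: [-2.182, -2.26, -0.001]
force: [-2.7, -1.3, 6.4]
width: 0.125
gripper_force: 50.0
```

Request:
carry_out --pt "0 0 0.03 0 0 0 0" --pt "0 0 0 0 0 0 0"

```text
clock: 92.85
position: [0.4793, 0.2683, 0.0108]
ee_rot: [-2.182, -2.259, 0.001]
force: [-6.3, -0.7, 9.3]
width: 0.123
gripper_force: 50.0
```

Request:
carry_out --pt "0 0 0.03 0 0 0 0" --pt "0 0 0 0 0 0 0"

```text
clock: 93.05
position: [0.4795, 0.2683, 0.0108]
ee_rot: [-2.181, -2.259, 0.002]
force: [-8.2, -1.6, 11.9]
width: 0.123
gripper_force: 50.0
```

```bash
python3 st.py
```

```text
93.05 [-0.558  0.589 -0.067  1.959  0.065  0.597 -0.633] [0.4795 0.2683 0.0108] [-8.2 -1.6 11.9] 0.123 50.0
psi -177.3 tau 0.1 yaz 2.0
```

Request:
carry_out --pt "0 0 0.05 0 0 0 0" --pt "0 0 0.05 0 0 0 0" --pt "0 0 0 0 0 0 0"

```text
clock: 93.35
position: [0.4797, 0.2683, 0.0107]
ee_rot: [-2.179, -2.259, 0.007]
force: [-16.3, -2.1, 20.0]
width: 0.128
gripper_force: 50.0
```

Request:
carry_out --pt "0.15 0 0 0 0 0 0" --pt "0.2 0 0 0 0 0 0" --pt "0.3 0 0 0 0 0 0" --pt "0.3 0 0 -0.3 0 0 0" --pt "0.3 0 0 -0.9 0 0 0" --pt "0.3 0 0 -0.9 0 0 0" --pt "0.3 0 0 -0.9 0 0 0" --pt "0.3 -0.9 0 -0.9 0 0 0"

```text
clock: 94.15
position: [0.4847, 0.2487, 0.1096]
ee_rot: [-2.178, -2.263, -0.006]
force: [-0.1, -0.3, -0.2]
width: 0.3
gripper_force: 0.0
```

Request:
carry_out --pt "0.3 -0.9 0 -0.9 0 0 0" --pt "0.3 -0.9 0 -0.9 0 0 0" --pt "0.3 -0.9 0 -0.9 0 0 0" --pt "0.3 0 0 -0.9 0 0 0" --pt "0.3 0 0 0 0 0 0"

```text
clock: 94.65
position: [0.4889, 0.1779, 0.2015]
ee_rot: [2.183, 2.255, 0.01]
force: [0.5, 0.4, 1.6]
width: 0.3
gripper_force: 0.0
```

```bash
python3 - <<'E'
from edge import *
st();w=grab("wrist","w21.png");P=cloud(w)
m=(P[...,2]>.02)&(P[...,2]<.036)&(w["pixels"].max(2)<80)&(abs(P[...,0]-.478)<.04)&(P[...,1]>.1)
k,lab,s_,ce=cv2.connectedComponentsWithStats(m.astype(np.uint8));l=1+np.argmax(s_[1:,4])
X=P[lab==l];print("rail",len(X),ce[l],cv2.minAreaRect((X[:,:2]*1000).astype(np.float32)),np.median(X[:,2]))
u,v=ce[l].astype(int);y0,x0=max(v-120,0),max(u-110,0)
print(x0,y0);c=w["pixels"][y0:y0+240,x0:x0+320,::-1];cv2.imwrite("pics/w21c.png",cv2.resize(c,(800,int(800*c.shape[0]/c.shape[1])),interpolation=cv2.INTER_CUBIC))
E
```

```text
94.65 [-0.4    0.289 -0.065  1.862  0.023  0.984 -0.443] [0.4889 0.1779 0.2015] [0.5 0.4 1.6] 0.3 0.0
psi 22.6 tau 0.4 yaz 1.8
rail 1378 [250.21625544  95.44194485] ((479.13104248046875, 266.5068054199219), (11.33481216430664, 158.17381286621094), 1.7470265626907349) 0.027745025598540113
140 0
```

View pics/w21c.png

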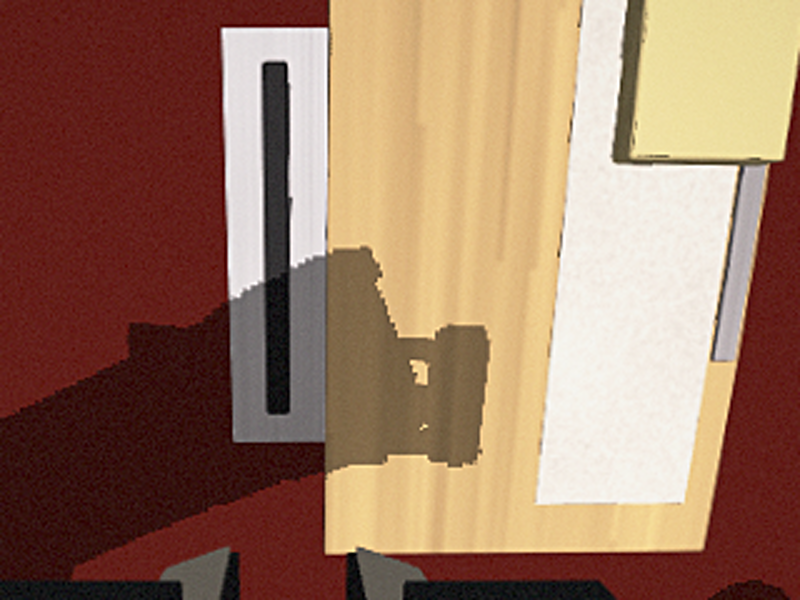

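The ruler lies flat on the desk against the board's near edge, with no red gap from (329,30) to (325,440). Its rail top is at 0.0277 and the rail angle of 91.75° is within about 0.3° of the edge. One last check of the stand and the bystanders, then I hand in.

```bash
python3 - <<'E'
from pp2 import *
t=grab("top","t22.png");standCheck(t);a=load("top0.png")
d=np.abs(t["pixels"].astype(int)-a["pixels"]).sum(2)
for n,u,v,r in(("mug",390,198,28),("glass",338,190,26),("notes",207,243,14),("tape",426,382,24),("eraser",335,293,10)):
    u,v,r=[int(x*.64) for x in(u,v,r)];print(n,np.median(d[v-r:v+r,u-r:u+r]),np.percentile(d[v-r:v+r,u-r:u+r],90))
cv2.imwrite("pics/t22c.png",cv2.resize(t["pixels"][:,:,::-1],(800,600)))
E
```

```text
cell 1 46 z90 0.1466 u -0.0017 v -0.0022
cell 2 48 z90 0.1470 u -0.0033 v -0.0003
cell 3 52 z90 0.1468 u -0.0009 v 0.0000
cell 4 49 z90 0.1461 u -0.0029 v -0.0012
cell 5 51 z90 0.1465 u 0.0009 v -0.0019
cell 6 55 z90 0.1465 u -0.0009 v -0.0022
mug 29.0 47.0
glass 30.0 47.0
notes 27.5 33.0
tape 25.0 50.0
eraser 13.0 21.0
```

View pics/t22c.png

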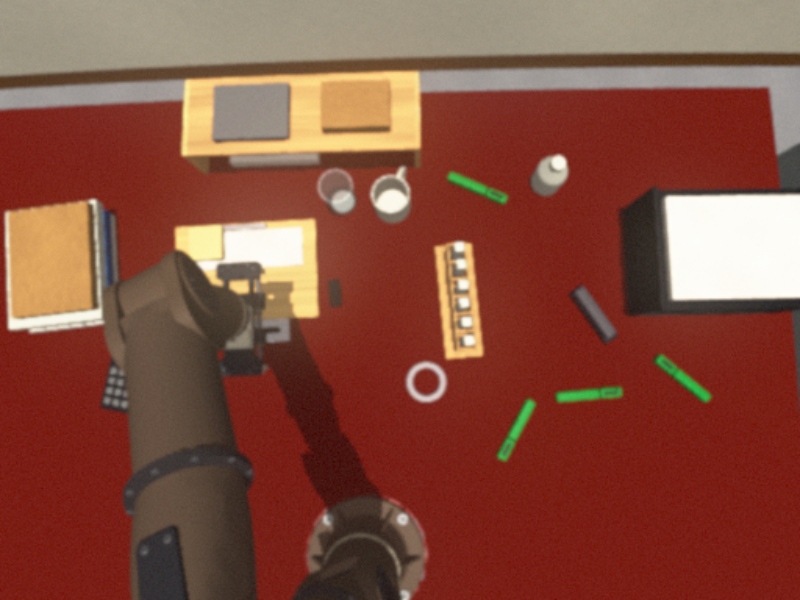

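All six pens stand in the stand, at (459,250) to (467,342). The mug, glass, notes, tape and eraser are where they started, and the gripper is clear of everything.

```bash
python3 -c "
from cell import arm
print(arm.sign_off())"
```

```text
the job is handed in; nothing more can be done
None
```

I handed the job in: all six markers stand fully down, one per cell, and the ruler was then laid flat on the desk, flush along the board's edge facing the robot; the mug, glass, note pad, tape and eraser did not move.

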